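Check sensor paddles under the pointer and hang them up

ROBOT

A 7-joint arm with a two-finger parallel gripper is mounted at the origin on the work surface. World frame = base frame: x ahead of the robot, y to its left, z up, the work surface at z = 0. Lengths are in mm, angles in rad, forces in N, time in s.
With the tool pointing down it reaches from about 400 to 875 mm from the base axis. Payload 4.4 kg.
Tool frame: the origin (TCP) lies at the very end of the fingers, on their centre line; the grasp point (between the pads) lies 19 mm behind it; z points along the fingers, y is the direction in which the jaws open and shut (so a half turn about z gives the same grasp; the last joint's range is limited). The gripper opens to 85 mm and grips with 20 to 120 N. Pads are 22 mm wide; open, the fingers measure 114 mm over their backs; the gripper's body (76 mm by 85 mm) begins 54 mm behind the grasp point. The pads swing forward as they close: fully open they stand 13 mm farther back than shut.
Start: joints at [-1.272, 0.628, 0.038, 1.517, -0.027, 0.996, -0.02], TCP at [231.872, 607.251, 206.613] pointing down, gripper open.
Joint ranges: [-3.06, 3.06], [-0.37, 2.12], [-1.25, 1.32], [0.18, 2.47], [-1.1, 4.24], [0.23, 1.98], [-2.94, 2.94]. Speed limits (rad/s): [2.57, 2.57, 3.14, 3.14, 3.14, 3.14, 3.14].

INTERFACE

Orientations are given as [roll, pitch, yaw] about the fixed x, y, z axes, in that order (R = Rz(yaw) Ry(pitch) Rx(roll)).
In Python, from cell import read_state, get_image, finish_job gives the robot as it stands.
- The arm moves only by the tool carry_out, never from a script. Its argument "series" is a list that holds one entry, the list of rows, each a list of 7 numbers: the shift along the tool's x, y, z in cm, then the turn, a rotation vector about the tool's x, y, z in rad, then the finger opening in cm, from 0 to 8.54. In form: [[[x, y, z, wx, wy, wz, grip], ...]]. A call has 1 to 5 rows; each row is the pose to reach, as a shift and turn from the pose commanded when the call began, along the tool's axes at that moment; what a row does not reach only later rows make up. A row lasts 1/12 s, in which the tool goes at most 41.7 mm and 7.16 degrees, less where a joint would pass 70% of its speed; a pose out of reach is approached as far as the arm can. A call with a gripper value outside its range is refused whole. The fingers move at their own pace and stop on an object; the grip force is fixed at half the most. Time passes only in rows, so rows that repeat a pose let the fingers close. It gives the time, the measured TCP pose, the force and the opening at its end, in the units of the state.
- read_state(): the state, without advancing time (a new reading comes with each control period).
- get_image(name): name is "scene" or "top" or "wrist"; returns a dict with "img" (384x512x3 uint8, blue, green, red), "z_map" (384x512 float32, mm along the optical axis (not along the pixel's ray), 0 where there is no reading), "mtx" (3x3 intrinsics, pixels), "T" (4x4, takes a point from camera to world coordinates); the wrist camera has in their place "T_tool_cam" (4x4, takes a point from camera to tool coordinates, whose origin is the TCP and whose axes are the flange's). Camera axes: x right, y down, z forward; pixel columns grow to the right and rows downward; lengths in mm; the calibration is good to about 2 mm. The wrist camera is an equidistant fisheye: a pixel r from the principal point sees the ray r / f radians off the axis. A picture is of the moment at which its call begins: read the wrist's pose just before it.
- finish_job(): hands the job in, once; it reports no verdict.
The state is a dict: "clock": time; "qpos": joint angles; "qd": joint speeds; "tau": joint torques, N m; "eef_pos": TCP position; "tool_rot": TCP orientation; "force": force on the tool from outside, world axes, zero at the start; "torque": the same for the moment, N m; "width": finger opening in mm.
Only numpy, scipy, OpenCV 4.12 (cv2) and the standard library are available. Lean on these libraries where they do the work, as an engineer would, in place of code of your own. Each camera call takes 0.05 s, during which the arm holds its last target.

TASK

Lay every sensor paddle on the bench in a nest of the slide table's carrier, and by its knob slide the carrier so that the pointer stands over the centre of each paddle's white dot in turn: red first, then yellow, then black (one may be missing), pausing two seconds at each. Then push the carrier home to the stops on the robot's side and right-hand side, and hang every paddle by its eye on a hook of the rack, and wait until they hang straight down and still. Do not bump the pointer or shift the other things on the bench.

Things in the scene. Friction and masses are not known exactly. Their poses are not given: they have to be found in the camera images.
- red: loose flat sensor paddle, red plastic, 104 x 28 x 8 mm, 45 g, both faces alike; None if absent. Origin on its midline on one face (the underside as first laid), +x to the head, z up through the thickness. Head 28 mm wide, x = 5 to 50 mm, green circuit; neck 14 mm wide, x = -28 to 5 mm (grip at x = -8 mm); ring eye 28 mm across. On the mat its underside is 3 mm above the table
- red_dot (a point): centre of the red paddle's white dot (12 mm across, on both faces), 15 mm along +x from the paddle's origin, at mid thickness
- red_eye (a point): centre of the 16 mm through hole in the red paddle's eye, 40 mm along -x from the paddle's origin, at mid thickness
- yellow: loose flat sensor paddle, yellow plastic, 104 x 28 x 8 mm, 45 g, both faces alike; None if absent. Origin on its midline on one face (the underside as first laid), +x to the head, z up through the thickness. Head 28 mm wide, x = 5 to 50 mm, green circuit; neck 14 mm wide, x = -28 to 5 mm (grip at x = -8 mm); ring eye 28 mm across. On the mat its underside is 3 mm above the table
- yellow_dot (a point): centre of the yellow paddle's white dot (12 mm across, on both faces), 27.5 mm along +x from the paddle's origin, at mid thickness
- yellow_eye (a point): centre of the 16 mm through hole in the yellow paddle's eye, 40 mm along -x from the paddle's origin, at mid thickness
- black: loose flat sensor paddle, black plastic, 104 x 28 x 8 mm, 45 g, both faces alike; None if absent. Origin on its midline on one face (the underside as first laid), +x to the head, z up through the thickness. Head 28 mm wide, x = 5 to 50 mm, green circuit; neck 14 mm wide, x = -28 to 5 mm (grip at x = -8 mm); ring eye 28 mm across. On the mat its underside is 3 mm above the table
- black_dot (a point): centre of the black paddle's white dot (12 mm across, on both faces), 40 mm along +x from the paddle's origin, at mid thickness
- black_eye (a point): centre of the 16 mm through hole in the black paddle's eye, 40 mm along -x from the paddle's origin, at mid thickness
- slide_x (a joint): m, 0 to 0.10: travel of the carrier along its +x (away from the robot); 0 is the end stop nearest the robot; friction 1 to 2 N plus light damping, stays where left
- slide_y (a joint): m, 0 to 0.12: travel of the carrier along its +y (to the robot's left); 0 is the right-hand end stop; friction as slide_x
- carrier (a point): on the top face (32 mm above the table) of the aluminium carrier, 190 x 156 mm; x, y along the slides, about the world's. Three nests: 33 mm slots between black blocks 5 mm high (x = 36 to 76 mm, end wall at 75) take a paddle's head. Paddle's origin goes to x = 20, y = -50, 0 or 50 mm, on the top face, head to +x: 2.5 mm to spare each side, 5 mm at the end. Any paddle fits any nest
- knob_grip (a point): black round upright knob on the carrier, 20 mm diameter, from 32 to 86 mm above the table, by which it is slid; this point is on its axis, 66 mm above the table, the height to grip; 85 mm along -x from the carrier point
- pointer: fixed orange needle under an aluminium arm (bottom 40, top 56 mm above the tip) that runs away in +x to a 105 mm high post, 70 mm off. Origin at the tip, 52 mm above the table, 12 mm above a paddle in a nest; axes as the carrier. With both slides at 0 the carrier point is 130 mm to -x and 60 mm to -y of the tip
- rack: fixed rack: wooden beam 300 mm long along x, top 168 mm high; origin on the table under its front face. Four 6 mm wire hooks point to +y (about the world's, the robot's left). Each slopes down 10 mm to a trough 36 mm out, then turns up to a tip 12 mm further out and 29 mm above the trough. An eye lowered over the tip, paddle level, head to +y, and let go just above the trough swings down and hangs
- hook0 (a point): bottom of the trough of hook 0 (wire axis), at x = -97.5 mm, y = 36 mm of the rack, 150 mm above the table; axes as the rack; a hung paddle's eye rests here
- hook1 (a point): bottom of the trough of hook 1 (wire axis), at x = -32.5 mm, y = 36 mm of the rack, 150 mm above the table; axes as the rack; a hung paddle's eye rests here
- hook2 (a point): bottom of the trough of hook 2 (wire axis), at x = 32.5 mm, y = 36 mm of the rack, 150 mm above the table; axes as the rack; a hung paddle's eye rests here
- hook3 (a point): bottom of the trough of hook 3 (wire axis), at x = 97.5 mm, y = 36 mm of the rack, 150 mm above the table; axes as the rack; a hung paddle's eye rests here
- camera: bystander: black camera cube, 36 mm, origin under its centre
- driver_unit: bystander: small loudspeaker driver, 64 mm across, 30 mm high
- spool: bystander: spool of metal wire standing on its flange, 48 mm across, 24 mm high
- flux: bystander: amber jar, 38 mm across, 35 mm high
- dish: bystander: brass dish of screws, 68 mm across, 14 mm high
There are look-alikes about, which are no part of the job. Of the things that look like the yellow, the middle-sized one is meant.

How it is judged:
By the outcome, as a careful person would: the job done as asked, in the order asked, and still so for the second after the job is handed in, with the robot touching nothing.
Of red, yellow, black only 2 to 3 are there at a start; the rules pass over those that are not, and their reading is None.
At some moment in a run one of red, yellow, black may be knocked a few centimetres aside while the robot is not near it.
Once in a run the grip may slacken for a moment while it holds something.
It also fails if it takes over 210 s, if anything falls off the work surface, if the arm or the gripper's body presses on something with over 40 N, if the wrist force passes 120 N, or if a joint passes its speed limit or range.

## Working session

There is one attempt and no reset: what is moved stays moved. The work goes in short steps, Python scripts to look and compute and a tool call to move; the robot and the scene stay as the last step left them, time stands still between calls to the robot, and variables do not carry over. Pictures are saved under pics/ and viewed, and the job is handed in when it is done.

Besides the shell and the picture viewer there is one more tool, called after "Request:" by a JSON object that holds its "api" and its "payload", one argument or row to a line. carry_out: Moves the arm, as the interface text tells. Its arguments: {"type":"object","properties":{"series":{"type":"array","items":{"type":"array","items":{"type":"array","items":{"type":"number"}}}}},"required":["series"]}

```bash
ls; mkdir -p pics; python3 - <<'E'
from cell import read_state,get_image
import cv2,numpy as np
s=read_state();print(s)
for n in ["scene","top","wrist"]:
    d=get_image(n);cv2.imwrite(f"pics/a_{n}.png",d["img"]);np.savez(f"pics/a_{n}.npz",**d)
    print(n,d["mtx"],d.get("T",d.get("T_tool_cam")))
E
```

```text
pics
{'clock': 0.0, 'qpos': array([-1.27175698,  0.62936536,  0.03843672,  1.51840461, -0.02700898,
        0.99627087, -0.01999556]), 'qd': array([ 0.00259138, -0.00013947, -0.00161246,  0.00064325, -0.00116085,
       -0.00038324, -0.00070332]), 'tau': array([-1.14979603e-04, -5.63394499e+01,  1.22651037e+00, -1.93434656e+01,
        1.11147904e-02,  1.07781435e-02, -8.60560561e-06]), 'eef_pos': array([231.64361464, 606.58872807, 205.66485472]), 'tool_rot': array([-3.13966235e+00,  1.65225996e-05,  2.77675628e+00]), 'force': array([-0.25475922, -0.18291424,  0.0567649 ]), 'torque': array([ 0.01430286, -0.00268809, -0.00164416]), 'width': 85.55034355753612}
scene [[396.09730421   0.         268.95943461]
 [  0.         396.09730421 191.34549796]
 [  0.           0.           1.        ]] [[ 3.11113806e-01  6.80073452e-01 -6.63858644e-01  1.14161246e+03]
 [ 9.50129668e-01 -2.38366836e-01  2.01084224e-01 -3.10316706e+02]
 [-2.14898425e-02 -6.93311872e-01 -7.20317177e-01  8.68738124e+02]
 [ 0.00000000e+00  0.00000000e+00  0.00000000e+00  1.00000000e+00]]
top [[447.60881283   0.         257.59119225]
 [  0.         447.60881283 204.02468874]
 [  0.           0.           1.        ]] [[-1.43372625e-02 -9.97423632e-01  7.02889794e-02  3.60080407e+02]
 [-9.99895107e-01  1.44461548e-02  1.04109544e-03 -1.01180001e+02]
 [-2.05381867e-03 -7.02666801e-02 -9.97526128e-01  1.23983721e+03]
 [ 0.00000000e+00  0.00000000e+00  0.00000000e+00  1.00000000e+00]]
wrist [[297.31863964   0.         259.78296647]
 [  0.         297.31863964 192.41475461]
 [  0.           0.           1.        ]] [[-7.01423607e-04 -9.54791667e-01 -2.97274925e-01  7.62526202e+01]
 [ 9.99999428e-01 -4.29623220e-04 -9.79640430e-04 -3.82585590e-01]
 [ 8.07636309e-04 -2.97275442e-01  9.54791422e-01 -1.67587160e+02]
 [ 0.00000000e+00  0.00000000e+00  0.00000000e+00  1.00000000e+00]]
```

```bash
python3 - <<'E'
import cv2
a=cv2.imread("pics/a_top.png")
cv2.imwrite("pics/b1.png",cv2.resize(a[85:225,75:335],None,fx=3,fy=3,interpolation=cv2.INTER_CUBIC))
cv2.imwrite("pics/b2.png",cv2.resize(a[120:340,290:410],None,fx=2.7,fy=2.7,interpolation=cv2.INTER_CUBIC))
a=cv2.imread("pics/a_scene.png")
cv2.imwrite("pics/b3.png",cv2.resize(a[150:330,120:380],None,fx=3,fy=3,interpolation=cv2.INTER_CUBIC))
cv2.imwrite("pics/b4.png",cv2.resize(a[160:300,320:490],None,fx=4,fy=4,interpolation=cv2.INTER_CUBIC))
E
cat > h.py <<'E'
import numpy as np, cv2
from scipy.spatial.transform import Rotation as Ro
from cell import read_state,get_image
def toolT():
    s=read_state(); T=np.eye(4); T[:3,:3]=Ro.from_euler('xyz',s['tool_rot']).as_matrix(); T[:3,3]=s['eef_pos']; return T
def grab(n,save=None):
    if n=='wrist':
        Tt=toolT(); d=get_image(n); d['T']=Tt@d['T_tool_cam']; d['fish']=True
    else: d=get_image(n); d['fish']=False
    if save: cv2.imwrite(f'pics/{save}.png',d['img'])
    return d
def ray(d,px):
    px=np.atleast_2d(np.asarray(px,float)); K=d['mtx']
    v=np.c_[(px[:,0]-K[0,2])/K[0,0],(px[:,1]-K[1,2])/K[1,1]]
    if d['fish']:
        th=np.linalg.norm(v,axis=1); k=np.sin(th)/np.maximum(th,1e-9)
        r=np.c_[v*k[:,None],np.cos(th)]
    else: r=np.c_[v,np.ones(len(v))]
    r/=np.linalg.norm(r,axis=1)[:,None]
    return d['T'][:3,3], r@d['T'][:3,:3].T
def onz(d,px,z):
    o,r=ray(d,px); t=(z-o[2])/r[:,2]; return o+r*t[:,None]
def proj(d,P):
    P=np.atleast_2d(np.asarray(P,float)); c=(P-d['T'][:3,3])@d['T'][:3,:3]; K=d['mtx']
    if d['fish']:
        rho=np.linalg.norm(c[:,:2],axis=1); th=np.arctan2(rho,c[:,2]); v=c[:,:2]/np.maximum(rho,1e-9)[:,None]*th[:,None]
    else: v=c[:,:2]/c[:,2:]
    return np.c_[v[:,0]*K[0,0]+K[0,2],v[:,1]*K[1,1]+K[1,2]]
def tri(views):  # [(d,px)...]
    A=np.zeros((3,3));b=np.zeros(3);rs=[]
    for d,p in views:
        o,r=ray(d,p);r=r[0];M=np.eye(3)-np.outer(r,r);A+=M;b+=M@o;rs.append((o,r))
    X=np.linalg.solve(A,b); return X,[np.linalg.norm(np.cross(X-o,r)) for o,r in rs]
def plan(pos=None,yaw=None,dz=None):
    """print tool-frame move (cm, rad) from measured pose to target, tool straight down"""
    T=toolT(); tgt=np.array(T[:3,3]) if pos is None else np.array(pos,float)
    if yaw is None: yaw=np.arctan2(T[1,0],T[0,0])
    R=Ro.from_euler('xyz',[np.pi,0,yaw]).as_matrix()
    sh=T[:3,:3].T@(tgt-T[:3,3])/10; rv=Ro.from_matrix(T[:3,:3].T@R).as_rotvec()
    print('move cm',np.round(sh,2),'rv',np.round(rv,3),'deg',np.round(np.degrees(np.linalg.norm(rv)),1),'width',round(read_state()['width'],1))
def st():
    s=read_state(); print('t',round(s['clock'],2),'pos',np.round(s['eef_pos'],1),'rot',np.round(s['tool_rot'],3),'F',np.round(s['force'],1),'w',round(s['width'],1))
def hsv(d): return cv2.cvtColor(d['img'],cv2.COLOR_BGR2HSV)
E
python3 - <<'E'
from h import *
L=lambda n:{**{k:v for k,v in np.load(f'pics/a_{n}.npz').items()},'fish':False}
t,s=L('top'),L('scene')
for d,n in((t,'top'),(s,'scene')):
    h=hsv(d);b=((h[...,0]>100)&(h[...,0]<125)&(h[...,1]>150)).astype(np.uint8)
    nn,l,stt,c=cv2.connectedComponentsWithStats(b);i=1+stt[1:,4].argmax()
    m=(l==i).astype(np.uint8);cn,hi=cv2.findContours(m,cv2.RETR_CCOMP,cv2.CHAIN_APPROX_NONE)
    hull=cv2.convexHull(np.vstack(cn));print(n,stt[i])
    full=cv2.fillConvexPoly(np.zeros_like(m),hull,1);obj=((full>0)&(m==0)).astype(np.uint8)
    nn,l,stt,c=cv2.connectedComponentsWithStats(obj)
    for i in range(1,nn):
        if stt[i,4]<60: continue
        ys,xs=np.where(l==i)
        W=onz(d,np.c_[xs,ys],7)[:,:2];mu=W.mean(0);w,V=np.linalg.eigh(np.cov((W-mu).T));a=V[:,1]*np.sign(V[0,1]);p=(W-mu)@a;q=(W-mu)@V[:,0]
        mid=mu+a*(p.max()+p.min())/2
        col=np.median(d['img'][l==i],axis=0)
        print(c[i].round(),'area',stt[i,4],'len',np.ptp(p).round(),'wid',np.ptp(q).round(),'midxy',mid.round(1),'yaw',np.degrees(np.arctan2(a[1],a[0])).round(1),col)
E
```

```text
top [  208    90   115   142 13135]
[273.  97.] area 371 len 152.0 wid 28.0 midxy [ 749.1 -130.8] yaw 86.1 [43. 78. 19.]
[216. 108.] area 388 len 196.0 wid 60.0 midxy [663.9  24.7] yaw -13.0 [120.  110.  108.5]
[308. 111.] area 463 len 75.0 wid 65.0 midxy [ 707.6 -247.6] yaw -50.2 [98. 97. 98.]
[256. 142.] area 284 len 104.0 wid 28.0 midxy [616.3 -97.8] yaw -1.1 [59. 57. 36.]
[298. 153.] area 173 len 41.0 wid 37.0 midxy [ 587.6 -213.1] yaw -38.5 [43. 38. 37.]
[240. 193.] area 394 len 108.0 wid 33.0 midxy [477.3 -51.8] yaw 14.1 [68. 55. 73.]
[274. 198.] area 403 len 109.0 wid 33.0 midxy [ 459.3 -145. ] yaw 14.2 [70. 86. 72.]
[310. 212.] area 188 len 42.0 wid 41.0 midxy [ 422.4 -243.2] yaw -43.5 [119.  110.5 110.5]
scene [  203   190   164   155 12786]
[290. 221.] area 307 len 111.0 wid 33.0 midxy [473.3 -51. ] yaw 13.9 [58. 44. 92.]
[219. 220.] area 215 len 67.0 wid 37.0 midxy [ 406.9 -239.6] yaw -6.1 [129. 107.  91.]
[257. 225.] area 305 len 111.0 wid 33.0 midxy [ 454.6 -144.4] yaw 13.7 [ 56. 104.  97.]
[292. 266.] area 285 len 104.0 wid 27.0 midxy [612.5 -96.6] yaw -0.3 [50. 54. 26.]
[245. 264.] area 250 len 59.0 wid 44.0 midxy [ 571.  -208.7] yaw -14.7 [19.  18.5 18. ]
[348. 288.] area 401 len 64.0 wid 54.0 midxy [720.2  10.6] yaw -30.7 [158. 158. 156.]
[245. 305.] area 577 len 66.0 wid 66.0 midxy [ 683.6 -238.9] yaw 10.2 [133. 141. 139.]
[288. 314.] area 491 len 152.0 wid 29.0 midxy [ 739.8 -129.1] yaw 86.1 [ 50. 105.  18.]
```

```bash
python3 - <<'E'
from h import *
L=lambda n:{**{k:v for k,v in np.load(f'pics/a_{n}.npz').items()},'fish':False}
t,s=L('top'),L('scene')
b1=lambda x,y:[75+(x-1)/3,85+(y-1)/3]
b4=lambda x,y:[320+(x-1.5)/4,160+(y-1.5)/4]
b2=lambda x,y:[290+(x-.85)/2.7,120+(y-.85)/2.7]
b3=lambda x,y:[120+(x-1)/3,150+(y-1)/3]
print('knobtop',tri([(t,b1(168,319)),(s,b4(257,72))]))
print('carrier BL BR',onz(t,[b1(99,350),b1(270,352)],32))
print('blocks TL TR',onz(t,[b1(104,147),b1(276,147)],37))
print('plate', onz(t,[b1(30,25),b1(352,27),b1(16,374),b1(343,379)],3))
print('pointer arm end(top)',onz(t,[b1(156,95)],100),'post',onz(t,[b1(160,8)],105))
print('tip',tri([(s,b4(413,305)),(t,b1(156,95))]))
# rack
print('beam top',onz(t,[b2(226,18),b2(217,348)],168))
for a,b in [((166,72),(206,262)),((163,145),(197,197)),((162,216),(188,138)),((160,289),(180,85))]:
    print('hooktip',tri([(t,b2(*a)),(s,b3(*b))]),onz(t,[b2(*a)],179))
E
```

```text
knobtop (array([479.5884329 , 227.30163177,  89.89369491]), [np.float64(0.04903716506946676), np.float64(0.04903716506934759)])
carrier BL BR [[458.37434236 305.94894214  32.        ]
 [454.32579149 151.53503581  32.        ]]
blocks TL TR [[642.93752809 301.4218087   37.        ]
 [640.62191807 145.08427608  37.        ]]
plate [[768.31013707 383.48319556   3.        ]
 [761.84685363  80.57884429   3.        ]
 [439.61622131 392.20131942   3.        ]
 [430.62868772  90.22225951   3.        ]]
pointer arm end(top) [[672.97882458 235.82079179 100.        ]] post [[747.94191994 231.36193381 105.        ]]
tip (array([678.71002851, 238.65551183,  66.13729415]), [np.float64(7.479857346969919), np.float64(7.4798573469698395)])
beam top [[ 620.64144624 -384.00731566  168.        ]
 [ 325.3302007  -366.46436072  168.        ]]
hooktip (array([ 571.94028794, -327.94128845,  170.04699075]), [np.float64(0.2573850446336061), np.float64(0.2573850446335746)]) [[ 570.13011629 -326.30007011  179.        ]]
hooktip (array([ 506.26626502, -323.4621145 ,  169.4313437 ]), [np.float64(0.2818015168003102), np.float64(0.2818015168003745)]) [[ 504.9171817  -321.75581465  179.        ]]
hooktip (array([ 442.69893937, -319.9534523 ,  171.32087557]), [np.float64(0.6802744245268925), np.float64(0.6802744245268773)]) [[ 441.99828015 -319.06026549  179.        ]]
hooktip (array([ 378.13546875, -316.24775421,  170.90970141]), [np.float64(0.8424578079133794), np.float64(0.8424578079133993)]) [[ 377.85983784 -315.46061856  179.        ]]
```

```bash
python3 - <<'E'
from h import *
plan([478,228,150],0)
E
```

```text
move cm [-36.52 -26.59   5.63] rv [-0.000e+00  2.000e-03  2.777e+00] deg 159.1 width 85.3
```

Request:
{"api": "carry_out", "payload": {
  "series": [
    [[-3.2,-2.32,0.5,0,0,0.12,8.5],[-6.4,-4.64,1,0,0,0.24,8.5],[-9.6,-6.96,1.5,0,0,0.36,8.5],[-12.8,-9.28,2,0,0,0.48,8.5],[-16,-11.6,2.5,0,0,0.6,8.5]]
  ]
}}

```text
clock: 0.57
eef_pos: [340.5, 440.0, 181.3]
tool_rot: [-3.141, 0.0, 2.171]
force: [1.2, 0.8, -0.4]
width: 84.9
```

```bash
python3 - <<'E'
from h import *
plan([478,228,150],0);st()
E
```

```text
move cm [-25.26  -0.63   3.13] rv [-0.     0.     2.171] deg 124.4 width 84.9
t 0.57 pos [340.5 440.  181.3] rot [-3.141  0.     2.171] F [ 1.2  0.8 -0.4] w 84.9
```

Request:
{"api": "carry_out", "payload": {
  "series": [
    [[-4,0,0.5,0,0,0.12,8.5],[-8,0,1,0,0,0.24,8.5],[-12,0,1.5,0,0,0.36,8.5],[-16,0,2,0,0,0.48,8.5],[-20,0,2.5,0,0,0.6,8.5]]
  ]
}}

```text
clock: 0.98
eef_pos: [454.5, 275.8, 156.4]
tool_rot: [-3.142, -0.0, 1.571]
force: [0.7, -0.2, 0.3]
width: 85.0
```

Request:
{"api": "carry_out", "payload": {
  "series": [
    [[0,0,0,0,0,0.12,8.5],[0,0,0,0,0,0.24,8.5],[0,0,0,0,0,0.36,8.5],[0,0,0,0,0,0.48,8.5],[0,0,0,0,0,0.6,8.5]]
  ]
}}

```text
clock: 1.4
eef_pos: [453.8, 277.3, 156.4]
tool_rot: [-3.141, 0.0, 0.971]
force: [-0.2, -0.8, 0.1]
width: 85.1
```

```bash
python3 - <<'E'
from h import *
plan([478,228,150],0);st();print(read_state()['qpos'])
E
```

```text
move cm [-2.7   4.79  0.64] rv [-0.     0.     0.971] deg 55.6 width 85.1
t 1.4 pos [453.8 277.3 156.4] rot [-3.141  0.     0.971] F [-0.2 -0.8  0.1] w 85.1
[-0.94694037  0.57981824  0.52521952  1.91069585 -0.41082465  0.75904055
 -0.78943821]
```

Request:
{"api": "carry_out", "payload": {
  "series": [
    [[-0.6,1,0,0,0,0.12,8.5],[-1.2,2,0,0,0,0.24,8.5],[-1.8,3,0,0,0,0.36,8.5],[-2.4,4,0,0,0,0.48,8.5],[-2.7,4.8,0,0,0,0.6,8.5]]
  ]
}}

```text
clock: 1.82
eef_pos: [478.6, 227.0, 156.5]
tool_rot: [3.141, 0.0, 0.37]
force: [0.0, -0.4, -0.5]
width: 85.0
```

Request:
{"api": "carry_out", "payload": {
  "series": [
    [[0,0,0,0,0,0.12,8.5],[0,0,0,0,0,0.24,8.5],[0,0,0,0,0,0.36,8.5],[0,0,0,0,0,0.37,8.5],[0,0,0,0,0,0.37,8.5]]
  ]
}}

```text
clock: 2.23
eef_pos: [478.3, 228.3, 156.3]
tool_rot: [3.141, 0.0, 0.01]
force: [-0.9, 0.6, 0.7]
width: 85.0
```

```bash
python3 - <<'E'
from h import *
st();d=grab('wrist','c1');print(read_state()['qpos'])
E
```

```text
t 2.23 pos [478.3 228.3 156.3] rot [3.141 0.    0.01 ] F [-0.9  0.6  0.7] w 85.0
[-1.00124337  0.65321983  0.79652816  1.91933564 -0.62519233  0.83608021
 -1.42888929]
```

```bash
python3 - <<'E'
from h import *
d=grab('wrist')
im=d['img'];cv2.imwrite('pics/c2.png',cv2.resize(im[0:215,110:400],None,fx=2.7,fy=2.7,interpolation=cv2.INTER_CUBIC))
print(onz(d,[256,195],86),onz(d,[257,173],32))
# carrier corners
print(onz(d,[[181,16],[341,21]],37),onz(d,[[180,197],[331,202]],32))
E
```

```text
[[477.34340782 231.0600808   86.        ]] [[483.28017322 230.6898803   32.        ]]
[[643.17455071 305.94980391  37.        ]
 [639.59676055 150.44314826  37.        ]] [[456.90112616 312.13964261  32.        ]
 [452.81724265 152.06082523  32.        ]]
```

Request:
{"api": "carry_out", "payload": {
  "series": [
    [[0,-0.2,2.5,0,0,0.04,6],[0,-0.2,5,0,0,0.04,5],[0,-0.2,8,0,0,0.04,5],[0,-0.2,10.9,0,0,0.04,5],[0,-0.2,10.9,0,0,0.04,5]]
  ]
}}

```text
clock: 2.75
eef_pos: [475.0, 229.5, 43.6]
tool_rot: [3.139, 0.008, -0.031]
force: [-0.9, 0.7, 0.1]
width: 49.9
```

Request:
{"api": "carry_out", "payload": {
  "series": [
    [[0,0,0,0,0,0,0],[0,0,0,0,0,0,0],[0,0,0,0,0,0,0],[0,0,0,0,0,0,0],[0,0,0,0,0,0,0]]
  ]
}}

```text
clock: 3.17
eef_pos: [479.9, 230.6, 49.5]
tool_rot: [-3.14, -0.003, -0.033]
force: [-1.0, -1.1, 7.0]
width: 16.9
```

```bash
python3 - <<'E'
from h import *
st();d=grab('wrist','c3')
E
```

```text
t 3.17 pos [479.9 230.6  49.5] rot [-3.14e+00 -3.00e-03 -3.30e-02] F [-1.  -1.1  7. ] w 16.9
```

Request:
{"api": "carry_out", "payload": {
  "series": [
    [[0,0,0,0,0,0,0],[0,0,0,0,0,0,0],[0,0,0,0,0,0,0]]
  ]
}}

```text
clock: 3.47
eef_pos: [479.9, 230.6, 49.5]
tool_rot: [-3.14, -0.003, -0.033]
force: [-0.4, -1.2, 7.1]
width: 17.2
```

```bash
python3 - <<'E'
from h import *
st();d=grab('wrist');im=d['img'];cv2.imwrite('pics/c4.png',cv2.resize(im[180:330,190:330],None,fx=4,fy=4,interpolation=cv2.INTER_CUBIC))
E
```

```text
t 3.47 pos [479.9 230.6  49.5] rot [-3.14e+00 -3.00e-03 -3.30e-02] F [-0.4 -1.2  7.1] w 17.2
```

Request:
{"api": "carry_out", "payload": {
  "series": [
    [[-0.4,1,0,0,0,0,0],[-0.8,2,0,0,0,0,0],[-1.2,3,0,0,0,0,0],[-1.5,4,0,0,0,0,0],[-1.5,4,0,0,0,0,0]]
  ]
}}

```text
clock: 3.93
eef_pos: [463.4, 189.2, 49.4]
tool_rot: [-3.141, -0.003, -0.035]
force: [-1.0, -1.7, 11.0]
width: 16.8
```

Request:
{"api": "carry_out", "payload": {
  "series": [
    [[-0.2,0.2,0,0,0,0,0],[-0.4,0.4,0,0,0,0,0],[-0.6,0.6,0,0,0,0,0],[-0.6,0.6,0,0,0,0,0]]
  ]
}}

```text
clock: 4.27
eef_pos: [459.9, 185.3, 49.5]
tool_rot: [-3.14, -0.008, -0.034]
force: [3.9, -0.2, 7.8]
width: 17.0
```

Request:
{"api": "carry_out", "payload": {
  "series": [
    [[0,0.3,0,0,0,0,0],[0,0.6,0,0,0,0,0],[0,0.6,0,0,0,0,0],[0,0.6,0,0,0,0,0]]
  ]
}}

```text
clock: 4.6
eef_pos: [459.9, 182.3, 49.5]
tool_rot: [-3.136, -0.007, -0.032]
force: [3.6, 5.7, 8.0]
width: 17.0
```

Request:
{"api": "carry_out", "payload": {
  "series": [
    [[-0.2,0.3,0,0,0,0,0],[-0.2,0.6,0,0,0,0,0],[-0.2,0.6,0,0,0,0,0],[-0.2,0.6,0,0,0,0,0]]
  ]
}}

```text
clock: 4.93
eef_pos: [459.9, 182.3, 49.5]
tool_rot: [-3.13, -0.01, -0.028]
force: [9.8, 18.5, 0.8]
width: 16.9
```

Request:
{"api": "carry_out", "payload": {
  "series": [
    [[0.2,-0.8,0,0,0,0,0],[0.2,-0.8,0,0,0,0,5],[0.2,-0.8,0,0,0,0,5],[0.2,-0.8,0,0,0,0,5],[0.2,-0.8,0,0,0,0,5]]
  ]
}}

```text
clock: 5.35
eef_pos: [454.9, 180.3, 47.4]
tool_rot: [3.141, 0.002, -0.034]
force: [-0.5, 0.4, 0.7]
width: 50.1
```

Request:
{"api": "carry_out", "payload": {
  "series": [
    [[0,0,-3,0,0,0,6],[0,0,-6,0,0,0,7],[0,0,-9,0,0,0,7],[0,0,-12,0,0,0,7],[0,0,-12,0,0,0,7]]
  ]
}}

```text
clock: 5.77
eef_pos: [458.5, 180.5, 171.8]
tool_rot: [-3.139, -0.006, -0.035]
force: [1.0, -0.1, -0.1]
width: 70.1
```

```bash
python3 - <<'E'
from h import *
st();plan([540,185,170],-0.033)
E
```

```text
t 5.77 pos [458.5 180.5 171.8] rot [-3.139 -0.006 -0.035] F [ 1.  -0.1 -0.1] w 70.1
move cm [ 8.12 -0.73  0.24] rv [-0.003 -0.006 -0.002] deg 0.4 width 70.1
```

Request:
{"api": "carry_out", "payload": {
  "series": [
    [[3,-0.3,-2,0,0,0,7],[6,-0.6,-4,0,0,0,7],[8,-0.7,-6,0,0,0,7],[8,-0.7,-6,0,0,0,7],[8,-0.7,-6,0,0,0,7]]
  ]
}}

```text
clock: 6.18
eef_pos: [536.6, 184.3, 227.7]
tool_rot: [3.141, -0.001, -0.035]
force: [-1.1, -0.2, -0.1]
width: 70.1
```

```bash
python3 - <<'E'
from h import *
import pickle
st();d=grab('wrist','d1');t=grab('top','d1t');pickle.dump((d,t),open('d1.pkl','wb'))
E
```

```text
t 6.18 pos [536.6 184.3 227.7] rot [ 3.141e+00 -1.000e-03 -3.500e-02] F [-1.1 -0.2 -0.1] w 70.1
```

```bash
python3 - <<'E'
from h import *
im=cv2.imread('pics/d1.png')
cv2.imwrite('pics/d2.png',cv2.resize(im[85:145,190:335],None,fx=5.5,fy=5.5,interpolation=cv2.INTER_CUBIC))
cv2.imwrite('pics/d3.png',cv2.resize(im[0:80,170:250],None,fx=6,fy=6,interpolation=cv2.INTER_CUBIC))
cv2.imwrite('pics/d4.png',cv2.resize(im[185:260,190:335],None,fx=5,fy=5,interpolation=cv2.INTER_CUBIC))
E
python3 - <<'E'
from h import *
import pickle
d,t=pickle.load(open('d1.pkl','rb'))
p2=lambda x,y:[190+(x-2.25)/5.5,85+(y-2.25)/5.5]
p4=lambda x,y:[190+(x-2)/5,185+(y-2)/5]
F=onz(d,[p2(43,258),p2(95,257),p2(240,254),p2(315,253),p2(466,253),p2(543,253),p2(687,253),p2(741,252)],37)
print(np.round(F[:,:2],1))
c=(F[1]+F[2])/2,(F[3]+F[4])/2,(F[5]+F[6])/2
E=onz(d,[p2(165,80),p2(390,74),p2(617,77)],32)  # end wall base inner... 
u=(c[2]-c[0])[:2];print('slot centres',np.round(c,1),'spacing',np.linalg.norm(u),'yaw',np.degrees(np.arctan2(u[1],u[0]))+90)
K=onz(d,[p4(360,277)],86);print('knob top',K)
yaw=np.arctan2(u[1],u[0])+np.pi/2
ax=np.array([np.cos(yaw),np.sin(yaw)])
org=c[1][:2]-36*ax;print('carrier from slots',org,'knob pred',org-85*ax)
print('carrier from knob',K[0,:2]+85*ax, 'from TCP knob',np.array([459.9,182.3])+85*ax)
# top view check
print('rear edges',onz(d,[p4(75,262),p4(643,262)],32))
E
```

```text
[[581.  258.3]
 [580.5 246.5]
 [579.5 214.3]
 [578.9 197.8]
 [577.8 164.8]
 [577.4 147.9]
 [576.8 115.8]
 [577.  103.6]]
slot centres [[580.  230.4  37. ]
 [578.4 181.3  37. ]
 [577.1 131.9  37. ]] spacing 98.5840303075218 yaw -1.6767889956238804
knob top [[458.09618974 184.49904405  86.        ]]
carrier from slots [542.37649024 182.39307031] knob pred [457.41288756 184.88028179]
carrier from knob [543.05979241 182.01183257] from TCP knob [544.86360267 179.81278852]
rear edges [[437.76136128 262.9104951   32.        ]
 [432.10195238 107.24629211  32.        ]]
```

```bash
python3 - <<'E'
from h import *
plan([470,-53,150],0.244)
E
```

```text
move cm [-5.57 23.98  7.66] rv [-0.     0.004 -0.278] deg 15.9 width 70.0
```

Request:
{"api": "carry_out", "payload": {
  "series": [
    [[-1,4,1,0,0,-0.06,7],[-2,8,2,0,0,-0.12,7],[-3,12,3,0,0,-0.18,7],[-4,16,4,0,0,-0.24,7],[-5,20,5,0,0,-0.28,7]]
  ]
}}

```text
clock: 6.7
eef_pos: [477.4, -10.1, 177.1]
tool_rot: [-3.14, 0.003, 0.251]
force: [1.9, -0.5, 0.5]
width: 70.1
```

```bash
python3 - <<'E'
from h import *
plan([470,-53,150],0.244)
E
```

```text
move cm [-1.77  3.98  2.71] rv [-0.001  0.003  0.007] deg 0.4 width 70.1
```

Request:
{"api": "carry_out", "payload": {
  "series": [
    [[-1,2.5,1.5,0,0,0,7],[-1.8,4,2.7,0,0,0,7],[-1.8,4,2.7,0,0,0,7],[-1.8,4,2.7,0,0,0,7]]
  ]
}}

```text
clock: 7.03
eef_pos: [470.6, -52.6, 150.6]
tool_rot: [-3.14, 0.003, 0.244]
force: [-0.7, 0.1, -0.6]
width: 70.2
```

```bash
cat >> h.py <<'E'
def paddle(d,color,z=11,near=None,R=90):
    """ring-eye + body axis from colour mask within R of near; returns grip point, yaw"""
    h=hsv(d);H,S,V=h[...,0],h[...,1],h[...,2]
    if color=='red': m=((H<8)|(H>172))&(S>130)&(V>50)
    elif color=='yellow': m=(H>22)&(H<35)&(S>140)&(V>60)
    else: m=(V<75)&~((H>100)&(H<125)&(S>120)&(V>40))
    g=(H>55)&(H<95)&(S>70)&(V>30)
    m=(m|g).astype(np.uint8)
    m=cv2.morphologyEx(m,cv2.MORPH_CLOSE,np.ones((3,3)))
    nn,l,stt,c=cv2.connectedComponentsWithStats(m); best=None
    for i in range(1,nn):
        if stt[i,4]<80: continue
        ys,xs=np.where(l==i); W=onz(d,np.c_[xs,ys],z)[:,:2]; mu=W.mean(0)
        D=np.linalg.norm(mu-near) if near is not None else 0
        w,V2=np.linalg.eigh(np.cov((W-mu).T)); a=V2[:,1]; p=(W-mu)@a;q=(W-mu)@V2[:,0]
        L,Wd=np.ptp(np.percentile(p,[.5,99.5])),np.ptp(np.percentile(q,[.5,99.5]))
        if D<R and 60<L<140 and Wd<60:
            gs=W[g[ys,xs]]
            if len(gs)<10: continue
            gd=(gs.mean(0)-mu)@a
            if gd<0: a=-a; p=-p
            lo,hi=p.min(),p.max(); mid=mu+a*(lo+hi)/2+np.array([-a[1],a[0]])*0
            r=dict(px=c[i].round(),L=L.round(1),W=Wd.round(1),mid=mid.round(1),yaw=np.arctan2(a[1],a[0]).round(3),grip=(mid-6*a).round(1),org=(mid+2*a).round(1))
            if best is None or D<best[0]: best=(D,r)
    return best
E
python3 - <<'E'
from h import *
st();d=grab('wrist','e1')
for z in (7,11): print(paddle(d,'red',z,np.array([475,-51])))
E
```

```text
t 7.03 pos [470.6 -52.6 150.6] rot [-3.14e+00  3.00e-03  2.44e-01] F [-0.7  0.1 -0.6] w 70.2
(np.float64(5.957439577925529), {'px': array([258., 163.]), 'L': np.float64(104.3), 'W': np.float64(27.0), 'mid': array([474.1, -50.2]), 'yaw': np.float64(0.258), 'grip': array([468.3, -51.7]), 'org': array([476.1, -49.7])})
(np.float64(6.784356502258786), {'px': array([258., 163.]), 'L': np.float64(102.9), 'W': np.float64(26.7), 'mid': array([475., -50.]), 'yaw': np.float64(0.258), 'grip': array([469.2, -51.5]), 'org': array([477. , -49.5])})
```

```bash
python3 - <<'E'
from h import *
plan([469,-51.5,5],0.258)
E
```

```text
move cm [-0.23 -0.05 14.6 ] rv [-0.002  0.002 -0.011] deg 0.7 width 69.9
```

Request:
{"api": "carry_out", "payload": {
  "series": [
    [[-0.2,0,3,0,0,-0.012,4],[-0.2,0,6,0,0,-0.012,4],[-0.2,0,9,0,0,-0.012,4],[-0.2,0,11,0,0,-0.012,4],[-0.2,0,12,0,0,-0.012,4]]
  ]
}}

```text
clock: 7.5
eef_pos: [469.7, -50.5, 29.3]
tool_rot: [-3.139, 0.003, 0.262]
force: [0.6, 0.3, 0.7]
width: 39.8
```

Request:
{"api": "carry_out", "payload": {
  "series": [
    [[0,0,1,0,0,0,4],[0,0,2,0,0,0,4],[0,0,2.4,0,0,0,4],[0,0,2.4,0,0,0,4],[0,0,2.4,0,0,0,4]]
  ]
}}

```text
clock: 7.92
eef_pos: [471.1, -52.1, 7.7]
tool_rot: [-3.141, -0.0, 0.26]
force: [0.6, -0.1, 0.9]
width: 40.3
```

```bash
python3 - <<'E'
from h import *
st();plan([469,-51.5,5],0.258)
E
```

```text
t 7.92 pos [471.1 -52.1   7.7] rot [-3.141 -0.     0.26 ] F [ 0.6 -0.1  0.9] w 40.3
move cm [-0.19 -0.11  0.27] rv [-0.    -0.     0.002] deg 0.1 width 40.3
```

Request:
{"api": "carry_out", "payload": {
  "series": [
    [[-0.2,-0.1,0.3,0,0,0,3],[-0.2,-0.1,0.3,0,0,0,0],[-0.2,-0.1,0.3,0,0,0,0],[-0.2,-0.1,0.3,0,0,0,0],[-0.2,-0.1,0.3,0,0,0,0]]
  ]
}}

```text
clock: 8.33
eef_pos: [468.9, -52.7, 4.7]
tool_rot: [3.141, -0.0, 0.259]
force: [-0.6, -0.7, -0.1]
width: 0.1
```

Request:
{"api": "carry_out", "payload": {
  "series": [
    [[0,0,-0.5,0,0,0,0],[0,0,-1.5,0,0,0,0],[0,0,-3,0,0,0,0],[0,0,-5,0,0,0,0],[0,0,-6,0,0,0,0]]
  ]
}}

```text
clock: 8.75
eef_pos: [469.2, -53.0, 66.3]
tool_rot: [3.141, -0.002, 0.258]
force: [1.0, 1.0, 0.4]
width: -0.3
```

```bash
python3 - <<'E'
from h import *
st();d=grab('wrist','e2')
E
```

```text
t 8.75 pos [469.2 -53.   66.3] rot [ 3.141e+00 -2.000e-03  2.580e-01] F [1.  1.  0.4] w -0.3
```

```bash
python3 - <<'E'
from h import *
d=grab('wrist');t=grab('top','e3t')
print(paddle(d,'red',7,np.array([475,-51])),paddle(t,'red',7,np.array([475,-51])))
print(proj(d,toolT()[:3,3]))
im=d['img'];cv2.imwrite('pics/e3.png',cv2.resize(im[110:300,200:330],None,fx=3,fy=3))
E
```

```text
(np.float64(13.21236026731014), {'px': array([257., 175.]), 'L': np.float64(95.0), 'W': np.float64(28.0), 'mid': array([478. , -49.1]), 'yaw': np.float64(0.237), 'grip': array([472.2, -50.5]), 'org': array([480. , -48.7])}) None
[[258.2908622  228.00647003]]
```

```bash
python3 - <<'E'
from h import *
d=grab('wrist');st()
print(onz(d,[[258.5,126.5],[259,172],[259,233],[245,183],[274,183]],11))
t=grab('top')
im=t['img'];cv2.imwrite('pics/e4.png',cv2.resize(im[150:230,210:330],None,fx=6,fy=6,interpolation=cv2.INTER_CUBIC))
print(proj(t,[[469,-51.5,7]]))
E
```

```text
t 8.95 pos [468.7 -52.3  64.4] rot [-3.141 -0.     0.259] F [-0.1 -0.4 -0.1] w -0.1
[[524.86329525 -37.07308326  11.        ]
 [491.2639366  -46.32692173  11.        ]
 [441.70117492 -59.39499512  11.        ]
 [480.04520964 -38.07593419  11.        ]
 [485.78113402 -59.78444662  11.        ]]
[[239.97454815 196.32256152]]
```

```bash
python3 - <<'E'
from h import *
d=grab('wrist');T=toolT()
for h in (0,5,10,15,19): print(h,proj(d,(T@[0,0,-h,1])[:3]).round(1))
for v in (230,232,234,236,238,240,245,250,255):
  print(v,[d['z_map'][v,u].round(0) for u in (246,250,254,258,262,266,270,274)])
Ti=np.linalg.inv(d['T_tool_cam'])
print((Ti@[0,0,0,1]).round(1))
E
```

```text
0 [[259.5 228.5]]
5 [[259.5 231.9]]
10 [[259.5 235.5]]
15 [[259.5 239.3]]
19 [[259.5 242.4]]
230 [np.float32(241.0), np.float32(240.0), np.float32(249.0), np.float32(249.0), np.float32(249.0), np.float32(250.0), np.float32(240.0), np.float32(239.0)]
232 [np.float32(239.0), np.float32(250.0), np.float32(250.0), np.float32(250.0), np.float32(249.0), np.float32(251.0), np.float32(241.0), np.float32(241.0)]
234 [np.float32(242.0), np.float32(151.0), np.float32(151.0), np.float32(149.0), np.float32(150.0), np.float32(151.0), np.float32(151.0), np.float32(242.0)]
236 [np.float32(241.0), np.float32(148.0), np.float32(149.0), np.float32(148.0), np.float32(149.0), np.float32(149.0), np.float32(148.0), np.float32(241.0)]
238 [np.float32(242.0), np.float32(146.0), np.float32(145.0), np.float32(147.0), np.float32(146.0), np.float32(147.0), np.float32(147.0), np.float32(243.0)]
240 [np.float32(144.0), np.float32(142.0), np.float32(143.0), np.float32(145.0), np.float32(144.0), np.float32(144.0), np.float32(142.0), np.float32(242.0)]
245 [np.float32(139.0), np.float32(139.0), np.float32(138.0), np.float32(139.0), np.float32(139.0), np.float32(139.0), np.float32(137.0), np.float32(0.0)]
250 [np.float32(134.0), np.float32(133.0), np.float32(134.0), np.float32(135.0), np.float32(135.0), np.float32(135.0), np.float32(135.0), np.float32(134.0)]
255 [np.float32(130.0), np.float32(130.0), np.float32(130.0), np.float32(129.0), np.float32(130.0), np.float32(130.0), np.float32(130.0), np.float32(130.0)]
[ -0.2  22.2 182.5   1. ]
```

```bash
cat >> h.py <<'E'
def pt(d,u,v,r=1):
    z=d['z_map'][int(v)-r:int(v)+r+1,int(u)-r:int(u)+r+1];z=np.median(z[z>0])
    o,rr=ray(d,[u,v]);c=rr[0]@d['T'][:3,:3];return o+rr[0]*z/c[2]
E
python3 - <<'E'
from h import *
d=grab('wrist');st()
for u,v in [(200,150),(150,100),(300,100),(400,300),(256,150),(30,60),(310,290),(262,236),(262,250)]: print(u,v,pt(d,u,v).round(1))
T=toolT();print(d['T'][:3,3])
for q in [(262,236),(262,240),(262,250),(262,265)]: print(q,(np.linalg.inv(T)@np.r_[pt(d,*q,0),1]).round(1))
E
```

```text
t 9.1 pos [468.1 -52.5  63.7] rot [-3.141e+00  1.000e-03  2.590e-01] F [ 0.  -0.1 -0.5] w 0.2
200 150 [494.1   2.7   3.5]
150 100 [523.9  52.8   0.6]
300 100 [551.2 -62.2   3.3]
400 300 [ 395.5 -224.     3.3]
256 150 [506.2 -39.6  12. ]
30 60 [542.7 161.3  32.1]
310 290 [479.6 -69.8 137.5]
262 236 [478.4 -51.   96. ]
262 250 [478.8 -50.8 111.5]
[541.4472605  -33.26053698 231.32509196]
(262, 236) [ 10.1   1.2 -31.7   1. ]
(262, 240) [ 10.7   1.2 -37.4   1. ]
(262, 250) [ 10.4   1.1 -47.2   1. ]
(262, 265) [ 10.6   1.  -60.9   1. ]
```

```bash
python3 - <<'E'
from h import *
s=grab('scene');T=toolT()
ps=[proj(s,(T@[x,0,-h,1])[:3])[0] for h,x in((0,0),(10,0),(20,0),(30,0))];print(np.round(ps,1))
im=s['img'].copy()
u,v=map(int,ps[0]);c=im[v-50:v+40,u-50:u+50];c=cv2.resize(c,None,fx=6,fy=6,interpolation=cv2.INTER_CUBIC)
for p in ps: cv2.circle(c,(int((p[0]-u+50)*6),int((p[1]-v+50)*6)),3,(255,0,255),-1)
cv2.imwrite('pics/e5.png',c)
E
```

```text
[[288.3 205.5]
 [288.3 203.1]
 [288.4 200.6]
 [288.4 198. ]]
```

Request:
{"api": "carry_out", "payload": {
  "series": [
    [[0,0,1.5,0,0,0,4],[0,0,3,0,0,0,4],[0,0,4.5,0,0,0,4],[0,0,5.5,0,0,0,4],[0,0,5.5,0,0,0,4]]
  ]
}}

```text
clock: 9.57
eef_pos: [467.0, -52.6, 7.5]
tool_rot: [-3.14, 0.004, 0.258]
force: [0.5, 0.6, -0.3]
width: 39.8
```

```bash
python3 - <<'E'
from h import *
d=grab('wrist','f1');st();T=toolT();Ti=np.linalg.inv(T)
P=[]
zm=d['z_map'];
for v in range(215,300,1):
  for u in range(215,305):
    if zm[v,u]>0 and zm[v,u]<175:
      p=(Ti@np.r_[pt(d,u,v,0),1])[:3]; P.append([u,v,*p])
P=np.array(P);print(P[:,4].max())
i=np.argsort(-P[:,4])[:12];print(P[i].round(1))
s=grab('scene')
ps=proj(s,[T[:3,3]])[0];u,v=map(int,ps);cv2.imwrite('pics/f2.png',cv2.resize(s['img'][v-50:v+40,u-50:u+50],None,fx=6,fy=6,interpolation=cv2.INTER_CUBIC))
E
```

```text
t 9.62 pos [467.5 -52.8   8.4] rot [-3.14e+00  3.00e-03  2.58e-01] F [-0.2 -0.  -0.1] w 39.7
-3.780594064402276
[[262.  215.   10.3   1.2  -3.8]
 [266.  217.    9.1   3.5  -4. ]
 [258.  215.   10.4  -1.2  -4. ]
 [254.  217.    9.2  -3.5  -4.1]
 [254.  218.    8.6  -3.5  -4.2]
 [259.  217.    9.2  -0.6  -4.2]
 [268.  215.   10.5   4.7  -4.2]
 [257.  217.    9.3  -1.8  -4.3]
 [223.  257.   -6.3 -20.3 -24.8]
 [223.  259.   -7.3 -20.3 -25.2]
 [296.  258.   -6.6  19.7 -25.4]
 [296.  261.   -8.2  19.7 -25.8]]
```

Request:
{"api": "carry_out", "payload": {
  "series": [
    [[0.2,-0.1,0.7,0,0,0,4],[0.2,-0.1,1.4,0,0,0,3],[0.2,-0.1,2,0,0,0,3],[0.2,-0.1,2.4,0,0,0,3],[0.2,-0.1,2.4,0,0,0,3]]
  ]
}}

```text
clock: 10.08
eef_pos: [469.8, -51.0, -15.3]
tool_rot: [-3.141, 0.001, 0.259]
force: [-0.4, 0.0, -0.4]
width: 30.1
```

```bash
python3 - <<'E'
from h import *
d=grab('wrist','f3');st()
s=grab('scene');T=toolT()
ps=proj(s,[T[:3,3]])[0];u,v=map(int,ps);cv2.imwrite('pics/f4.png',cv2.resize(s['img'][v-50:v+40,u-50:u+50],None,fx=6,fy=6,interpolation=cv2.INTER_CUBIC))
E
```

```text
t 10.13 pos [469.9 -51.2 -14.9] rot [-3.141e+00  1.000e-03  2.590e-01] F [-0.1  0.3  0.7] w 29.7
```

Request:
{"api": "carry_out", "payload": {
  "series": [
    [[0,0,0.3,0,0,0,3],[0,0,0.6,0,0,0,3],[0,0,0.8,0,0,0,3],[0,0,0.8,0,0,0,3]]
  ]
}}

```text
clock: 10.52
eef_pos: [470.4, -51.2, -22.1]
tool_rot: [-3.141, -0.001, 0.258]
force: [-0.1, 0.5, 7.4]
width: 29.8
```

```bash
python3 - <<'E'
from h import *
d=grab('wrist');st();T=toolT();Ti=np.linalg.inv(T)
zm=d['z_map'];P=[]
im=d['img'];cv2.imwrite('pics/f5.png',cv2.resize(im[190:330,180:340],None,fx=4.5,fy=4.5,interpolation=cv2.INTER_CUBIC))
for (u,v) in [(226,236),(227,240),(224,245),(230,250),(293,236),(290,240),(296,245),(260,240)]: print(u,v,(Ti@np.r_[pt(d,u,v,0),1]).round(1))
E
```

```text
t 10.57 pos [470.5 -51.2 -22.1] rot [-3.141e+00 -1.000e-03  2.580e-01] F [-0.3  0.   6.7] w 30.1
226 236 [ 10.6 -16.8 -33.    1. ]
227 240 [ 10.6 -15.9 -37.6   1. ]
224 245 [ 10.5 -16.8 -42.8   1. ]
230 250 [  4.9 -14.7 -37.4   1. ]
293 236 [ 10.8  16.8 -33.5   1. ]
290 240 [  9.1  15.2 -34.5   1. ]
296 245 [ 11.   17.2 -43.7   1. ]
260 240 [  8.8   0.3 -33.8   1. ]
```

Request:
{"api": "carry_out", "payload": {
  "series": [
    [[-0.1,0,-0.4,0,0,0,3],[-0.1,0,-0.4,0,0,0,0],[-0.1,0,-0.4,0,0,0,0],[-0.1,0,-0.4,0,0,0,0],[-0.1,0,-0.4,0,0,0,0]]
  ]
}}

```text
clock: 10.98
eef_pos: [469.4, -51.5, -18.0]
tool_rot: [3.142, -0.001, 0.258]
force: [-0.5, 0.3, 8.7]
width: 11.4
```

Request:
{"api": "carry_out", "payload": {
  "series": [
    [[0,0,-0.5,0,0,0,0],[0,0,-1.5,0,0,0,0],[0,0,-3.5,0,0,0,0],[0,0,-6,0,0,0,0],[0,0,-8,0,0,0,0]]
  ]
}}

```text
clock: 11.4
eef_pos: [469.0, -51.5, 62.6]
tool_rot: [-3.142, 0.001, 0.258]
force: [0.4, 0.3, -0.4]
width: 11.5
```

```bash
python3 - <<'E'
from h import *
d=grab('wrist','f6');st()
im=d['img'];cv2.imwrite('pics/f6.png',cv2.resize(im[100:330,150:370],None,fx=2.6,fy=2.6,interpolation=cv2.INTER_CUBIC))
E
```

```text
t 11.45 pos [471.  -51.9  65.3] rot [ 3.14  -0.004  0.258] F [0.  0.  1.9] w 11.4
```

```bash
cat >> h.py <<'E'
def held_dot(d,dotpx):
    T=toolT(); P=onz(d,[dotpx],T[2,3]+29)[0]; return (np.linalg.inv(T)@np.r_[P,1])[:3]
AX=np.array([np.cos(-.0293),np.sin(-.0293)]);AY=np.array([-AX[1],AX[0]])
def whitedot(d,box):
    u0,v0,u1,v1=box; h=hsv(d)[v0:v1,u0:u1]; m=((h[...,1]<50)&(h[...,2]>110)).astype(np.uint8)
    m=cv2.morphologyEx(m,cv2.MORPH_OPEN,np.ones((3,3)))
    nn,l,s,c=cv2.connectedComponentsWithStats(m)
    return [(np.round(c[i]+[u0,v0],1),s[i,2:5]) for i in range(1,nn) if s[i,4]>30]
E
python3 - <<'E'
from h import *
d=grab('wrist');st();print(whitedot(d,(235,150,285,230)));
p=held_dot(d,[260,210.4]);print(p)
plan([520,100,110],-0.029)
E
```

```text
t 11.5 pos [471.2 -51.7  63.8] rot [ 3.14  -0.004  0.259] F [ 1.  -0.8 -0.9] w 11.1
[(array([279. , 158.9]), array([  9,  13, 116], dtype=int32)), (array([279. , 186.4]), array([  9,  12, 107], dtype=int32)), (array([260. , 210.2]), array([ 25,  23, 450], dtype=int32)), (array([278. , 212.5]), array([  9,  12, 106], dtype=int32))]
[ 22.17075325   0.46823924 -28.90569601]
move cm [  8.63 -13.4   -4.61] rv [ 0.001 -0.004  0.288] deg 16.5 width 11.1
```

Request:
{"api": "carry_out", "payload": {
  "series": [
    [[2,-3,-0.6,0,0,0.06,0],[4,-6,-1.2,0,0,0.12,0],[6,-9,-1.6,0,0,0.18,0],[8,-12,-1.6,0,0,0.24,0],[9,-15,-1.6,0,0,0.288,0]]
  ]
}}

```text
clock: 11.92
eef_pos: [519.8, 119.2, 77.0]
tool_rot: [-3.141, -0.002, -0.031]
force: [0.6, 0.3, -0.5]
width: 11.3
```

```bash
python3 - <<'E'
from h import *
st();plan([556.7,231.5,75],-0.029)
E
```

```text
t 11.92 pos [519.8 119.2  77. ] rot [-3.141e+00 -2.000e-03 -3.100e-02] F [ 0.6  0.3 -0.5] w 11.3
move cm [  3.35 -11.34   0.21] rv [-0.    -0.002 -0.002] deg 0.1 width 11.3
```

Request:
{"api": "carry_out", "payload": {
  "series": [
    [[1,-3,0,0,0,0,0],[2,-6,0,0,0,0,0],[3,-9,0,0,0,0,0],[3.4,-11.3,0.2,0,0,0,0],[3.4,-11.3,0.2,0,0,0,0]]
  ]
}}

```text
clock: 12.33
eef_pos: [554.7, 236.1, 73.3]
tool_rot: [-3.138, 0.002, -0.02]
force: [0.3, 1.7, -0.8]
width: 11.2
```

Request:
{"api": "carry_out", "payload": {
  "series": [
    [[0,0,0,0,0,0,0],[0,0,0,0,0,0,0],[0,0,0,0,0,0,0]]
  ]
}}

```text
clock: 12.58
eef_pos: [554.9, 226.7, 75.2]
tool_rot: [3.141, 0.001, -0.032]
force: [0.1, -0.3, -0.3]
width: 11.6
```

```bash
python3 - <<'E'
from h import *
d=grab('wrist');st();plan([556.7,231.5,20],-0.029)
im=d['img'];cv2.imwrite('pics/g1.png',cv2.resize(im[60:330,110:410],None,fx=2.6,fy=2.2,interpolation=cv2.INTER_CUBIC))
E
```

```text
t 12.63 pos [555.  226.8  75.4] rot [ 3.141e+00  1.000e-03 -3.200e-02] F [ 0.  -0.6 -0.9] w 11.3
move cm [ 0.15 -0.48  5.54] rv [ 0.001  0.001 -0.003] deg 0.2 width 11.3
```

Request:
{"api": "carry_out", "payload": {
  "series": [
    [[0.1,-0.2,1,0,0,0,0],[0.15,-0.5,2,0,0,0,0],[0.15,-0.5,3,0,0,0,0],[0.15,-0.5,3.8,0,0,0,0],[0.15,-0.5,3.8,0,0,0,0]]
  ]
}}

```text
clock: 13.05
eef_pos: [555.2, 233.1, 35.0]
tool_rot: [3.14, 0.004, -0.029]
force: [-0.2, -0.4, 0.3]
width: 11.5
```

```bash
python3 - <<'E'
from h import *
d=grab('wrist');st();plan([556.7,231.5,20],-0.029)
im=d['img'];cv2.imwrite('pics/g2.png',cv2.resize(im[60:330,110:410],None,fx=2.6,fy=2.2,interpolation=cv2.INTER_CUBIC))
E
```

```text
t 13.1 pos [555.9 233.1  36. ] rot [ 3.141e+00  2.000e-03 -3.000e-02] F [ 0.5 -0.  -0.3] w 11.6
move cm [0.09 0.15 1.6 ] rv [ 0.001  0.002 -0.001] deg 0.2 width 11.6
```

Request:
{"api": "carry_out", "payload": {
  "series": [
    [[0.1,0,0.6,0,0,0,0],[0.1,0,1.2,0,0,0,0],[0.1,0,1.8,0,0,0,0],[0.1,0,2.1,0,0,0,0],[0.1,0,2.1,0,0,0,0]]
  ]
}}

```text
clock: 13.52
eef_pos: [557.3, 233.4, 15.6]
tool_rot: [3.141, 0.001, -0.029]
force: [-0.8, -0.2, 0.6]
width: 11.4
```

```bash
python3 - <<'E'
from h import *
d=grab('wrist');st()
im=d['img'];cv2.imwrite('pics/g3.png',cv2.resize(im[60:330,110:410],None,fx=2.6,fy=2.2,interpolation=cv2.INTER_CUBIC))
E
```

```text
t 13.57 pos [557.6 233.4  16.1] rot [ 3.141e+00  1.000e-03 -2.900e-02] F [ 0.   0.5 -0.8] w 11.5
```

Request:
{"api": "carry_out", "payload": {
  "series": [
    [[0,0,0.2,0,0,0,0],[0,0,0.45,0,0,0,0],[0,0,0.45,0,0,0,0]]
  ]
}}

```text
clock: 13.82
eef_pos: [557.7, 233.5, 11.7]
tool_rot: [3.142, 0.0, -0.029]
force: [-1.1, -0.3, -0.4]
width: 11.4
```

Request:
{"api": "carry_out", "payload": {
  "series": [
    [[0,0,0,0,0,0,3],[0,0,0,0,0,0,3],[0,0,0,0,0,0,3],[0,0,-1,0,0,0,3],[0,0,-3,0,0,0,3]]
  ]
}}

```text
clock: 14.23
eef_pos: [556.2, 233.1, 41.0]
tool_rot: [3.14, 0.004, -0.029]
force: [0.5, 0.5, -1.0]
width: 30.0
```

Request:
{"api": "carry_out", "payload": {
  "series": [
    [[0,0,-3,0,0,0,5],[0,0,-6,0,0,0,6],[-1,3,-9,0,0,0,7],[-2,6,-10,0,0,0,7],[-3,9,-10,0,0,0,7]]
  ]
}}

```text
clock: 14.65
eef_pos: [527.2, 143.4, 145.8]
tool_rot: [-3.14, -0.006, -0.028]
force: [0.0, -1.5, -0.4]
width: 70.5
```

```bash
python3 - <<'E'
from h import *
d=grab('wrist','g4');st();plan([453,-146,120],0.24)
print(paddle(d,'yellow',7,np.array([457,-145])))
E
```

```text
t 14.7 pos [523.5 135.4 145.1] rot [ 3.139e+00 -2.000e-03 -3.700e-02] F [-4.1 -6.1  0.3] w 70.1
move cm [-6.   28.37  2.59] rv [ 0.003 -0.002 -0.277] deg 15.9 width 70.1
(np.float64(5.085834878195348), {'px': array([471., 219.]), 'L': np.float64(105.2), 'W': np.float64(31.8), 'mid': array([ 455.8, -144.1]), 'yaw': np.float64(0.27), 'grip': array([ 450. , -145.7]), 'org': array([ 457.7, -143.5])})
```

Request:
{"api": "carry_out", "payload": {
  "series": [
    [[-1,4,0.5,0,0,-0.06,7],[-2,8,1,0,0,-0.12,6],[-3,12,1.5,0,0,-0.18,5],[-4,16,2,0,0,-0.24,5],[-5,20,2.5,0,0,-0.28,5]]
  ]
}}

```text
clock: 15.12
eef_pos: [469.0, -55.5, 117.5]
tool_rot: [3.142, -0.001, 0.254]
force: [0.0, -1.3, -0.4]
width: 50.2
```

```bash
python3 - <<'E'
from h import *
plan([451,-146,110],0.25)
E
```

```text
move cm [-4.01  8.31  0.75] rv [ 0.    -0.001  0.004] deg 0.2 width 50.2
```

Request:
{"api": "carry_out", "payload": {
  "series": [
    [[-1.6,3.4,0.3,0,0,0,5],[-3.2,6.6,0.6,0,0,0,5],[-4,8.3,0.7,0,0,0,4],[-4,8.3,0.7,0,0,0,4],[-4,8.3,0.7,0,0,0,4]]
  ]
}}

```text
clock: 15.53
eef_pos: [451.1, -145.6, 110.5]
tool_rot: [3.142, -0.001, 0.247]
force: [0.1, 0.5, 0.1]
width: 40.0
```

```bash
python3 - <<'E'
from h import *
d=grab('wrist','g5');st()
for z in (7,11):
  r=paddle(d,'yellow',z,np.array([457,-145]));print(r)
g=r[1]['grip'];plan([*g,-15],r[1]['yaw'])
E
```

```text
t 15.58 pos [ 451.5 -144.   110.3] rot [-3.141 -0.     0.25 ] F [-0.1 -0.2 -0.6] w 40.2
(np.float64(5.789628304308833), {'px': array([258., 171.]), 'L': np.float64(102.9), 'W': np.float64(27.4), 'mid': array([ 456. , -143.2]), 'yaw': np.float64(0.253), 'grip': array([ 450.2, -144.7]), 'org': array([ 457.9, -142.7])})
(np.float64(6.682317519616785), {'px': array([258., 171.]), 'L': np.float64(101.4), 'W': np.float64(27.0), 'mid': array([ 457., -143.]), 'yaw': np.float64(0.253), 'grip': array([ 451.2, -144.5]), 'org': array([ 459. , -142.5])})
move cm [-0.04  0.05 12.53] rv [-0.001 -0.    -0.003] deg 0.2 width 40.2
```

Request:
{"api": "carry_out", "payload": {
  "series": [
    [[0,0,3,0,0,0,3],[0,0,6,0,0,0,3],[0,0,9,0,0,0,3],[0,0,10.5,0,0,0,3],[0,0,11,0,0,0,3]]
  ]
}}

```text
clock: 16.0
eef_pos: [450.5, -141.8, -2.1]
tool_rot: [-3.138, 0.003, 0.253]
force: [-0.0, -0.5, 0.1]
width: 30.1
```

Request:
{"api": "carry_out", "payload": {
  "series": [
    [[0,0,0.7,0,0,0,3],[0,0,1.4,0,0,0,3],[0,0,1.7,0,0,0,3],[0,0,1.7,0,0,0,3],[0,0,1.7,0,0,0,3]]
  ]
}}

```text
clock: 16.42
eef_pos: [451.7, -144.4, -16.6]
tool_rot: [3.141, -0.001, 0.251]
force: [-0.6, -0.6, -0.7]
width: 30.1
```

```bash
python3 - <<'E'
from h import *
st();plan([451,-144.5,-18],0.253)
E
```

```text
t 16.42 pos [ 451.7 -144.4  -16.6] rot [ 3.141e+00 -1.000e-03  2.510e-01] F [-0.6 -0.6 -0.7] w 30.1
move cm [-0.07 -0.    0.14] rv [ 0.    -0.001 -0.002] deg 0.1 width 30.1
```

Request:
{"api": "carry_out", "payload": {
  "series": [
    [[0,0,0.1,0,0,0,0],[0,0,0.1,0,0,0,0],[0,0,0.1,0,0,0,0],[0,0,0.1,0,0,0,0],[0,0,0.1,0,0,0,0]]
  ]
}}

```text
clock: 16.83
eef_pos: [451.8, -144.5, -17.4]
tool_rot: [3.141, -0.001, 0.251]
force: [-0.1, 0.5, 5.7]
width: 11.3
```

Request:
{"api": "carry_out", "payload": {
  "series": [
    [[0,0,-0.5,0,0,0,0],[0,0,-1.5,0,0,0,0],[0,0,-3.5,0,0,0,0],[0,0,-6,0,0,0,0],[0,0,-8,0,0,0,0]]
  ]
}}

```text
clock: 17.25
eef_pos: [451.0, -144.5, 63.3]
tool_rot: [-3.142, 0.0, 0.25]
force: [-0.5, -0.9, 0.1]
width: 11.3
```

```bash
python3 - <<'E'
from h import *
d=grab('wrist','g6');st();w=whitedot(d,(235,130,285,230));print(w)
for c,s in w: print(held_dot(d,c).round(1))
plan([520,100,78],-0.029)
E
```

```text
t 17.3 pos [ 452.9 -145.2   66.1] rot [ 3.139 -0.004  0.25 ] F [ 0.8 -0.1  0.9] w 11.0
[(array([279., 159.]), array([  9,  13, 117], dtype=int32)), (array([259.9, 186.3]), array([ 25,  24, 475], dtype=int32)), (array([278.2, 186.4]), array([ 10,  12, 109], dtype=int32)), (array([277.8, 212.5]), array([  9,  12, 102], dtype=int32))]
[ 47.9   8.  -28.8]
[ 34.7  -0.9 -28.9]
[ 34.7   7.9 -28.8]
[ 21.3   7.9 -28.9]
move cm [ 12.58 -22.09  -1.2 ] rv [ 0.002 -0.004  0.279] deg 16.0 width 11.0
```

Request:
{"api": "carry_out", "payload": {
  "series": [
    [[2,-3.5,-0.6,0,0,0.06,0],[4,-7,-1.2,0,0,0.12,0],[6,-10.5,-1.6,0,0,0.18,0],[8,-14,-1.6,0,0,0.24,0],[10,-17.5,-1.6,0,0,0.279,0]]
  ]
}}

```text
clock: 17.72
eef_pos: [505.0, 52.1, 78.4]
tool_rot: [-3.141, -0.0, -0.031]
force: [0.9, -0.8, -1.1]
width: 11.3
```

```bash
python3 - <<'E'
from h import *
st();plan([555.5,183.3,75],-0.029)
E
```

```text
t 17.72 pos [505.   52.1  78.4] rot [-3.141 -0.    -0.031] F [ 0.9 -0.8 -1.1] w 11.3
move cm [  4.64 -13.28   0.35] rv [-0.    -0.    -0.002] deg 0.1 width 11.3
```

Request:
{"api": "carry_out", "payload": {
  "series": [
    [[1.2,-3.5,0,0,0,0,0],[2.4,-7,0,0,0,0,0],[3.6,-10.5,0,0,0,0,0],[4.7,-13.5,0.2,0,0,0,0],[4.7,-13.5,0.2,0,0,0,0]]
  ]
}}

```text
clock: 18.13
eef_pos: [556.6, 193.0, 74.9]
tool_rot: [-3.137, -0.001, -0.017]
force: [0.6, 0.9, -0.8]
width: 11.2
```

Request:
{"api": "carry_out", "payload": {
  "series": [
    [[0,0,1,0,0,0,0],[0,0,2,0,0,0,0],[0,0,2.5,0,0,0,0],[0,0,2.5,0,0,0,0]]
  ]
}}

```text
clock: 18.47
eef_pos: [553.9, 181.8, 49.3]
tool_rot: [3.14, 0.003, -0.031]
force: [0.4, 0.2, -0.2]
width: 11.5
```

```bash
python3 - <<'E'
from h import *
st();plan([556,183.3,36],-0.029)
E
```

```text
t 18.47 pos [553.9 181.8  49.3] rot [ 3.14e+00  3.00e-03 -3.10e-02] F [ 0.4  0.2 -0.2] w 11.5
move cm [ 0.21 -0.16  1.33] rv [ 0.001  0.003 -0.002] deg 0.2 width 11.5
```

Request:
{"api": "carry_out", "payload": {
  "series": [
    [[0.2,-0.15,0.7,0,0,0,0],[0.2,-0.15,1.3,0,0,0,0],[0.2,-0.15,1.3,0,0,0,0],[0.2,-0.15,1.3,0,0,0,0]]
  ]
}}

```text
clock: 18.8
eef_pos: [557.4, 184.7, 37.6]
tool_rot: [3.141, 0.001, -0.029]
force: [-0.0, -0.4, 0.1]
width: 11.1
```

```bash
python3 - <<'E'
from h import *
d=grab('wrist');st();plan([556,183.3,16],-0.029)
im=d['img'];cv2.imwrite('pics/h1.png',cv2.resize(im[60:330,110:410],None,fx=2.6,fy=2.2,interpolation=cv2.INTER_CUBIC))
E
```

```text
t 18.85 pos [557.6 184.7  38. ] rot [ 3.142  0.    -0.029] F [-0.3  0.8  0.2] w 11.1
move cm [-0.16  0.15  2.2 ] rv [0. 0. 0.] deg 0.0 width 11.1
```

Request:
{"api": "carry_out", "payload": {
  "series": [
    [[-0.1,0.17,0.3,0,0,0,0],[-0.1,0.17,0.9,0,0,0,0],[-0.1,0.17,1.6,0,0,0,0],[-0.1,0.17,2,0,0,0,0],[-0.1,0.17,2,0,0,0,0]]
  ]
}}

```text
clock: 19.27
eef_pos: [555.6, 183.3, 16.7]
tool_rot: [3.141, 0.002, -0.028]
force: [0.2, 0.2, -0.5]
width: 11.2
```

```bash
python3 - <<'E'
from h import *
d=grab('wrist');st()
im=d['img'];cv2.imwrite('pics/h2.png',cv2.resize(im[60:330,110:410],None,fx=2.6,fy=2.2,interpolation=cv2.INTER_CUBIC))
E
```

```text
t 19.32 pos [556.  183.3  17.2] rot [ 3.141e+00  1.000e-03 -2.800e-02] F [-0.5  0.6  0. ] w 11.2
```

Yellow is aligned within its slot (head 318–467, slot 311–480). Lower and release.

Request:
{"api": "carry_out", "payload": {
  "series": [
    [[0,0,0.25,0,0,0,0],[0,0,0.5,0,0,0,0],[0,0,0.5,0,0,0,0]]
  ]
}}

```text
clock: 19.57
eef_pos: [556.3, 183.4, 12.6]
tool_rot: [3.142, 0.0, -0.028]
force: [0.5, -0.5, -1.0]
width: 11.5
```

Request:
{"api": "carry_out", "payload": {
  "series": [
    [[0,0,0,0,0,0,3],[0,0,0,0,0,0,3],[0,0,0,0,0,0,3],[0,0,-1,0,0,0,3],[0,0,-3,0,0,0,3]]
  ]
}}

```text
clock: 19.98
eef_pos: [554.9, 183.1, 42.1]
tool_rot: [3.14, 0.004, -0.028]
force: [-0.9, -0.3, 0.1]
width: 29.9
```

Request:
{"api": "carry_out", "payload": {
  "series": [
    [[0,0,-3,0,0,0,5],[0,0,-6,0,0,0,6],[0,3,-9,0,0,0,7],[0,6,-9.5,0,0,0,7],[0,9,-9.5,0,0,0,7]]
  ]
}}

```text
clock: 20.4
eef_pos: [555.9, 92.5, 141.5]
tool_rot: [-3.141, -0.006, -0.027]
force: [0.8, -0.6, -0.2]
width: 69.8
```

```bash
python3 - <<'E'
from h import *
d=grab('wrist','h3');st();plan([608,-97,110],-0.015)
print(paddle(d,'black',7,np.array([614,-97])))
E
```

```text
t 20.45 pos [554.8  83.8 141.4] rot [ 3.137 -0.005 -0.036] F [-1.2 -6.   0.4] w 70.1
move cm [ 5.95 17.86  3.25] rv [ 0.005 -0.005 -0.021] deg 1.3 width 70.1
(np.float64(3.325950956802154), {'px': array([425., 121.]), 'L': np.float64(103.3), 'W': np.float64(31.5), 'mid': array([613.8, -95.3]), 'yaw': np.float64(0.028), 'grip': array([607.8, -95.5]), 'org': array([615.8, -95.2])})
```

Request:
{"api": "carry_out", "payload": {
  "series": [
    [[1.2,3.5,0.6,0,0,0,6],[2.4,7,1.2,0,0,0,5],[3.6,10.5,1.8,0,0,0,4],[4.8,14,2.4,0,0,-0.02,4],[5.9,17.5,3,0,0,-0.02,4]]
  ]
}}

```text
clock: 20.87
eef_pos: [608.6, -84.8, 108.5]
tool_rot: [-3.142, -0.001, -0.007]
force: [0.9, -0.1, 0.6]
width: 39.8
```

Request:
{"api": "carry_out", "payload": {
  "series": [
    [[0,0,0,0,0,0,4],[0,0,0,0,0,0,4],[0,0,0,0,0,0,4]]
  ]
}}

```text
clock: 21.12
eef_pos: [607.8, -82.7, 108.2]
tool_rot: [-3.141, 0.0, -0.009]
force: [0.1, 0.1, 0.4]
width: 40.0
```

```bash
python3 - <<'E'
from h import *
d=grab('wrist','h4');st()
for z in (7,11):
  r=paddle(d,'black',z,np.array([614,-96]));print(r)
if r: plan([*r[1]['grip'],-17],r[1]['yaw'])
E
```

```text
t 21.17 pos [607.9 -81.6 108.1] rot [-3.14   0.    -0.007] F [-1.   0.3 -0.2] w 40.0
(np.float64(5.2836591249176745), {'px': array([273., 171.]), 'L': np.float64(103.2), 'W': np.float64(27.3), 'mid': array([613.1, -95.3]), 'yaw': np.float64(0.014), 'grip': array([607.1, -95.4]), 'org': array([615.1, -95.3])})
(np.float64(6.255086549391822), {'px': array([273., 171.]), 'L': np.float64(101.7), 'W': np.float64(26.9), 'mid': array([614.1, -95.2]), 'yaw': np.float64(0.014), 'grip': array([608.1, -95.2]), 'org': array([616.1, -95.1])})
move cm [ 0.03  1.37 12.51] rv [-0.001  0.    -0.021] deg 1.2 width 40.0
```

Request:
{"api": "carry_out", "payload": {
  "series": [
    [[0,1.35,3,0,0,-0.01,3],[0,1.35,6,0,0,-0.01,3],[0,1.35,9,0,0,-0.01,3],[0,1.35,10.3,0,0,-0.01,3],[0,1.35,10.8,0,0,-0.01,3]]
  ]
}}

```text
clock: 21.58
eef_pos: [606.4, -94.2, -2.1]
tool_rot: [-3.14, 0.004, 0.004]
force: [-0.9, 0.2, -0.0]
width: 30.0
```

Request:
{"api": "carry_out", "payload": {
  "series": [
    [[0,0,0.7,0,0,0,3],[0,0,1.4,0,0,0,3],[0,0,1.7,0,0,0,3],[0,0,1.7,0,0,0,3],[0,0,1.7,0,0,0,3]]
  ]
}}

```text
clock: 22.0
eef_pos: [608.4, -96.8, -16.3]
tool_rot: [3.141, -0.001, 0.002]
force: [-0.4, 0.3, -0.3]
width: 30.1
```

```bash
python3 - <<'E'
from h import *
st();plan([608,-95.3,-18],0.005)
E
```

```text
t 22.0 pos [608.4 -96.8 -16.3] rot [ 3.141e+00 -1.000e-03  2.000e-03] F [-0.4  0.3 -0.3] w 30.1
move cm [-0.04 -0.15  0.17] rv [ 0.    -0.001 -0.003] deg 0.2 width 30.1
```

Request:
{"api": "carry_out", "payload": {
  "series": [
    [[0,-0.1,0.15,0,0,0,0],[0,-0.1,0.15,0,0,0,0],[0,-0.1,0.15,0,0,0,0],[0,-0.1,0.15,0,0,0,0],[0,-0.1,0.15,0,0,0,0]]
  ]
}}

```text
clock: 22.42
eef_pos: [608.5, -95.8, -17.8]
tool_rot: [-3.142, -0.001, 0.002]
force: [-0.3, -0.1, 5.9]
width: 11.5
```

Request:
{"api": "carry_out", "payload": {
  "series": [
    [[0,0,-0.5,0,0,0,0],[0,0,-1.5,0,0,0,0],[0,0,-3.5,0,0,0,0],[0,0,-6,0,0,0,0],[0,0,-8.5,0,0,0,0]]
  ]
}}

```text
clock: 22.83
eef_pos: [607.3, -95.7, 67.5]
tool_rot: [3.142, 0.001, 0.001]
force: [0.7, 1.2, -0.7]
width: 11.2
```

Request:
{"api": "carry_out", "payload": {
  "series": [
    [[-0.5,-3,0,0,0,0.01,0],[-1.5,-6,0,0,0,0.03,0],[-2.5,-9,0,0,0,0.03,0],[-3.5,-12,0,0,0,0.03,0],[-4.5,-15,0,0,0,0.03,0]]
  ]
}}

```text
clock: 23.25
eef_pos: [562.0, 55.6, 67.1]
tool_rot: [-3.141, -0.0, -0.029]
force: [0.4, 0.7, -0.6]
width: 11.5
```

```bash
python3 - <<'E'
from h import *
d=grab('wrist','h5');st();w=whitedot(d,(235,130,285,230));print(w)
for c,s in w: print(held_dot(d,c).round(1))
plan([554.5,133.3,50],-0.029)
E
```

```text
t 23.3 pos [558.9  64.8  65.9] rot [-3.134  0.006 -0.02 ] F [-3.3  5.9 -0.9] w 11.5
[(array([255.7, 134.1]), array([ 43,  10, 394], dtype=int32)), (array([259.8, 161.1]), array([ 25,  25, 506], dtype=int32)), (array([279. , 159.1]), array([  9,  13, 116], dtype=int32)), (array([278.2, 186.5]), array([ 10,  12, 110], dtype=int32)), (array([277.9, 212.9]), array([ 9, 11, 97], dtype=int32))]
[ 63.9   8.  -29.4]
[ 50.9   9.8 -29.4]
[ 51.8  19.  -29.4]
[ 38.1  18.7 -29.4]
[ 24.2  18.7 -29.3]
move cm [-0.57 -6.82  1.64] rv [-0.008  0.006  0.009] deg 0.7 width 11.5
```

Request:
{"api": "carry_out", "payload": {
  "series": [
    [[0,-3.5,0,0,0,0,0],[-0.3,-7,0.5,0,0,0,0],[-0.4,-7.8,1,0,0,0,0],[-0.4,-7.8,1.5,0,0,0,0],[-0.4,-7.8,1.5,0,0,0,0]]
  ]
}}

```text
clock: 23.72
eef_pos: [560.1, 132.2, 50.9]
tool_rot: [3.141, 0.001, -0.027]
force: [-0.9, -0.5, -0.2]
width: 11.2
```

Request:
{"api": "carry_out", "payload": {
  "series": [
    [[0,0,0,0,0,0,0],[0,0,0,0,0,0,0],[0,0,0,0,0,0,0]]
  ]
}}

```text
clock: 23.97
eef_pos: [561.3, 130.4, 52.0]
tool_rot: [3.141, -0.001, -0.031]
force: [-0.7, 0.2, -0.3]
width: 11.5
```

```bash
python3 - <<'E'
from h import *
d=grab('wrist','h6');st();plan([554.5,133.3,36],-0.029)
print(held_dot(d,whitedot(d,(245,140,272,180))[0][0]))
E
```

```text
t 24.02 pos [561.3 130.7  51.9] rot [ 3.141e+00 -1.000e-03 -3.100e-02] F [-0.2 -0.5 -0.9] w 11.2
move cm [-0.69 -0.24  1.59] rv [ 0.    -0.001 -0.002] deg 0.1 width 11.2
[ 48.01207971   0.66516095 -28.9686513 ]
```

Request:
{"api": "carry_out", "payload": {
  "series": [
    [[-0.4,-0.2,0.5,0,0,0,0],[-0.7,-0.25,1,0,0,0,0],[-0.7,-0.25,1.5,0,0,0,0],[-0.7,-0.25,1.5,0,0,0,0],[-0.7,-0.25,1.5,0,0,0,0]]
  ]
}}

```text
clock: 24.43
eef_pos: [553.6, 134.9, 36.0]
tool_rot: [3.141, 0.001, -0.028]
force: [0.1, -0.6, -0.5]
width: 11.4
```

```bash
python3 - <<'E'
from h import *
d=grab('wrist');st();plan([554,133.3,16],-0.029)
im=d['img'];cv2.imwrite('pics/h7.png',cv2.resize(im[60:330,110:410],None,fx=2.6,fy=2.2,interpolation=cv2.INTER_CUBIC))
E
```

```text
t 24.48 pos [553.9 134.9  36.3] rot [ 3.141  0.    -0.028] F [ 0.8  0.2 -0.3] w 11.3
move cm [0.01 0.16 2.03] rv [0.    0.    0.001] deg 0.0 width 11.3
```

Request:
{"api": "carry_out", "payload": {
  "series": [
    [[0,0.2,0.3,0,0,0,0],[0,0.2,0.9,0,0,0,0],[0,0.2,1.6,0,0,0,0],[0,0.2,1.9,0,0,0,0],[0,0.2,1.9,0,0,0,0]]
  ]
}}

```text
clock: 24.9
eef_pos: [553.1, 133.0, 16.4]
tool_rot: [3.141, 0.002, -0.028]
force: [0.9, 0.2, -0.9]
width: 11.2
```

```bash
python3 - <<'E'
from h import *
d=grab('wrist');st()
im=d['img'];cv2.imwrite('pics/h8.png',cv2.resize(im[60:330,110:410],None,fx=2.6,fy=2.2,interpolation=cv2.INTER_CUBIC))
E
```

```text
t 24.95 pos [553.4 132.9  16.8] rot [ 3.141e+00  1.000e-03 -2.800e-02] F [-0.6 -0.3  0.1] w 11.3
```

Request:
{"api": "carry_out", "payload": {
  "series": [
    [[0,0,0.25,0,0,0,0],[0,0,0.5,0,0,0,0],[0,0,0.5,0,0,0,0]]
  ]
}}

```text
clock: 25.2
eef_pos: [553.7, 133.1, 12.1]
tool_rot: [-3.142, 0.001, -0.028]
force: [0.6, 0.9, 0.0]
width: 11.3
```

Request:
{"api": "carry_out", "payload": {
  "series": [
    [[0,0,0,0,0,0,3],[0,0,0,0,0,0,3],[0,0,0,0,0,0,3],[0,0,-1,0,0,0,3],[0,0,-3,0,0,0,3]]
  ]
}}

```text
clock: 25.62
eef_pos: [552.3, 132.9, 41.7]
tool_rot: [3.141, 0.004, -0.028]
force: [0.4, 0.5, 0.6]
width: 30.3
```

Request:
{"api": "carry_out", "payload": {
  "series": [
    [[0,0,-3,0,0,0,5],[0,-1,-6,0,0,0,6],[0,-3,-9,0,0,0,7],[0,-5,-10,0,0,0,7],[0,-5,-10,0,0,0,7]]
  ]
}}

```text
clock: 26.03
eef_pos: [557.2, 188.4, 146.0]
tool_rot: [-3.136, -0.005, -0.022]
force: [-0.3, 1.4, -0.4]
width: 70.6
```

Request:
{"api": "carry_out", "payload": {
  "series": [
    [[0,0,0,0,0,0,7],[0,0,0,0,0,0,7],[0,0,0,0,0,0,7]]
  ]
}}

```text
clock: 26.28
eef_pos: [554.7, 181.6, 142.1]
tool_rot: [3.141, 0.001, -0.03]
force: [-0.2, -0.4, 0.4]
width: 70.1
```

```bash
python3 - <<'E'
from h import *
import pickle
d=grab('wrist','i1');st();pickle.dump(d,open('i1.pkl','wb'))
for c,s in whitedot(d,(90,60,380,220)):
    if 60<s[2]<400 and .6<s[0]/s[1]<1.6: print(c,s,onz(d,[c],40)[0].round(1))
E
```

```text
t 26.33 pos [554.8 181.6 142. ] rot [ 3.141e+00  1.000e-03 -3.000e-02] F [-0.2 -0.4 -0.2] w 69.8
[313.  132.9] [ 13  13 142] [601.6 131.   40. ]
[257.9 144.7] [ 13  14 144] [591.7 181.7  40. ]
[203.9 158.3] [ 13  13 137] [580.9 232.4  40. ]
[311.2 213. ] [ 8 11 69] [523.3 131.5  40. ]
```

```bash
python3 - <<'E'
from h import *
im=cv2.imread('pics/i1.png')
cv2.imwrite('pics/i2.png',cv2.resize(im[100:180,170:350],None,fx=4.4,fy=4.4,interpolation=cv2.INTER_CUBIC))
cv2.imwrite('pics/i3.png',cv2.resize(im[245:320,220:300],None,fx=5,fy=5,interpolation=cv2.INTER_CUBIC))
E
python3 - <<'E'
from h import *
import pickle
d=pickle.load(open('i1.pkl','rb'))
q=lambda x,y:[170+(x-1.7)/4.4,100+(y-1.7)/4.4]
B=onz(d,[q(34,262),q(86,261),q(237,259),q(315,259),q(470,259),q(550,259),q(704,259),q(750,259)],37)[:,:2]
k=onz(d,[[220+(199-2)/5,245+(264-2)/5]],86)[0,:2]
# carrier-frame known block-front positions: slots 33 wide at -50,0,50 ; x=36
Y=np.array([78,66.5,33.5,16.5,-16.5,-33.5,-66.5,-78])
M=np.c_[np.full(8,36.),Y]; M=np.vstack([M,[-85,0]]);W=np.vstack([B,k])
# similarity fit
A=[];b=[]
for m,w in zip(M,W):
    A+= [[m[0],-m[1],1,0],[m[1],m[0],0,1]];b+=[w[0],w[1]]
s,*_=np.linalg.lstsq(np.array(A),np.array(b),rcond=None)
print('scale',np.hypot(s[0],s[1]),'yaw',np.arctan2(s[1],s[0]),'org',s[2:])
print('res',(np.array(A)@s-b).reshape(-1,2).round(1).tolist())
R=np.array([[s[0],-s[1]],[s[1],s[0]]])
for n,p in dict(red=[580.9,232.4],yel=[591.7,181.7],blk=[601.6,131.]).items():
    print(n,np.linalg.solve(R,np.array(p)-s[2:]).round(1))
E
```

```text
scale 0.997046465727695 yaw -0.02782606113487628 org [542.6536804  182.14501335]
res [[-0.1, -0.2], [-0.1, 0.0], [0.0, 0.2], [0.2, -0.1], [0.3, -0.2], [0.3, -0.0], [-0.1, 0.7], [-0.3, -0.4], [-0.2, -0.0]]
red [36.9 51.5]
yel [49.2  0.9]
blk [ 60.5 -49.6]
```

```bash
python3 - <<'E'
from h import *
st();plan([457.7,184.5,100],-0.028)
E
```

```text
t 26.33 pos [554.8 181.6 142. ] rot [ 3.141e+00  1.000e-03 -3.000e-02] F [-0.2 -0.4 -0.2] w 69.8
move cm [-9.71 -0.    4.21] rv [ 0.001  0.001 -0.002] deg 0.2 width 69.8
```

Request:
{"api": "carry_out", "payload": {
  "series": [
    [[-3.5,0,1,0,0,0,7],[-7,0,2,0,0,0,6],[-9.7,0,3,0,0,0,5],[-9.7,0,4,0,0,0,5],[-9.7,0,4,0,0,0,5]]
  ]
}}

```text
clock: 26.75
eef_pos: [455.8, 185.1, 100.9]
tool_rot: [3.14, 0.004, -0.029]
force: [0.9, -0.9, -0.1]
width: 50.0
```

Request:
{"api": "carry_out", "payload": {
  "series": [
    [[0,0,0,0,0,0,5],[0,0,0,0,0,0,5],[0,0,0,0,0,0,5]]
  ]
}}

```text
clock: 27.0
eef_pos: [460.1, 185.2, 103.0]
tool_rot: [3.141, -0.002, -0.029]
force: [0.0, -0.6, 0.4]
width: 49.8
```

```bash
python3 - <<'E'
from h import *
d=grab('wrist','j1');st();plan([457.7,184.5,25],-0.028)
E
```

```text
t 27.05 pos [459.8 185.3 102.9] rot [ 3.142e+00 -2.000e-03 -2.900e-02] F [-0.4  0.5 -0.5] w 50.0
move cm [-0.22  0.09  7.79] rv [ 0.    -0.002 -0.001] deg 0.1 width 50.0
```

Request:
{"api": "carry_out", "payload": {
  "series": [
    [[-0.2,0.1,2,0,0,0,5],[-0.2,0.1,4,0,0,0,5],[-0.2,0.1,6,0,0,0,5],[-0.2,0.1,7.5,0,0,0,5],[-0.2,0.1,7.8,0,0,0,5]]
  ]
}}

```text
clock: 27.47
eef_pos: [455.8, 184.4, 22.8]
tool_rot: [3.141, 0.002, -0.029]
force: [0.4, -0.2, -0.9]
width: 49.9
```

Request:
{"api": "carry_out", "payload": {
  "series": [
    [[0,0,0,0,0,0,5],[0,0,0,0,0,0,5]]
  ]
}}

```text
clock: 27.63
eef_pos: [457.2, 184.5, 25.1]
tool_rot: [-3.142, -0.001, -0.029]
force: [0.1, -0.6, 0.7]
width: 49.8
```

Request:
{"api": "carry_out", "payload": {
  "series": [
    [[0,0,0,0,0,0,0],[0,0,0,0,0,0,0],[0,0,0,0,0,0,0],[0,0,0,0,0,0,0],[0,0,0,0,0,0,0]]
  ]
}}

```text
clock: 28.05
eef_pos: [457.0, 185.1, 25.4]
tool_rot: [-3.141, -0.002, -0.028]
force: [-0.6, 0.4, 5.9]
width: 18.4
```

Request:
{"api": "carry_out", "payload": {
  "series": [
    [[-0.2,0.2,0,0,0,0,0],[-0.4,0.4,0,0,0,0,0],[-0.5,0.5,0,0,0,0,0],[-0.5,0.5,0,0,0,0,0],[-0.5,0.5,0,0,0,0,0]]
  ]
}}

```text
clock: 28.47
eef_pos: [457.2, 182.4, 25.5]
tool_rot: [-3.139, -0.01, -0.027]
force: [10.4, 5.9, -5.2]
width: 18.6
```

Request:
{"api": "carry_out", "payload": {
  "series": [
    [[0,0,0,0,0,0,0],[0,0,0,0,0,0,0]]
  ]
}}

```text
clock: 28.63
eef_pos: [457.2, 182.4, 25.5]
tool_rot: [-3.139, -0.01, -0.027]
force: [10.1, 6.4, -5.6]
width: 18.5
```

```bash
cat >> h.py <<'E'
Z0=np.array([456.9,182.3])
def slide(sx,sy):
    s=toolT(); y=-.0285; ax=np.array([np.cos(y),np.sin(y)]); ay=np.array([-ax[1],ax[0]])
    g=(s@[0,0,-41,1])[:2]; cur=g-Z0; print('now sx,sy',np.round([cur@ax,cur@ay],2))
    tg=Z0+sx*ax+sy*ay; plan([*tg,s[2,3]],-0.0285)
E
python3 - <<'E'
from h import *
slide(93.1,8.5)
E
```

```text
now sx,sy [-0.15  0.04]
move cm [ 9.28 -0.82  0.1 ] rv [-0.003 -0.01   0.001] deg 0.6 width 18.5
```

Request:
{"api": "carry_out", "payload": {
  "series": [
    [[2,-0.5,0,0,0,0,0],[4,-1,0,0,0,0,0],[6,-1,0,0,0,0,0],[8,-1,0,0,0,0,0],[9,-1,0,0,0,0,0]]
  ]
}}

```text
clock: 29.05
eef_pos: [544.1, 187.9, 25.5]
tool_rot: [-3.141, -0.003, -0.028]
force: [-1.6, 1.8, 8.3]
width: 18.6
```

Request:
{"api": "carry_out", "payload": {
  "series": [
    [[0.3,0,0,0,0,0,0],[0.6,0,0,0,0,0,0],[0.6,0,0,0,0,0,0],[0.6,0,0,0,0,0,0]]
  ]
}}

```text
clock: 29.38
eef_pos: [548.4, 187.5, 25.5]
tool_rot: [-3.141, -0.002, -0.028]
force: [0.3, 1.2, 5.8]
width: 18.7
```

```bash
python3 - <<'E'
from h import *
st();slide(93.1,8.5);d=grab('wrist','k1');s=grab('scene')
cv2.imwrite('pics/k1s.png',cv2.resize(s['img'][160:300,340:480],None,fx=5,fy=4,interpolation=cv2.INTER_CUBIC))
E
```

```text
t 29.38 pos [548.4 187.5  25.5] rot [-3.141e+00 -2.000e-03 -2.800e-02] F [0.3 1.2 5.8] w 18.7
now sx,sy [91.23  7.76]
move cm [ 0.18 -0.07  0.  ] rv [-0.001 -0.002  0.   ] deg 0.1 width 18.7
```

Request:
{"api": "carry_out", "payload": {
  "series": [
    [[0.18,-0.07,0,0,0,0,0],[0.18,-0.07,0,0,0,0,0],[0.18,-0.07,0,0,0,0,0],[0.18,-0.07,0,0,0,0,0]]
  ]
}}

```text
clock: 29.82
eef_pos: [549.5, 187.6, 25.5]
tool_rot: [-3.141, -0.001, -0.028]
force: [-0.3, 0.1, 6.3]
width: 18.5
```

```bash
python3 - <<'E'
from h import *
slide(93.1,8.5);d=grab('wrist','k2');s=grab('scene')
a=cv2.resize(d['img'][0:60,80:300],None,fx=3.6,fy=5,interpolation=cv2.INTER_CUBIC)
cv2.imwrite('pics/k2.png',a)
cv2.imwrite('pics/k2s.png',cv2.resize(s['img'][205:260,405:455],None,fx=10,fy=10,interpolation=cv2.INTER_CUBIC))
E
```

```text
now sx,sy [92.34  7.94]
move cm [ 0.07 -0.06  0.  ] rv [-0.    -0.001  0.   ] deg 0.1 width 18.5
```

```bash
python3 - <<'E'
from h import *
d=grab('wrist');slide(93.1,8.5)
print('dot',onz(d,[[80+298/3.6,105/5]],40),'tip',onz(d,[[80+255/3.6,75/5],[80+265/3.6,78/5]],52))
P=d['img'][0:30,140:180];h=hsv(d)[0:30,140:180]
m=(h[...,0]>5)&(h[...,0]<22)&(h[...,1]>130)&(h[...,2]>50)
ys,xs=np.where(m);print(list(zip(xs+140,ys)))
# predicted tip
y=-.0285;ax=np.array([np.cos(y),np.sin(y)]);ay=np.array([-ax[1],ax[0]])
home=Z0+85*ax; tip=home+130*ax+60*ay;print('pred tip',tip,proj(d,[*tip,52]))
cv2.imwrite('pics/k3.png',cv2.resize(d['img'][0:45,135:200],None,fx=11,fy=11,interpolation=cv2.INTER_NEAREST))
E
```

```text
now sx,sy [92.32  7.89]
move cm [ 0.07 -0.06  0.  ] rv [-0.    -0.001  0.   ] deg 0.1 width 18.8
dot [[672.8874545  234.54586929  40.        ]] tip [[673.41038991 236.94692935  52.        ]
 [672.82546798 235.47051471  52.        ]]
[(np.int64(151), np.int64(7)), (np.int64(152), np.int64(7)), (np.int64(151), np.int64(8)), (np.int64(152), np.int64(8)), (np.int64(151), np.int64(9)), (np.int64(152), np.int64(9)), (np.int64(150), np.int64(10)), (np.int64(151), np.int64(10)), (np.int64(152), np.int64(10)), (np.int64(153), np.int64(10)), (np.int64(149), np.int64(11)), (np.int64(150), np.int64(11)), (np.int64(151), np.int64(11)), (np.int64(152), np.int64(11)), (np.int64(153), np.int64(11)), (np.int64(148), np.int64(12)), (np.int64(149), np.int64(12)), (np.int64(150), np.int64(12)), (np.int64(151), np.int64(12)), (np.int64(152), np.int64(12)), (np.int64(153), np.int64(12)), (np.int64(147), np.int64(13)), (np.int64(148), np.int64(13)), (np.int64(149), np.int64(13)), (np.int64(150), np.int64(13)), (np.int64(151), np.int64(13)), (np.int64(152), np.int64(13)), (np.int64(153), np.int64(13)), (np.int64(145), np.int64(14)), (np.int64(146), np.int64(14)), (np.int64(147), np.int64(14)), (np.int64(148), np.int64(14)), (np.int64(149), np.int64(14)), (np.int64(150), np.int64(14)), (np.int64(151), np.int64(14)), (np.int64(152), np.int64(14)), (np.int64(153), np.int64(14)), (np.int64(147), np.int64(15)), (np.int64(148), np.int64(15)), (np.int64(149), np.int64(15)), (np.int64(150), np.int64(15)), (np.int64(151), np.int64(15)), (np.int64(152), np.int64(15)), (np.int64(142), np.int64(16))]
pred tip [673.52245755 236.14896363] [[152.33802664  14.53781683]]
```

Request:
{"api": "carry_out", "payload": {
  "series": [
    [[0.1,-0.13,0,0,0,0,0],[0.1,-0.13,0,0,0,0,0],[0.1,-0.13,0,0,0,0,0],[0.1,-0.13,0,0,0,0,0]]
  ]
}}

```text
clock: 30.3
eef_pos: [550.3, 188.7, 25.5]
tool_rot: [-3.142, -0.001, -0.029]
force: [-0.2, -1.4, 7.6]
width: 18.5
```

```bash
python3 - <<'E'
from h import *
d=grab('wrist');slide(93.1,8.5)
c=whitedot(d,(150,5,180,40));print(c)
cv2.imwrite('pics/k4.png',cv2.resize(d['img'][0:45,135:200],None,fx=11,fy=11,interpolation=cv2.INTER_NEAREST))
E
```

```text
now sx,sy [93.14  9.1 ]
move cm [-0.01  0.06 -0.  ] rv [-0.    -0.001 -0.   ] deg 0.1 width 18.6
[(array([162.7,  20.6]), array([ 22,  22, 363], dtype=int32)), (array([177. ,  20.7]), array([ 5, 12, 56], dtype=int32))]
```

```bash
python3 - <<'E'
from h import *
d=grab('wrist')
print('dot',onz(d,[[162.7,20.6]],40),'tip',onz(d,[[156,14.8],[155.5,14]],52))
tip=[673.5,236.1];print(proj(d,[*tip,52]))
E
```

```text
dot [[673.93584973 235.72887032  40.        ]] tip [[673.85872935 235.35316965  52.        ]
 [674.33964301 235.61892657  52.        ]]
[[154.57642934  15.69440919]]
```

Request:
{"api": "carry_out", "payload": {
  "series": [
    [[0,0,0,0,0,0,0],[0,0,0,0,0,0,0],[0,0,0,0,0,0,0],[0,0,0,0,0,0,0],[0,0,0,0,0,0,0]]
  ]
}}

```text
clock: 30.82
eef_pos: [550.3, 188.8, 25.5]
tool_rot: [-3.141, -0.001, -0.029]
force: [-0.8, -0.8, 6.7]
width: 18.5
```

Request:
{"api": "carry_out", "payload": {
  "series": [
    [[0,0,0,0,0,0,0],[0,0,0,0,0,0,0],[0,0,0,0,0,0,0],[0,0,0,0,0,0,0],[0,0,0,0,0,0,0]]
  ]
}}

```text
clock: 31.23
eef_pos: [550.3, 188.7, 25.5]
tool_rot: [-3.141, -0.001, -0.028]
force: [-0.9, -0.6, 6.0]
width: 18.3
```

Request:
{"api": "carry_out", "payload": {
  "series": [
    [[0,0,0,0,0,0,0],[0,0,0,0,0,0,0],[0,0,0,0,0,0,0],[0,0,0,0,0,0,0],[0,0,0,0,0,0,0]]
  ]
}}

```text
clock: 31.65
eef_pos: [550.3, 188.7, 25.5]
tool_rot: [-3.141, -0.001, -0.029]
force: [0.1, -1.0, 7.5]
width: 18.8
```

Request:
{"api": "carry_out", "payload": {
  "series": [
    [[0,0,0,0,0,0,0],[0,0,0,0,0,0,0],[0,0,0,0,0,0,0],[0,0,0,0,0,0,0],[0,0,0,0,0,0,0]]
  ]
}}

```text
clock: 32.07
eef_pos: [550.3, 188.7, 25.5]
tool_rot: [-3.141, -0.001, -0.029]
force: [-1.7, 0.1, 7.2]
width: 18.5
```

Request:
{"api": "carry_out", "payload": {
  "series": [
    [[0,0,0,0,0,0,0],[0,0,0,0,0,0,0],[0,0,0,0,0,0,0],[0,0,0,0,0,0,0],[0,0,0,0,0,0,0]]
  ]
}}

```text
clock: 32.48
eef_pos: [550.3, 188.7, 25.5]
tool_rot: [-3.141, -0.001, -0.028]
force: [-0.6, 0.5, 7.2]
width: 18.8
```

Request:
{"api": "carry_out", "payload": {
  "series": [
    [[0,0,0,0,0,0,0],[0,0,0,0,0,0,0],[0,0,0,0,0,0,0],[0,0,0,0,0,0,0],[0,0,0,0,0,0,0]]
  ]
}}

```text
clock: 32.9
eef_pos: [550.3, 188.7, 25.5]
tool_rot: [-3.141, -0.001, -0.029]
force: [-1.0, -0.7, 6.3]
width: 18.9
```

```bash
python3 - <<'E'
from h import *
slide(80.8,59.1)
E
```

```text
now sx,sy [93.12  9.08]
move cm [-1.24 -5.   -0.  ] rv [-0.    -0.001 -0.   ] deg 0.1 width 18.9
```

Request:
{"api": "carry_out", "payload": {
  "series": [
    [[-0.3,-1.2,0,0,0,0,0],[-0.6,-2.4,0,0,0,0,0],[-0.9,-3.6,0,0,0,0,0],[-1.2,-4.6,0,0,0,0,0],[-1.25,-5.05,0,0,0,0,0]]
  ]
}}

```text
clock: 33.32
eef_pos: [539.3, 242.2, 25.5]
tool_rot: [-3.14, -0.002, -0.026]
force: [0.6, -0.8, 6.9]
width: 18.5
```

Request:
{"api": "carry_out", "payload": {
  "series": [
    [[0,0,0,0,0,0,0],[0,0,0,0,0,0,0],[0,0,0,0,0,0,0],[0,0,0,0,0,0,0]]
  ]
}}

```text
clock: 33.65
eef_pos: [539.3, 241.9, 25.5]
tool_rot: [-3.139, -0.001, -0.027]
force: [-0.2, 1.8, 8.0]
width: 18.8
```

```bash
python3 - <<'E'
from h import *
slide(80.8,59.3);d=grab('wrist','k5');
cv2.imwrite('pics/k5.png',cv2.resize(d['img'][0:45,225:290],None,fx=11,fy=11,interpolation=cv2.INTER_NEAREST))
for c,s in whitedot(d,(235,0,290,40)): print(c,s,onz(d,[c],40))
print(proj(d,[673.5,236.1,52]))
E
```

```text
now sx,sy [80.66 61.81]
move cm [ 0.01  0.26 -0.  ] rv [-0.002 -0.001  0.002] deg 0.2 width 18.8
[259.3   1.2] [15  4 49] [[669.19948483 238.19344699  40.        ]]
[286.   24.3] [ 16  40 160] [[655.98596067 225.01848888  40.        ]]
[277.5  17. ] [ 8 11 88] [[660.04844748 229.20916884  40.        ]]
[240.2  37.6] [11  4 41] [[649.25428406 248.38681819  40.        ]]
[[263.39335963 -14.59909405]]
```

Request:
{"api": "carry_out", "payload": {
  "series": [
    [[0.02,0.26,0,0,0,0,0],[0.02,0.26,0,0,0,0,0],[0.02,0.26,0,0,0,0,0],[0.02,0.26,0,0,0,0,0]]
  ]
}}

```text
clock: 34.03
eef_pos: [539.2, 238.7, 25.5]
tool_rot: [-3.14, -0.001, -0.027]
force: [-0.5, 0.8, 8.4]
width: 18.3
```

```bash
python3 - <<'E'
from h import *
slide(80.8,59.3)
E
```

```text
now sx,sy [80.66 58.66]
move cm [ 0.01 -0.06  0.  ] rv [-0.002 -0.001  0.001] deg 0.1 width 18.3
```

Request:
{"api": "carry_out", "payload": {
  "series": [
    [[0.01,-0.05,0,0,0,0,0],[0.01,-0.05,0,0,0,0,0],[0.01,-0.05,0,0,0,0,0],[0.01,-0.05,0,0,0,0,0]]
  ]
}}

```text
clock: 34.37
eef_pos: [539.2, 238.8, 25.5]
tool_rot: [-3.14, -0.0, -0.028]
force: [-1.1, -0.5, 8.4]
width: 18.7
```

```bash
python3 - <<'E'
from h import *
slide(80.8,59.3); s=grab('scene');t=grab('top')
y=-.0285;ax=np.array([np.cos(y),np.sin(y)]);ay=np.array([-ax[1],ax[0]])
print(proj(s,[[673.5,236.1,52],[673.5,236.1,40]]))
cv2.imwrite('pics/k6s.png',cv2.resize(s['img'][195:265,385:455],None,fx=9,fy=8.5,interpolation=cv2.INTER_CUBIC))
E
```

```text
now sx,sy [80.68 58.75]
move cm [ 0.01 -0.05  0.  ] rv [-0.001 -0.     0.001] deg 0.1 width 18.7
[[422.49235357 237.53537531]
 [421.28856496 240.38148183]]
```

Request:
{"api": "carry_out", "payload": {
  "series": [
    [[0,-0.02,0,0,0,0,0],[0,-0.02,0,0,0,0,0],[0,-0.02,0,0,0,0,0],[0,-0.02,0,0,0,0,0],[0,-0.02,0,0,0,0,0]]
  ]
}}

```text
clock: 34.88
eef_pos: [539.2, 238.8, 25.4]
tool_rot: [-3.141, -0.0, -0.028]
force: [-1.3, -0.2, 8.4]
width: 18.6
```

Request:
{"api": "carry_out", "payload": {
  "series": [
    [[0,0,0,0,0,0,0],[0,0,0,0,0,0,0],[0,0,0,0,0,0,0],[0,0,0,0,0,0,0],[0,0,0,0,0,0,0]]
  ]
}}

```text
clock: 35.3
eef_pos: [539.2, 238.8, 25.4]
tool_rot: [-3.141, -0.0, -0.028]
force: [-0.5, -1.0, 8.7]
width: 18.2
```

Request:
{"api": "carry_out", "payload": {
  "series": [
    [[0,0,0,0,0,0,0],[0,0,0,0,0,0,0],[0,0,0,0,0,0,0],[0,0,0,0,0,0,0],[0,0,0,0,0,0,0]]
  ]
}}

```text
clock: 35.72
eef_pos: [539.2, 238.7, 25.5]
tool_rot: [-3.141, -0.0, -0.028]
force: [-1.3, -0.6, 9.2]
width: 18.5
```

Request:
{"api": "carry_out", "payload": {
  "series": [
    [[0,0,0,0,0,0,0],[0,0,0,0,0,0,0],[0,0,0,0,0,0,0],[0,0,0,0,0,0,0],[0,0,0,0,0,0,0]]
  ]
}}

```text
clock: 36.13
eef_pos: [539.2, 238.8, 25.5]
tool_rot: [-3.141, -0.0, -0.028]
force: [-0.6, -1.4, 8.9]
width: 18.9
```

Request:
{"api": "carry_out", "payload": {
  "series": [
    [[0,0,0,0,0,0,0],[0,0,0,0,0,0,0],[0,0,0,0,0,0,0],[0,0,0,0,0,0,0],[0,0,0,0,0,0,0]]
  ]
}}

```text
clock: 36.55
eef_pos: [539.2, 238.8, 25.5]
tool_rot: [-3.141, -0.0, -0.028]
force: [-0.9, -1.2, 7.7]
width: 18.8
```

Request:
{"api": "carry_out", "payload": {
  "series": [
    [[0,0,0,0,0,0,0],[0,0,0,0,0,0,0],[0,0,0,0,0,0,0],[0,0,0,0,0,0,0],[0,0,0,0,0,0,0]]
  ]
}}

```text
clock: 36.97
eef_pos: [539.2, 238.8, 25.5]
tool_rot: [-3.141, -0.0, -0.028]
force: [-1.3, -0.5, 8.2]
width: 18.5
```

```bash
python3 - <<'E'
from h import *
slide(69.5,109.8)
E
```

```text
now sx,sy [80.66 58.78]
move cm [-1.11 -5.1   0.  ] rv [-0.001 -0.     0.001] deg 0.1 width 18.5
```

Smoother ramp this time to avoid overshoot.

Request:
{"api": "carry_out", "payload": {
  "series": [
    [[-0.2,-1,0,0,0,0,0],[-0.5,-2,0,0,0,0,0],[-0.7,-3,0,0,0,0,0],[-0.9,-3.9,0,0,0,0,0],[-1,-4.5,0,0,0,0,0]]
  ]
}}

```text
clock: 37.38
eef_pos: [531.1, 285.1, 25.4]
tool_rot: [-3.141, -0.002, -0.027]
force: [1.2, -2.1, 7.6]
width: 18.6
```

Request:
{"api": "carry_out", "payload": {
  "series": [
    [[0,-0.2,0,0,0,0,0],[-0.05,-0.4,0,0,0,0,0],[-0.1,-0.5,0,0,0,0,0],[-0.1,-0.5,0,0,0,0,0]]
  ]
}}

```text
clock: 37.72
eef_pos: [530.3, 289.8, 25.4]
tool_rot: [-3.14, -0.002, -0.027]
force: [1.0, -0.7, 6.9]
width: 18.4
```

```bash
python3 - <<'E'
from h import *
slide(69.5,109.7)
E
```

```text
now sx,sy [ 70.19 109.49]
move cm [-0.08 -0.02 -0.  ] rv [-0.001 -0.002  0.002] deg 0.2 width 18.4
```

Request:
{"api": "carry_out", "payload": {
  "series": [
    [[-0.08,-0.02,0,0,0,0,0],[-0.08,-0.02,0,0,0,0,0],[-0.08,-0.02,0,0,0,0,0],[-0.08,-0.02,0,0,0,0,0]]
  ]
}}

```text
clock: 38.05
eef_pos: [529.5, 289.8, 25.4]
tool_rot: [-3.14, -0.002, -0.027]
force: [0.3, -0.7, 6.9]
width: 18.6
```

```bash
python3 - <<'E'
from h import *
slide(69.5,109.7); s=grab('scene')
cv2.imwrite('pics/k7s.png',cv2.resize(s['img'][195:265,385:455],None,fx=9,fy=8.5,interpolation=cv2.INTER_CUBIC))
E
```

```text
now sx,sy [ 69.4  109.52]
move cm [ 0.   -0.01  0.  ] rv [-0.001 -0.002  0.001] deg 0.1 width 18.6
```

Request:
{"api": "carry_out", "payload": {
  "series": [
    [[0,0,0,0,0,0,0],[0,0,0,0,0,0,0],[0,0,0,0,0,0,0],[0,0,0,0,0,0,0],[0,0,0,0,0,0,0]]
  ]
}}

```text
clock: 38.52
eef_pos: [529.5, 289.9, 25.5]
tool_rot: [-3.14, -0.002, -0.027]
force: [0.4, -0.4, 7.6]
width: 18.8
```

Request:
{"api": "carry_out", "payload": {
  "series": [
    [[0,0,0,0,0,0,0],[0,0,0,0,0,0,0],[0,0,0,0,0,0,0],[0,0,0,0,0,0,0],[0,0,0,0,0,0,0]]
  ]
}}

```text
clock: 38.93
eef_pos: [529.4, 289.9, 25.5]
tool_rot: [-3.14, -0.002, -0.027]
force: [1.1, -0.2, 7.5]
width: 18.3
```

Request:
{"api": "carry_out", "payload": {
  "series": [
    [[0,0,0,0,0,0,0],[0,0,0,0,0,0,0],[0,0,0,0,0,0,0],[0,0,0,0,0,0,0],[0,0,0,0,0,0,0]]
  ]
}}

```text
clock: 39.35
eef_pos: [529.4, 289.8, 25.4]
tool_rot: [-3.14, -0.002, -0.027]
force: [1.0, -0.7, 7.3]
width: 18.6
```

Request:
{"api": "carry_out", "payload": {
  "series": [
    [[0,0,0,0,0,0,0],[0,0,0,0,0,0,0],[0,0,0,0,0,0,0],[0,0,0,0,0,0,0],[0,0,0,0,0,0,0]]
  ]
}}

```text
clock: 39.77
eef_pos: [529.4, 289.8, 25.4]
tool_rot: [-3.14, -0.002, -0.027]
force: [0.3, -0.4, 7.5]
width: 18.7
```

Request:
{"api": "carry_out", "payload": {
  "series": [
    [[0,0,0,0,0,0,0],[0,0,0,0,0,0,0],[0,0,0,0,0,0,0],[0,0,0,0,0,0,0],[0,0,0,0,0,0,0]]
  ]
}}

```text
clock: 40.18
eef_pos: [529.4, 289.9, 25.5]
tool_rot: [-3.14, -0.002, -0.027]
force: [0.7, -1.3, 8.3]
width: 18.7
```

Request:
{"api": "carry_out", "payload": {
  "series": [
    [[0,0,0,0,0,0,0],[0,0,0,0,0,0,0],[0,0,0,0,0,0,0],[0,0,0,0,0,0,0],[0,0,0,0,0,0,0]]
  ]
}}

```text
clock: 40.6
eef_pos: [529.5, 289.8, 25.5]
tool_rot: [-3.14, -0.002, -0.027]
force: [0.9, -1.1, 7.2]
width: 18.7
```

```bash
python3 - <<'E'
from h import *
st();slide(0,0)
E
```

```text
t 40.6 pos [529.5 289.8  25.5] rot [-3.14e+00 -2.00e-03 -2.70e-02] F [ 0.9 -1.1  7.2] w 18.7
now sx,sy [ 69.4 109.5]
move cm [-6.96 10.95 -0.03] rv [-0.001 -0.002  0.001] deg 0.1 width 18.7
```

Home: move most of the way smoothly, then press gently.

Request:
{"api": "carry_out", "payload": {
  "series": [
    [[-1.1,1.7,0,0,0,0,0],[-2.4,3.7,0,0,0,0,0],[-3.7,5.7,0,0,0,0,0],[-5,7.7,0,0,0,0,0],[-5.8,9.2,0,0,0,0,0]]
  ]
}}

```text
clock: 41.02
eef_pos: [467.7, 199.2, 25.4]
tool_rot: [-3.139, -0.001, -0.027]
force: [1.8, 1.4, 6.6]
width: 18.2
```

Request:
{"api": "carry_out", "payload": {
  "series": [
    [[-0.4,0.5,0,0,0,0,0],[-0.8,1,0,0,0,0,0],[-1.2,1.5,0,0,0,0,0],[-1.4,2,0,0,0,0,0],[-1.5,2.1,0,0,0,0,0]]
  ]
}}

```text
clock: 41.43
eef_pos: [457.0, 182.5, 25.5]
tool_rot: [-3.135, -0.007, -0.026]
force: [9.4, 9.2, -1.3]
width: 18.4
```

```bash
python3 - <<'E'
from h import *
st();slide(0,0)
E
```

```text
t 41.43 pos [457.  182.5  25.5] rot [-3.135 -0.007 -0.026] F [ 9.4  9.2 -1.3] w 18.4
now sx,sy [-0.19 -0.  ]
move cm [-0.01  0.03 -0.  ] rv [-0.006 -0.007  0.002] deg 0.6 width 18.4
```

Request:
{"api": "carry_out", "payload": {
  "series": [
    [[0,0,0,0,0,0,5],[0,0,0,0,0,0,5],[0,0,0,0,0,0,5],[0,0,0,0,0,0,5],[0,0,0,0,0,0,5]]
  ]
}}

```text
clock: 41.85
eef_pos: [452.2, 177.6, 24.3]
tool_rot: [3.141, 0.001, -0.028]
force: [0.6, 0.2, -0.2]
width: 49.8
```

Request:
{"api": "carry_out", "payload": {
  "series": [
    [[0.2,-0.5,-3,0,0,0,5],[0.2,-0.5,-6,0,0,0,5],[0.2,-0.5,-9,0,0,0,6],[3,-0.5,-12,0,0,0,7],[6,-0.5,-12,0,0,0,7]]
  ]
}}

```text
clock: 42.27
eef_pos: [514.9, 181.5, 149.4]
tool_rot: [-3.139, -0.005, -0.028]
force: [2.4, 0.5, 0.5]
width: 69.7
```

Request:
{"api": "carry_out", "payload": {
  "series": [
    [[2.5,0,0,0,0,0,7],[3,0,0,0,0,0,7],[3,0,0,0,0,0,7],[3,0,0,0,0,0,7]]
  ]
}}

```text
clock: 42.6
eef_pos: [541.5, 179.7, 143.7]
tool_rot: [3.141, 0.003, -0.029]
force: [-0.6, -0.5, 0.4]
width: 70.1
```

```bash
python3 - <<'E'
from h import *
import pickle
d=grab('wrist','l1');st();pickle.dump(d,open('l1.pkl','wb'))
im=d['img'];cv2.imwrite('pics/l1z.png',cv2.resize(im[90:330,150:370],None,fx=2.4,fy=2.4,interpolation=cv2.INTER_CUBIC))
for c,s in whitedot(d,(90,60,380,220)):
    if 60<s[2]<400 and .6<s[0]/s[1]<1.6: print(c,s,onz(d,[c],40)[0].round(1))
E
```

```text
t 42.65 pos [541.1 179.9 143.8] rot [ 3.141e+00  3.000e-03 -2.900e-02] F [-0.6 -0.2 -0.1] w 69.5
[316.3 107.5] [ 34  24 222] [611.7 125.7  40. ]
[312.1 117.7] [ 13  13 136] [602.2 129.6  40. ]
[257.  129.4] [ 13  14 148] [592.3 180.2  40. ]
[204.6 143.4] [ 18  13 168] [581.4 229.2  40. ]
```

```bash
python3 - <<'E'
from h import *
st();plan([554,130.8,50],-0.0285)
E
```

```text
t 42.65 pos [541.1 179.9 143.8] rot [ 3.141e+00  3.000e-03 -2.900e-02] F [-0.6 -0.2 -0.1] w 69.5
move cm [1.46 4.87 9.37] rv [ 0.     0.003 -0.   ] deg 0.2 width 69.5
```

Request:
{"api": "carry_out", "payload": {
  "series": [
    [[0.8,2.5,1,0,0,0,5],[1.45,4.87,3,0,0,0,3],[1.45,4.87,6,0,0,0,3],[1.45,4.87,8.5,0,0,0,3],[1.45,4.87,9.4,0,0,0,3]]
  ]
}}

```text
clock: 43.07
eef_pos: [552.2, 131.0, 47.4]
tool_rot: [3.141, 0.007, -0.029]
force: [-0.4, 0.9, -0.8]
width: 30.0
```

Request:
{"api": "carry_out", "payload": {
  "series": [
    [[0,0,0,0,0,0,3],[0,0,0,0,0,0,3],[0,0,0,0,0,0,3]]
  ]
}}

```text
clock: 43.32
eef_pos: [556.8, 131.3, 51.8]
tool_rot: [-3.141, -0.002, -0.028]
force: [0.6, 0.3, 0.3]
width: 30.2
```

```bash
python3 - <<'E'
from h import *
d=grab('wrist');st();plan([554,130.8,13],-0.0285)
im=d['img'];cv2.imwrite('pics/l2.png',cv2.resize(im[60:330,110:410],None,fx=2.6,fy=2.2,interpolation=cv2.INTER_CUBIC))
E
```

```text
t 43.37 pos [557.  131.4  52. ] rot [-3.141e+00 -2.000e-03 -2.800e-02] F [ 0.6  0.4 -0.6] w 29.8
move cm [-0.31  0.07  3.9 ] rv [-0.001 -0.002  0.001] deg 0.1 width 29.8
```

Request:
{"api": "carry_out", "payload": {
  "series": [
    [[-0.3,0.05,1,0,0,0,3],[-0.3,0.05,2,0,0,0,3],[-0.3,0.05,3,0,0,0,3],[-0.3,0.05,3.8,0,0,0,3],[-0.3,0.05,3.8,0,0,0,3]]
  ]
}}

```text
clock: 43.78
eef_pos: [551.6, 130.6, 10.4]
tool_rot: [3.141, 0.003, -0.028]
force: [-0.8, 0.4, -0.2]
width: 30.0
```

Request:
{"api": "carry_out", "payload": {
  "series": [
    [[0,0,0.1,0,0,0,3],[0,0,0.1,0,0,0,3]]
  ]
}}

```text
clock: 43.95
eef_pos: [553.2, 130.4, 11.3]
tool_rot: [3.141, 0.0, -0.028]
force: [-0.3, -0.3, -0.2]
width: 30.0
```

Request:
{"api": "carry_out", "payload": {
  "series": [
    [[0,0,0,0,0,0,0],[0,0,0,0,0,0,0],[0,0,0,0,0,0,0],[0,0,0,0,0,0,0],[0,0,0,0,0,0,0]]
  ]
}}

```text
clock: 44.37
eef_pos: [553.6, 130.5, 12.0]
tool_rot: [-3.141, -0.001, -0.028]
force: [0.0, -0.1, 4.0]
width: 11.0
```

Request:
{"api": "carry_out", "payload": {
  "series": [
    [[0,0,-0.5,0,0,0,0],[0,0,-1.5,0,0,0,0],[0,0,-3.5,0,0,0,0],[0,0,-6,0,0,0,0],[0,0,-9,0,0,0,0]]
  ]
}}

```text
clock: 44.78
eef_pos: [551.8, 130.5, 102.0]
tool_rot: [3.141, 0.003, -0.029]
force: [1.1, 0.1, -0.0]
width: 11.0
```

```bash
python3 - <<'E'
from h import *
d=grab('wrist','l3');st();print(read_state()['qpos'].round(2))
plan([470,-60,220],0.75)
E
```

```text
t 44.83 pos [555.9 130.2 108. ] rot [-3.14  -0.007 -0.029] F [1.7 0.6 3.7] w 11.2
[-0.75  0.78  0.79  1.86 -0.76  0.83 -1.16]
move cm [ -7.96  19.25 -11.28] rv [ 0.001 -0.007 -0.779] deg 44.6 width 11.2
```

Request:
{"api": "carry_out", "payload": {
  "series": [
    [[-0.8,3.5,-2,0,0,-0.1,0],[-1.6,7,-4,0,0,-0.2,0],[-2.4,10.5,-6,0,0,-0.3,0],[-3.2,14,-8,0,0,-0.4,0],[-4,17.5,-10,0,0,-0.5,0]]
  ]
}}

```text
clock: 45.25
eef_pos: [507.2, -44.9, 202.9]
tool_rot: [3.141, -0.0, 0.477]
force: [-0.3, 0.2, -0.7]
width: 11.0
```

```bash
python3 - <<'E'
from h import *
st();plan([505,-230,215],1.515)
E
```

```text
t 45.25 pos [507.2 -44.9 202.9] rot [ 3.141 -0.     0.477] F [-0.3  0.2 -0.7] w 11.0
move cm [-8.69 16.35 -1.2 ] rv [ 0.     0.    -1.038] deg 59.5 width 11.0
```

Request:
{"api": "carry_out", "payload": {
  "series": [
    [[-1.7,3.2,-0.2,0,0,-0.11,0],[-3.4,6.4,-0.4,0,0,-0.22,0],[-5.2,9.6,-0.6,0,0,-0.33,0],[-6.9,12.8,-0.8,0,0,-0.44,0],[-8.6,16,-1.2,0,0,-0.55,0]]
  ]
}}

```text
clock: 45.67
eef_pos: [503.4, -226.4, 214.0]
tool_rot: [-3.141, -0.0, 1.027]
force: [0.2, 0.2, -0.6]
width: 10.9
```

Request:
{"api": "carry_out", "payload": {
  "series": [
    [[0,0,0,0,0,-0.1,0],[0,0,0,0,0,-0.2,0],[0,0,0,0,0,-0.3,0],[0,0,0,0,0,-0.4,0],[0,0,0,0,0,-0.49,0]]
  ]
}}

```text
clock: 46.08
eef_pos: [503.8, -225.1, 213.9]
tool_rot: [-3.141, 0.0, 1.516]
force: [0.5, 0.4, -0.8]
width: 10.9
```

Request:
{"api": "carry_out", "payload": {
  "series": [
    [[0,0,0,0,0,0,0],[0,0,0,0,0,0,0]]
  ]
}}

```text
clock: 46.25
eef_pos: [504.0, -225.0, 213.9]
tool_rot: [3.141, 0.0, 1.509]
force: [-1.0, -0.3, -0.7]
width: 11.1
```

```bash
python3 - <<'E'
from h import *
import pickle
d=grab('wrist','m1');st();pickle.dump(d,open('m1.pkl','wb'));print(read_state()['qpos'].round(2))
for i in range(4):
    tip=np.array([377.9,-315.5])+i*np.array([64.1,-3.6]);print(i,proj(d,[[*tip,179]]).round(0))
print(whitedot(d,(245,140,272,180)))
E
```

```text
t 46.3 pos [ 504.1 -225.   213.8] rot [3.142 0.    1.509] F [ 0.1 -0.   0.1] w 11.2
[ 0.08  0.51  0.44  1.79 -0.27  0.9   0.58]
0 [[131. 306.]]
1 [[197. 311.]]
2 [[270. 313.]]
3 [[341. 309.]]
[(array([258.7, 158.1]), array([ 26,  25, 513], dtype=int32))]
```

```bash
python3 - <<'E'
import cv2
a=cv2.imread("pics/a_top.png")
cv2.imwrite("pics/n1.png",cv2.resize(a[135:250,340:380],None,fx=7,fy=5.2,interpolation=cv2.INTER_CUBIC))
a=cv2.imread("pics/a_scene.png")
cv2.imwrite("pics/n2.png",cv2.resize(a[165:265,150:205],None,fx=8,fy=6,interpolation=cv2.INTER_CUBIC))
E
python3 - <<'E'
from h import *
L=lambda n:{**{k:v for k,v in np.load(f'pics/a_{n}.npz').items()},'fish':False}
t,s=L('top'),L('scene')
n1=lambda x,y:[340+(x-3)/7,135+(y-2.1)/5.2]
n2=lambda x,y:[150+(x-3.5)/8,165+(y-2.5)/6]
T=[(67,476),(72,339),(74,199),(78,62)]
S=[(239,76),(262,180),(287,298),(313,428)];C=[(235,122),(255,225),(278,345),(303,470)]
for i in range(4):
    print(i,'tri tip',tri([(t,n1(*T[i])),(s,n2(*S[i]))])[0].round(1),'top@179',onz(t,[n1(*T[i])],179)[0,:2].round(1),'scene@179',onz(s,[n2(*S[i])],179)[0,:2].round(1),'scene corner@150',onz(s,[n2(*C[i])],150)[0,:2].round(1))
# beam front face line in top: top edge
print('beam front top',onz(t,[n1(212,20),n1(192,590)],168)[:,:2].round(1))
E
```

```text
0 tri tip [ 379.4 -316.2  174.7] top@179 [ 379.2 -316. ] scene@179 [ 384.4 -315.5] scene corner@150 [ 380.6 -321.5]
1 tri tip [ 442.2 -319.5  174.5] top@179 [ 441.7 -319.5] scene@179 [ 447.  -318.6] scene corner@150 [ 442.6 -325.3]
2 tri tip [ 507.  -322.7  173.8] top@179 [ 506.2 -322. ] scene@179 [ 511.9 -322.2] scene corner@150 [ 508.8 -329.4]
3 tri tip [ 571.1 -326.5  172.3] top@179 [ 569.7 -325.2] scene@179 [ 576.6 -326.2] scene corner@150 [ 571.6 -333.1]
beam front top [[ 591.  -374.5]
 [ 326.7 -359.2]]
```

Request:
{"api": "carry_out", "payload": {
  "series": [
    [[0,0,0,0,0,0.12,0],[0,0,0,0,0,0.24,0],[0,0,0,0,0,0.36,0],[0,0,0,0,0,0.48,0],[0,0,0,0,0,0.6,0]]
  ]
}}

```text
clock: 46.72
eef_pos: [504.3, -224.7, 213.6]
tool_rot: [3.142, 0.0, 0.904]
force: [-0.3, -0.1, 0.2]
width: 11.1
```

Request:
{"api": "carry_out", "payload": {
  "series": [
    [[0,0,0,0,0,0.12,0],[0,0,0,0,0,0.24,0],[0,0,0,0,0,0.36,0],[0,0,0,0,0,0.48,0],[0,0,0,0,0,0.6,0]]
  ]
}}

```text
clock: 47.13
eef_pos: [504.3, -224.6, 213.6]
tool_rot: [3.141, 0.0, 0.304]
force: [0.4, -0.3, -0.1]
width: 11.3
```

Request:
{"api": "carry_out", "payload": {
  "series": [
    [[0,0,0,0,0,0,0],[0,0,0,0,0,0,0],[0,0,0,0,0,0,0]]
  ]
}}

```text
clock: 47.38
eef_pos: [504.4, -224.6, 213.5]
tool_rot: [3.142, 0.0, 0.314]
force: [-0.5, 0.3, 0.3]
width: 11.2
```

```bash
python3 - <<'E'
from h import *
import pickle
d=grab('wrist','m2');st();pickle.dump(d,open('m2.pkl','wb'))
E
```

```text
t 47.43 pos [ 504.3 -224.7  213.6] rot [-3.142 -0.     0.314] F [-0.5  0.2  0.3] w 10.9
```

```bash
python3 - <<'E'
from h import *
im=cv2.imread('pics/m2.png')
cv2.imwrite('pics/m3.png',cv2.resize(im[140:260,350:460],None,fx=6,fy=5,interpolation=cv2.INTER_CUBIC))
E
```

Request:
{"api": "carry_out", "payload": {
  "series": [
    [[2,0,0,0,0,0.1,0],[4,0,0,0,0,0.2,0],[5,0,0,0,0,0.3,0],[6,0,0,0,0,0.3,0],[6,0,0,0,0,0.3,0]]
  ]
}}

```text
clock: 47.85
eef_pos: [563.3, -205.3, 213.1]
tool_rot: [3.142, -0.001, 0.018]
force: [-0.5, -0.8, -0.7]
width: 10.9
```

Request:
{"api": "carry_out", "payload": {
  "series": [
    [[0,0,0,0,0,0,0],[0,0,0,0,0,0,0],[0,0,0,0,0,0,0]]
  ]
}}

```text
clock: 48.1
eef_pos: [560.4, -207.1, 213.8]
tool_rot: [-3.141, 0.0, 0.011]
force: [-0.5, -0.0, -0.6]
width: 10.8
```

```bash
python3 - <<'E'
from h import *
import pickle
d=grab('wrist','m4');st();pickle.dump(d,open('m4.pkl','wb'))
for i in (1,2,3):
    tip=np.array([378.5,-315.8])+i*np.array([64.1,-3.5]);print(i,proj(d,[[*tip,179]]).round(0))
E
```

```text
t 48.15 pos [ 560.6 -207.   213.8] rot [-3.141 -0.     0.011] F [-0.2  0.8 -0.2] w 10.9
1 [[375. 323.]]
2 [[394. 267.]]
3 [[411. 197.]]
```

```bash
python3 - <<'E'
from h import *
im=cv2.imread('pics/m4.png')
cv2.imwrite('pics/m5.png',cv2.resize(im[170:280,375:465],None,fx=7,fy=5.4,interpolation=cv2.INTER_CUBIC))
E
python3 - <<'E'
from h import *
import pickle
a=pickle.load(open('m2.pkl','rb'));b=pickle.load(open('m4.pkl','rb'))
pa=lambda x,y:[350+(x-2.5)/6,140+(y-2)/5]
pb=lambda x,y:[375+(x-3)/7,170+(y-2.2)/5.4]
for n,p,q,z in [('tip3',(378,122),(246,124),178),('tr3',(322,103),(190,84),150),('tip2',(157,490),(122,510),178),('tr2',(122,440),(88,445),150),('beam3',(562,207),(492,112),160),('beam2',(368,525),(372,460),160)]:
    print(n,tri([(a,pa(*p)),(b,pb(*q))])[0].round(1),'a',onz(a,[pa(*p)],z)[0,:2].round(1),'b',onz(b,[pb(*q)],z)[0,:2].round(1))
E
```

```text
tip3 [ 573.6 -325.2  177.5] a [ 573.6 -325. ] b [ 573.7 -324.9]
tr3 [ 573.1 -329.3  154.4] a [ 573.  -331.7] b [ 571.8 -331.7]
tip2 [ 507.3 -323.2  174.3] a [ 508.5 -321.1] b [ 509.6 -321. ]
tr2 [ 506.9 -327.4  151.1] a [ 506.6 -327.4] b [ 506.1 -328.5]
beam3 [ 570.7 -373.4  160.2] a [ 570.7 -373.8] b [ 570.7 -373.4]
beam2 [ 505.8 -369.9  160.3] a [ 505.6 -370.6] b [ 505.8 -369.7]
```

```bash
cat >> h.py <<'E'
V=np.array([0.054,0.9985]); BEAM={3:np.array([570.7,-373.5]),2:np.array([505.8,-370.]),1:np.array([440.9,-366.5])}
def hang(i,out,eyex,z):
    """TCP so that eye centre is 'out' mm from beam on hook i; eyex = eye in tool x (neg)"""
    p=BEAM[i]+(out-eyex)*V; plan([*p,z],1.517)
E
python3 - <<'E'
from h import *
hang(3,48,-32,180)
E
```

```text
move cm [1.34 8.68 3.38] rv [-0.    -0.    -1.506] deg 86.3 width 10.9
```

Request:
{"api": "carry_out", "payload": {
  "series": [
    [[0.4,0,0,0,0,-0.12,0],[0.8,0,0,0,0,-0.24,0],[1.3,0,0,0,0,-0.36,0],[1.3,0,0,0,0,-0.48,0],[1.3,0,0,0,0,-0.6,0]]
  ]
}}

```text
clock: 48.57
eef_pos: [574.2, -206.6, 213.7]
tool_rot: [3.141, -0.0, 0.618]
force: [-0.4, -0.3, -1.0]
width: 11.2
```

Request:
{"api": "carry_out", "payload": {
  "series": [
    [[0,0,0,0,0,-0.12,0],[0,0,0,0,0,-0.24,0],[0,0,0,0,0,-0.36,0],[0,0,0,0,0,-0.48,0],[0,0,0,0,0,-0.6,0]]
  ]
}}

```text
clock: 48.98
eef_pos: [573.8, -206.7, 213.8]
tool_rot: [3.141, 0.0, 1.217]
force: [-0.7, -0.0, -0.7]
width: 11.1
```

Request:
{"api": "carry_out", "payload": {
  "series": [
    [[0,0,0,0,0,-0.12,0],[0,0,0,0,0,-0.24,0],[0,0,0,0,0,-0.306,0],[0,0,0,0,0,-0.306,0],[0,0,0,0,0,-0.306,0]]
  ]
}}

```text
clock: 49.4
eef_pos: [574.0, -206.7, 213.7]
tool_rot: [3.141, -0.0, 1.515]
force: [0.8, -0.3, -0.4]
width: 11.0
```

```bash
python3 - <<'E'
from h import *
st();hang(3,48,-32,180);print(read_state()['qpos'].round(2))
E
```

```text
t 49.4 pos [ 574.  -206.7  213.7] rot [ 3.141 -0.     1.515] F [ 0.8 -0.3 -0.4] w 11.0
move cm [-8.67  0.59  3.37] rv [ 0.    -0.    -0.002] deg 0.1 width 11.0
[ 0.04  0.6   0.43  1.63 -0.29  0.97  0.51]
```

Request:
{"api": "carry_out", "payload": {
  "series": [
    [[-2.5,0.2,0,0,0,0,0],[-5,0.4,0,0,0,0,0],[-7.5,0.6,0,0,0,0,0],[-8.6,0.6,1,0,0,0,0],[-8.7,0.6,2,0,0,0,0]]
  ]
}}

```text
clock: 49.82
eef_pos: [574.7, -297.3, 193.2]
tool_rot: [3.141, 0.003, 1.512]
force: [-0.5, -0.2, -0.6]
width: 11.2
```

Request:
{"api": "carry_out", "payload": {
  "series": [
    [[0,0,0,0,0,0,0],[0,0,0,0,0,0,0],[0,0,0,0,0,0,0]]
  ]
}}

```text
clock: 50.07
eef_pos: [576.2, -291.0, 193.0]
tool_rot: [-3.141, -0.002, 1.52]
force: [0.0, -0.8, -0.8]
width: 11.1
```

```bash
python3 - <<'E'
from h import *
st();hang(3,48,-32,175);d=grab('wrist','p1');s=grab('scene')
print(whitedot(d,(245,140,272,180)))
for c,_ in whitedot(d,(245,140,272,180))[:1]: print(held_dot(d,c))
cv2.imwrite('pics/p1s.png',cv2.resize(s['img'][170:300,130:260],None,fx=5,fy=4.5,interpolation=cv2.INTER_CUBIC))
cv2.imwrite('pics/p1z.png',cv2.resize(d['img'][210:340,190:330],None,fx=5,fy=4.5,interpolation=cv2.INTER_CUBIC))
E
```

```text
t 50.07 pos [ 576.2 -291.   193. ] rot [-3.141e+00 -2.000e-03  1.520e+00] F [ 0.  -0.8 -0.8] w 11.1
move cm [-0.27 -0.11  1.8 ] rv [-0.001 -0.002  0.003] deg 0.2 width 11.1
[(array([258.8, 158. ]), array([ 26,  25, 511], dtype=int32))]
[ 50.39969824  -1.16262603 -28.96595305]
```

```bash
python3 - <<'E'
from h import *
hang(3,47.5,-29.6,168);hang(3,42,-29.6,139)
E
```

```text
move cm [-0.48 -0.14  2.57] rv [ 0.    -0.001  0.003] deg 0.2 width 11.3
move cm [-1.03 -0.14  5.47] rv [ 0.    -0.001  0.003] deg 0.2 width 11.3
```

Request:
{"api": "carry_out", "payload": {
  "series": [
    [[-0.3,-0.15,0.4,0,0,0,0],[-0.5,-0.15,0.8,0,0,0,0],[-0.5,-0.15,1.2,0,0,0,0],[-0.5,-0.15,1.2,0,0,0,0]]
  ]
}}

```text
clock: 50.5
eef_pos: [573.3, -298.2, 180.4]
tool_rot: [-3.14, -0.001, 1.517]
force: [-0.8, 0.5, -1.0]
width: 11.1
```

```bash
python3 - <<'E'
from h import *
st();hang(3,47.5,-29.6,168);d=grab('wrist');s=grab('scene')
cv2.imwrite('pics/p2s.png',cv2.resize(s['img'][190:250,150:230],None,fx=7,fy=6.5,interpolation=cv2.INTER_CUBIC))
cv2.imwrite('pics/p2z.png',cv2.resize(d['img'][250:340,220:300],None,fx=6,fy=5.5,interpolation=cv2.INTER_CUBIC))
E
```

```text
t 50.5 pos [ 573.3 -298.2  180.4] rot [-3.140e+00 -1.000e-03  1.517e+00] F [-0.8  0.5 -1. ] w 11.1
move cm [0.17 0.15 1.24] rv [-0.002 -0.001  0.   ] deg 0.1 width 11.1
```

Request:
{"api": "carry_out", "payload": {
  "series": [
    [[0.17,0.15,0.3,0,0,0,0],[0.17,0.15,0.8,0,0,0,0],[0.17,0.15,1.3,0,0,0,0],[0.17,0.15,1.6,0,0,0,0],[0.17,0.15,1.6,0,0,0,0]]
  ]
}}

```text
clock: 51.02
eef_pos: [575.0, -296.3, 164.3]
tool_rot: [-3.14, -0.001, 1.518]
force: [-0.1, 0.2, -0.7]
width: 11.1
```

```bash
python3 - <<'E'
from h import *
st();hang(3,47,-29.6,155);hang(3,42,-29.6,139);d=grab('wrist');s=grab('scene')
cv2.imwrite('pics/p3s.png',cv2.resize(s['img'][190:250,150:230],None,fx=7,fy=6.5,interpolation=cv2.INTER_CUBIC))
cv2.imwrite('pics/p3z.png',cv2.resize(d['img'][250:340,220:300],None,fx=6,fy=5.5,interpolation=cv2.INTER_CUBIC))
E
```

```text
t 51.02 pos [ 575.  -296.3  164.3] rot [-3.140e+00 -1.000e-03  1.518e+00] F [-0.1  0.2 -0.7] w 11.1
move cm [-0.08 -0.01  0.93] rv [-0.002 -0.001  0.001] deg 0.1 width 11.1
move cm [-0.58 -0.01  2.53] rv [-0.002 -0.001  0.001] deg 0.1 width 11.1
```

Request:
{"api": "carry_out", "payload": {
  "series": [
    [[-0.05,0,0.3,0,0,0,0],[-0.08,0,0.6,0,0,0,0],[-0.08,0,0.9,0,0,0,0],[-0.1,0,1,0,0,0,0]]
  ]
}}

```text
clock: 51.45
eef_pos: [575.3, -297.5, 154.8]
tool_rot: [-3.141, -0.0, 1.518]
force: [0.6, -0.4, -0.2]
width: 11.0
```

```bash
python3 - <<'E'
from h import *
st();hang(3,45,-29.6,148);hang(3,42,-29.6,139);d=grab('wrist');s=grab('scene')
cv2.imwrite('pics/p4s.png',cv2.resize(s['img'][190:250,150:230],None,fx=7,fy=6.5,interpolation=cv2.INTER_CUBIC))
cv2.imwrite('pics/p4z.png',cv2.resize(d['img'][250:340,220:300],None,fx=6,fy=5.5,interpolation=cv2.INTER_CUBIC))
E
```

```text
t 51.45 pos [ 575.3 -297.5  154.8] rot [-3.141 -0.     1.518] F [ 0.6 -0.4 -0.2] w 11.0
move cm [-0.15 -0.05  0.68] rv [-0.001 -0.     0.001] deg 0.1 width 11.0
move cm [-0.45 -0.05  1.58] rv [-0.001 -0.     0.001] deg 0.1 width 11.0
```

Request:
{"api": "carry_out", "payload": {
  "series": [
    [[0.2,0,0,0,0,0,0],[0.2,0,0.3,0,0,0,0],[0.1,-0.03,0.6,0,0,0,0],[0,-0.05,0.9,0,0,0,0],[0,-0.05,0.9,0,0,0,0]]
  ]
}}

```text
clock: 51.97
eef_pos: [574.4, -297.8, 145.6]
tool_rot: [-3.14, -0.0, 1.517]
force: [-0.5, 0.2, -1.3]
width: 11.1
```

```bash
python3 - <<'E'
from h import *
st();hang(3,42,-32,139);d=grab('wrist');s=grab('scene')
cv2.imwrite('pics/p5s.png',cv2.resize(s['img'][190:250,150:230],None,fx=7,fy=6.5,interpolation=cv2.INTER_CUBIC))
cv2.imwrite('pics/p5z.png',cv2.resize(d['img'][250:340,220:300],None,fx=6,fy=5.5,interpolation=cv2.INTER_CUBIC))
E
```

```text
t 51.97 pos [ 574.4 -297.8  145.6] rot [-3.14  -0.     1.517] F [-0.5  0.2 -1.3] w 11.1
move cm [-0.18  0.04  0.66] rv [-0.001 -0.     0.   ] deg 0.1 width 11.1
```

Request:
{"api": "carry_out", "payload": {
  "series": [
    [[-0.05,0,0.2,0,0,0,0],[-0.1,0.03,0.4,0,0,0,0],[-0.15,0.03,0.6,0,0,0,0],[-0.15,0.03,0.6,0,0,0,0]]
  ]
}}

```text
clock: 52.4
eef_pos: [575.0, -299.2, 139.9]
tool_rot: [-3.141, -0.0, 1.518]
force: [0.2, 1.0, -1.2]
width: 11.1
```

```bash
python3 - <<'E'
from h import *
st();hang(3,42,-32,139);d=grab('wrist');s=grab('scene')
cv2.imwrite('pics/p6s.png',cv2.resize(s['img'][190:250,150:230],None,fx=7,fy=6.5,interpolation=cv2.INTER_CUBIC))
cv2.imwrite('pics/p6z.png',cv2.resize(d['img'][250:340,220:300],None,fx=6,fy=5.5,interpolation=cv2.INTER_CUBIC))
E
```

```text
t 52.4 pos [ 575.  -299.2  139.9] rot [-3.141 -0.     1.518] F [ 0.2  1.  -1.2] w 11.1
move cm [-0.05 -0.03  0.09] rv [-0.001 -0.     0.001] deg 0.1 width 11.1
```

Request:
{"api": "carry_out", "payload": {
  "series": [
    [[-0.05,0,0.1,0,0,0,0],[-0.05,0,0.2,0,0,0,0],[-0.05,0,0.2,0,0,0,4],[-0.05,0,0.2,0,0,0,4],[-0.05,0,0.2,0,0,0,4]]
  ]
}}

```text
clock: 52.92
eef_pos: [575.3, -299.8, 138.6]
tool_rot: [3.141, 0.0, 1.518]
force: [-0.5, -0.0, 0.4]
width: 39.8
```

Request:
{"api": "carry_out", "payload": {
  "series": [
    [[0,0,0,0,0,0,4],[0,0,0,0,0,0,4],[0,0,-2,0,0,0,4],[2,0,-4,0,0,0,4],[4,0,-7,0,0,0,4]]
  ]
}}

```text
clock: 53.33
eef_pos: [575.5, -260.2, 207.3]
tool_rot: [-3.137, -0.0, 1.515]
force: [0.0, 0.8, -0.2]
width: 40.1
```

```bash
python3 - <<'E'
from h import *
st();s=grab('scene')
cv2.imwrite('pics/p7s.png',cv2.resize(s['img'][170:270,140:260],None,fx=6,fy=5.5,interpolation=cv2.INTER_CUBIC))
E
```

```text
t 53.33 pos [ 575.5 -260.2  207.3] rot [-3.137 -0.     1.515] F [ 0.   0.8 -0.2] w 40.1
```

```bash
python3 - <<'E'
from h import *
plan([520,60,190],0.3)
E
```

```text
move cm [31.19 -7.65  2.46] rv [ 0.005 -0.006  1.221] deg 70.0 width 39.8
```

Request:
{"api": "carry_out", "payload": {
  "series": [
    [[3.8,-1,0,0,0,0.12,4],[7.6,-2,0,0,0,0.24,4],[11.4,-3,0.5,0,0,0.36,4],[15.2,-4,1,0,0,0.48,4],[19,-5,1.5,0,0,0.6,4]]
  ]
}}

```text
clock: 53.8
eef_pos: [537.2, -65.8, 193.6]
tool_rot: [3.141, -0.001, 0.911]
force: [0.7, 0.8, -0.4]
width: 40.5
```

```bash
python3 - <<'E'
from h import *
st();plan([540,180,140],-0.028)
E
```

```text
t 53.8 pos [537.2 -65.8 193.6] rot [ 3.141e+00 -1.000e-03  9.110e-01] F [ 0.7  0.8 -0.4] w 40.5
move cm [ 19.6  -14.84   5.37] rv [ 0.    -0.001  0.939] deg 53.8 width 40.5
```

Request:
{"api": "carry_out", "payload": {
  "series": [
    [[3,-2.3,0,0,0,0.12,4],[6,-4.6,0,0,0,0.24,4],[9,-6.9,1,0,0,0.36,4],[12,-9.2,2,0,0,0.48,4],[15,-11.5,3,0,0,0.6,4]]
  ]
}}

```text
clock: 54.22
eef_pos: [537.5, 123.7, 163.6]
tool_rot: [-3.141, -0.002, 0.312]
force: [0.7, -0.6, -0.4]
width: 40.0
```

```bash
python3 - <<'E'
from h import *
st();plan([556.3,180.8,90],-0.028)
E
```

```text
t 54.22 pos [537.5 123.7 163.6] rot [-3.141e+00 -2.000e-03  3.120e-01] F [ 0.7 -0.6 -0.4] w 40.0
move cm [ 3.53 -4.85  7.36] rv [-0.    -0.002  0.34 ] deg 19.5 width 40.0
```

Request:
{"api": "carry_out", "payload": {
  "series": [
    [[1.8,-2.5,1,0,0,0.12,4],[3.5,-4.9,2,0,0,0.24,3],[3.5,-4.9,4,0,0,0.34,3],[3.5,-4.9,6,0,0,0.34,3],[3.5,-4.9,7.3,0,0,0.34,3]]
  ]
}}

```text
clock: 54.63
eef_pos: [554.4, 180.0, 88.5]
tool_rot: [3.141, 0.002, -0.02]
force: [-1.1, -0.2, -0.4]
width: 29.9
```

Request:
{"api": "carry_out", "payload": {
  "series": [
    [[0,0,0,0,0,0,3],[0,0,0,0,0,0,3],[0,0,0,0,0,0,3]]
  ]
}}

```text
clock: 54.88
eef_pos: [556.2, 178.5, 91.6]
tool_rot: [-3.141, -0.002, -0.023]
force: [0.3, -0.7, -0.1]
width: 30.1
```

```bash
python3 - <<'E'
from h import *
d=grab('wrist');st();plan([556.3,180.8,40],-0.0285)
im=d['img'];cv2.imwrite('pics/q1.png',cv2.resize(im[60:330,110:410],None,fx=2.6,fy=2.2,interpolation=cv2.INTER_CUBIC))
E
```

```text
t 54.93 pos [556.3 178.7  91.8] rot [-3.141e+00 -2.000e-03 -2.300e-02] F [-0.6  0.2  0.8] w 30.0
move cm [-0.02 -0.21  5.18] rv [-0.001 -0.002  0.005] deg 0.3 width 30.0
```

```bash
python3 - <<'E'
from h import *
d=grab('wrist')
r=paddle(d,'yellow',40,np.array([545,180]));print(r)
q=lambda x,y:[110+(x-.8)/2.6,60+(y-.6)/2.2]
dot=onz(d,[q(395,272)],40)[0];eye=onz(d,[q(427,433)],40)[0];head=onz(d,[q(385,207)],40)[0]
print(dot,eye,head);a=(dot-eye)[:2];print(np.linalg.norm(a),np.arctan2(a[1],a[0]),'grip',eye[:2]+a/np.linalg.norm(a)*32)
for p in [(385,215),(400,320),(410,370),(395,440)]: print(p,pt(d,*q(*p)).round(1))
E
```

```text
(np.float64(7.645582268701386), {'px': array([266., 208.]), 'L': np.float64(102.7), 'W': np.float64(26.9), 'mid': array([541.7, 172.7]), 'yaw': np.float64(0.127), 'grip': array([535.8, 171.9]), 'org': array([543.7, 173. ])})
[570.79202104 176.57650813  40.        ] [506.68145172 167.57546135  40.        ] [593.79181205 178.94010715  40.        ]
64.73935388350557 0.13948705044868656 grip [538.37064995 172.02458664]
(385, 215) [591.1 179.   40.3]
(400, 320) [553.2 175.5  40.4]
(410, 370) [533.8 172.7  40.7]
(395, 440) [504.3 178.   40.8]
```

```bash
python3 - <<'E'
from h import *
plan([536,172,40],0.13)
E
```

```text
move cm [-2.02  0.73  5.18] rv [-0.001 -0.002 -0.153] deg 8.8 width 30.3
```

Request:
{"api": "carry_out", "payload": {
  "series": [
    [[-1,0.4,0.5,0,0,-0.08,3],[-2,0.7,1.5,0,0,-0.15,3],[-2,0.7,3,0,0,-0.15,3],[-2,0.7,4.5,0,0,-0.15,3],[-2,0.7,5.2,0,0,-0.15,3]]
  ]
}}

```text
clock: 55.4
eef_pos: [534.9, 172.6, 38.2]
tool_rot: [-3.141, 0.0, 0.128]
force: [0.3, 0.1, 0.2]
width: 30.1
```

Request:
{"api": "carry_out", "payload": {
  "series": [
    [[0,0,0,0,0,0,3],[0,0,0,0,0,0,3],[0,0,0,0,0,0,3]]
  ]
}}

```text
clock: 55.65
eef_pos: [536.0, 172.5, 39.5]
tool_rot: [-3.142, -0.002, 0.128]
force: [-0.2, -0.9, -0.5]
width: 29.9
```

```bash
python3 - <<'E'
from h import *
d=grab('wrist');st();plan([536,172,12],0.13)
print(paddle(d,'yellow',40,np.array([545,175])))
im=d['img'];cv2.imwrite('pics/q2.png',cv2.resize(im[60:330,110:410],None,fx=2.6,fy=2.2,interpolation=cv2.INTER_CUBIC))
E
```

```text
t 55.7 pos [536.  172.5  39.5] rot [-3.141e+00 -2.000e-03  1.280e-01] F [-0.1  0.5  0.6] w 29.9
move cm [-0.01  0.05  2.75] rv [-0.    -0.002 -0.002] deg 0.2 width 29.9
(np.float64(4.938341288250708), {'px': array([260., 205.]), 'L': np.float64(102.5), 'W': np.float64(27.3), 'mid': array([541.4, 172.4]), 'yaw': np.float64(0.137), 'grip': array([535.5, 171.6]), 'org': array([543.4, 172.7])})
```

Request:
{"api": "carry_out", "payload": {
  "series": [
    [[0,0.05,0.8,0,0,0,3],[0,0.05,1.6,0,0,0,3],[0,0.05,2.4,0,0,0,3],[0,0.05,2.8,0,0,0,3],[0,0.05,2.8,0,0,0,3]]
  ]
}}

```text
clock: 56.12
eef_pos: [534.1, 171.9, 9.1]
tool_rot: [3.141, 0.002, 0.128]
force: [-0.4, 0.4, 0.1]
width: 30.3
```

Request:
{"api": "carry_out", "payload": {
  "series": [
    [[0,0,0,0,0,0,3],[0,0,0,0,0,0,0],[0,0,0,0,0,0,0],[0,0,0,0,0,0,0],[0,0,0,0,0,0,0]]
  ]
}}

```text
clock: 56.53
eef_pos: [535.5, 172.0, 10.9]
tool_rot: [3.142, -0.001, 0.128]
force: [0.3, -0.8, 1.5]
width: 11.5
```

Request:
{"api": "carry_out", "payload": {
  "series": [
    [[0,0,-0.5,0,0,0,0],[0,0,-1.5,0,0,0,0],[0,0,-3.5,0,0,0,0],[0,0,-6,0,0,0,0],[0,0,-9,0,0,0,0]]
  ]
}}

```text
clock: 56.95
eef_pos: [534.1, 171.8, 101.2]
tool_rot: [3.141, 0.002, 0.127]
force: [0.4, 0.8, -1.0]
width: 11.5
```

```bash
python3 - <<'E'
from h import *
d=grab('wrist','q3');st()
plan([505,-230,200],1.517)
E
```

```text
t 57.0 pos [538.2 172.  107.1] rot [-3.141 -0.007  0.127] F [ 1.4 -0.8  3.1] w 11.5
move cm [-8.31 39.44 -9.39] rv [ 0.004 -0.007 -1.39 ] deg 79.7 width 11.5
```

Request:
{"api": "carry_out", "payload": {
  "series": [
    [[-0.8,3.8,-2,0,0,-0.11,0],[-1.6,7.6,-4,0,0,-0.22,0],[-2.4,11.4,-6,0,0,-0.33,0],[-3.2,15.2,-8,0,0,-0.44,0],[-4,19,-9.5,0,0,-0.55,0]]
  ]
}}

```text
clock: 57.42
eef_pos: [520.2, -15.8, 194.5]
tool_rot: [3.14, -0.001, 0.684]
force: [-0.1, -0.2, -1.1]
width: 11.4
```

```bash
python3 - <<'E'
from h import *
st();plan([508,-220,210],1.517)
E
```

```text
t 57.42 pos [520.2 -15.8 194.5] rot [ 3.14e+00 -1.00e-03  6.84e-01] F [-0.1 -0.2 -1.1] w 11.4
move cm [-13.84  15.07  -1.55] rv [ 0.002 -0.001 -0.833] deg 47.8 width 11.4
```

Request:
{"api": "carry_out", "payload": {
  "series": [
    [[-2.7,3,-0.3,0,0,-0.12,0],[-5.4,6,-0.6,0,0,-0.24,0],[-8.1,9,-0.9,0,0,-0.36,0],[-10.8,12,-1.2,0,0,-0.48,0],[-13.2,14.6,-1.5,0,0,-0.6,0]]
  ]
}}

```text
clock: 57.83
eef_pos: [508.2, -213.9, 208.6]
tool_rot: [3.14, 0.001, 1.282]
force: [0.1, -0.2, 0.6]
width: 11.4
```

Request:
{"api": "carry_out", "payload": {
  "series": [
    [[0,0,0,0,0,-0.12,0],[0,0,0,0,0,-0.233,0],[0,0,0,0,0,-0.233,0],[0,0,0,0,0,-0.233,0]]
  ]
}}

```text
clock: 58.17
eef_pos: [508.8, -210.7, 207.9]
tool_rot: [3.141, -0.0, 1.507]
force: [-1.0, 0.9, -0.7]
width: 11.3
```

```bash
python3 - <<'E'
from h import *
d=grab('wrist');st();hang(2,48,-32,178)
for c,_ in whitedot(d,(248,170,272,205))[:3]: print(c,held_dot(d,c))
E
```

```text
t 58.22 pos [ 508.9 -210.4  207.8] rot [ 3.141 -0.     1.508] F [-0.4  0.1 -0.7] w 11.2
move cm [-7.95  0.62  2.98] rv [ 0.    -0.    -0.009] deg 0.5 width 11.2
[259.4 185.4] [ 35.59220819  -0.73338906 -28.99732067]
```

Request:
{"api": "carry_out", "payload": {
  "series": [
    [[-2.5,0.2,0,0,0,0,0],[-5,0.4,0,0,0,0,0],[-7,0.6,0.5,0,0,-0.009,0],[-7.7,0.6,1.5,0,0,-0.009,0],[-7.7,0.6,2.5,0,0,-0.009,0]]
  ]
}}

```text
clock: 58.63
eef_pos: [510.0, -289.5, 182.0]
tool_rot: [3.141, 0.002, 1.516]
force: [0.8, 0.2, -0.5]
width: 11.2
```

Request:
{"api": "carry_out", "payload": {
  "series": [
    [[0,0,0,0,0,0,0],[0,0,0,0,0,0,0],[0,0,0,0,0,0,0]]
  ]
}}

```text
clock: 58.88
eef_pos: [510.8, -285.9, 182.3]
tool_rot: [-3.141, -0.001, 1.522]
force: [0.5, 0.1, -0.1]
width: 11.5
```

```bash
cat >> h.py <<'E'
def hv(tag,y0=190):
    d=grab('wrist');s=grab('scene')
    a=cv2.resize(s['img'][y0-5:y0+60,150:230],None,fx=5,fy=7,interpolation=cv2.INTER_CUBIC)
    b=cv2.resize(d['img'][250:340,220:300],None,fx=5,fy=5.06,interpolation=cv2.INTER_CUBIC)
    cv2.imwrite(f'pics/{tag}.png',np.hstack([a,b[:455]]))
E
python3 - <<'E'
from h import *
st();hang(2,48,-33,164);hv('r1')
E
```

```text
t 58.88 pos [ 510.8 -285.9  182.3] rot [-3.141e+00 -1.000e-03  1.522e+00] F [ 0.5  0.1 -0.1] w 11.5
move cm [-0.32 -0.04  1.83] rv [-0.001 -0.001  0.005] deg 0.3 width 11.5
```

Request:
{"api": "carry_out", "payload": {
  "series": [
    [[-0.1,-0.04,0.4,0,0,0,0],[-0.3,-0.04,0.9,0,0,0,0],[-0.3,-0.04,1.4,0,0,0,0],[-0.3,-0.04,1.7,0,0,0,0],[-0.3,-0.04,1.7,0,0,0,0]]
  ]
}}

```text
clock: 59.4
eef_pos: [509.2, -290.5, 164.4]
tool_rot: [-3.14, -0.001, 1.52]
force: [-0.8, -0.5, -0.5]
width: 11.3
```

```bash
python3 - <<'E'
from h import *
st();hang(2,48,-33,164);hv('r2')
E
```

```text
t 59.4 pos [ 509.2 -290.5  164.4] rot [-3.14e+00 -1.00e-03  1.52e+00] F [-0.8 -0.5 -0.5] w 11.3
move cm [0.14 0.09 0.04] rv [-0.002 -0.001  0.003] deg 0.2 width 11.3
```

```bash
python3 - <<'E'
from h import *
hang(2,47.5,-32.3,154);hang(2,42,-32.3,138.5)
E
```

```text
move cm [0.05 0.04 1.12] rv [-0.001 -0.     0.003] deg 0.2 width 11.6
move cm [-0.5   0.04  2.67] rv [-0.001 -0.     0.003] deg 0.2 width 11.6
```

Request:
{"api": "carry_out", "payload": {
  "series": [
    [[0.05,0.04,0.3,0,0,0,0],[0.05,0.04,0.6,0,0,0,0],[0.05,0.04,0.9,0,0,0,0],[0.05,0.04,1.1,0,0,0,0],[0.05,0.04,1.1,0,0,0,0]]
  ]
}}

```text
clock: 59.92
eef_pos: [509.9, -290.1, 153.9]
tool_rot: [-3.141, -0.0, 1.52]
force: [0.2, -0.1, -0.2]
width: 11.5
```

```bash
python3 - <<'E'
from h import *
st();hang(2,42,-32.3,138.5);hv('r3')
E
```

```text
t 59.92 pos [ 509.9 -290.1  153.9] rot [-3.141 -0.     1.52 ] F [ 0.2 -0.1 -0.2] w 11.5
move cm [-0.57  0.02  1.54] rv [-0.001 -0.     0.003] deg 0.2 width 11.5
```

Tip is inside the hole. Continue down along the wire.

Request:
{"api": "carry_out", "payload": {
  "series": [
    [[-0.1,0.02,0.35,0,0,0,0],[-0.25,0.02,0.7,0,0,0,0],[-0.4,0.02,1.05,0,0,0,0],[-0.55,0.02,1.4,0,0,0,0],[-0.55,0.02,1.5,0,0,0,0]]
  ]
}}

```text
clock: 60.43
eef_pos: [509.7, -296.2, 138.7]
tool_rot: [-3.141, -0.0, 1.519]
force: [0.3, 0.1, -0.7]
width: 11.5
```

```bash
python3 - <<'E'
from h import *
st();hang(2,42,-32.3,138.5);hv('r4')
E
```

```text
t 60.43 pos [ 509.7 -296.2  138.7] rot [-3.141 -0.     1.519] F [ 0.3  0.1 -0.7] w 11.5
move cm [0.04 0.01 0.02] rv [-0.001 -0.     0.002] deg 0.1 width 11.5
```

Request:
{"api": "carry_out", "payload": {
  "series": [
    [[0,0,0.1,0,0,0,0],[0,0,0.1,0,0,0,4],[0,0,0.1,0,0,0,4],[0,0,0.1,0,0,0,4],[0,0,0.1,0,0,0,4]]
  ]
}}

```text
clock: 60.95
eef_pos: [510.3, -295.8, 138.7]
tool_rot: [3.141, 0.0, 1.52]
force: [-0.2, -0.6, -0.3]
width: 39.7
```

Request:
{"api": "carry_out", "payload": {
  "series": [
    [[0,0,0,0,0,0,4],[0,0,0,0,0,0,4],[0,0,-2,0,0,0,4],[2,0,-4,0,0,0,4],[4,0,-7,0,0,0,4]]
  ]
}}

```text
clock: 61.37
eef_pos: [510.5, -256.0, 207.5]
tool_rot: [-3.138, -0.001, 1.517]
force: [1.1, 0.9, 0.2]
width: 39.9
```

```bash
python3 - <<'E'
from h import *
st();s=grab('scene')
cv2.imwrite('pics/r5s.png',cv2.resize(s['img'][170:270,140:260],None,fx=6,fy=5.5,interpolation=cv2.INTER_CUBIC))
E
```

```text
t 61.37 pos [ 510.5 -256.   207.5] rot [-3.138e+00 -1.000e-03  1.517e+00] F [1.1 0.9 0.2] w 39.9
```

Request:
{"api": "carry_out", "payload": {
  "series": [
    [[3.8,-0.5,0,0,0,0.12,4],[7.6,-1,0,0,0,0.24,4],[11.4,-1.5,0.5,0,0,0.36,4],[15.2,-2,1,0,0,0.48,4],[19,-2.5,1.5,0,0,0.6,4]]
  ]
}}

```text
clock: 61.83
eef_pos: [496.8, -63.3, 193.6]
tool_rot: [3.141, -0.001, 0.913]
force: [0.4, 0.4, -0.3]
width: 40.2
```

```bash
python3 - <<'E'
from h import *
st();plan([540,220,140],-0.028)
E
```

```text
t 61.83 pos [496.8 -63.3 193.6] rot [ 3.141e+00 -1.000e-03  9.130e-01] F [ 0.4  0.4 -0.3] w 40.2
move cm [ 25.06 -13.89   5.37] rv [ 0.    -0.001  0.941] deg 53.9 width 40.2
```

Request:
{"api": "carry_out", "payload": {
  "series": [
    [[3.4,-1.9,0,0,0,0.12,4],[6.8,-3.8,0,0,0,0.24,4],[10.2,-5.7,1,0,0,0.36,4],[13.6,-7.6,2,0,0,0.48,4],[17,-9.5,3,0,0,0.6,4]]
  ]
}}

```text
clock: 62.25
eef_pos: [524.7, 130.2, 163.5]
tool_rot: [-3.141, -0.001, 0.315]
force: [0.6, -0.4, -0.2]
width: 40.7
```

```bash
python3 - <<'E'
from h import *
st();plan([557.6,230.6,110],-0.028)
E
```

```text
t 62.25 pos [524.7 130.2 163.5] rot [-3.141e+00 -1.000e-03  3.150e-01] F [ 0.6 -0.4 -0.2] w 40.7
move cm [ 6.23 -8.53  5.36] rv [-0.    -0.001  0.343] deg 19.6 width 40.7
```

Request:
{"api": "carry_out", "payload": {
  "series": [
    [[2,-3,1,0,0,0.12,4],[4,-6,2,0,0,0.24,4],[6.2,-8.6,3,0,0,0.343,3],[6.2,-8.6,4.5,0,0,0.343,3],[6.2,-8.6,5.4,0,0,0.343,3]]
  ]
}}

```text
clock: 62.67
eef_pos: [555.6, 231.9, 107.4]
tool_rot: [3.141, 0.001, -0.018]
force: [0.1, -0.7, -0.4]
width: 29.8
```

Request:
{"api": "carry_out", "payload": {
  "series": [
    [[0,0,0,0,0,0,3],[0,0,0,0,0,0,3],[0,0,0,0,0,0,3]]
  ]
}}

```text
clock: 62.92
eef_pos: [556.8, 227.5, 110.5]
tool_rot: [-3.141, -0.001, -0.026]
force: [-0.5, 0.3, 1.1]
width: 30.2
```

```bash
python3 - <<'E'
from h import *
d=grab('wrist');st()
r=paddle(d,'red',40,np.array([562,230]));print(r)
if r: plan([*(r[1]['grip']),40],-0.0285)
im=d['img'];cv2.imwrite('pics/s1.png',cv2.resize(im[60:330,110:410],None,fx=2.6,fy=2.2,interpolation=cv2.INTER_CUBIC))
E
```

```text
t 62.97 pos [556.9 227.8 110.7] rot [-3.141e+00 -1.000e-03 -2.500e-02] F [-0.1 -0.3  0.7] w 30.1
(np.float64(9.575157967453206), {'px': array([254., 176.]), 'L': np.float64(102.3), 'W': np.float64(27.3), 'mid': array([564. , 231.4]), 'yaw': np.float64(-0.033), 'grip': array([558. , 231.6]), 'org': array([566. , 231.3])})
move cm [ 0.09 -0.38  7.07] rv [-0.001 -0.001  0.003] deg 0.2 width 30.1
```

Request:
{"api": "carry_out", "payload": {
  "series": [
    [[0,-0.2,2,0,0,0,3],[0,-0.37,4,0,0,0,3],[0,-0.37,6,0,0,0,3],[0,-0.37,7,0,0,0,3],[0,-0.37,7,0,0,0,3]]
  ]
}}

```text
clock: 63.38
eef_pos: [555.2, 232.0, 38.3]
tool_rot: [3.141, 0.003, -0.024]
force: [0.2, -0.3, -0.1]
width: 30.0
```

Request:
{"api": "carry_out", "payload": {
  "series": [
    [[0,0,0,0,0,0,3],[0,0,0,0,0,0,3],[0,0,0,0,0,0,3]]
  ]
}}

```text
clock: 63.63
eef_pos: [557.4, 232.8, 40.9]
tool_rot: [-3.141, -0.002, -0.024]
force: [0.2, -0.1, -0.1]
width: 29.7
```

```bash
python3 - <<'E'
from h import *
d=grab('wrist');st()
r=paddle(d,'red',40,np.array([562,230]));print(r)
if r: plan([*(r[1]['grip']),12],-0.0285)
im=d['img'];cv2.imwrite('pics/s2.png',cv2.resize(im[60:330,110:410],None,fx=2.6,fy=2.2,interpolation=cv2.INTER_CUBIC))
E
```

```text
t 63.68 pos [557.2 232.9  40.8] rot [-3.141e+00 -2.000e-03 -2.300e-02] F [-0.1  0.1 -0.1] w 29.7
(np.float64(11.49076425248983), {'px': array([261., 201.]), 'L': np.float64(102.5), 'W': np.float64(27.6), 'mid': array([564.5, 231.6]), 'yaw': np.float64(-0.034), 'grip': array([558.5, 231.8]), 'org': array([566.5, 231.5])})
move cm [0.13 0.11 2.88] rv [-0.001 -0.002  0.005] deg 0.3 width 29.7
```

Request:
{"api": "carry_out", "payload": {
  "series": [
    [[0.05,0.11,0.8,0,0,0.005,3],[0.05,0.11,1.6,0,0,0.005,3],[0.05,0.11,2.4,0,0,0.005,3],[0.05,0.11,2.8,0,0,0.005,3],[0.05,0.11,2.85,0,0,0.005,3]]
  ]
}}

```text
clock: 64.1
eef_pos: [555.7, 231.4, 9.5]
tool_rot: [3.141, 0.002, -0.028]
force: [0.3, 0.1, -0.5]
width: 30.2
```

Request:
{"api": "carry_out", "payload": {
  "series": [
    [[0,0,0,0,0,0,3],[0,0,0,0,0,0,0],[0,0,0,0,0,0,0],[0,0,0,0,0,0,0],[0,0,0,0,0,0,0]]
  ]
}}

```text
clock: 64.52
eef_pos: [557.1, 231.7, 11.4]
tool_rot: [-3.141, -0.001, -0.028]
force: [0.8, 0.2, 1.4]
width: 11.4
```

Request:
{"api": "carry_out", "payload": {
  "series": [
    [[0,0,-0.5,0,0,0,0],[0,0,-1.5,0,0,0,0],[0,0,-3.5,0,0,0,0],[0,0,-6,0,0,0,0],[0,0,-9,0,0,0,0]]
  ]
}}

```text
clock: 64.93
eef_pos: [555.8, 231.3, 101.7]
tool_rot: [3.141, 0.002, -0.029]
force: [0.2, -0.1, -0.7]
width: 11.4
```

```bash
python3 - <<'E'
from h import *
d=grab('wrist','s3');st()
plan([445,-220,210],1.517)
E
```

```text
t 64.98 pos [560.  231.7 108.1] rot [-3.139 -0.007 -0.029] F [ 1.9 -0.4  4.2] w 11.3
move cm [-10.12  45.46 -10.38] rv [ 0.004 -0.008 -1.546] deg 88.6 width 11.3
```

Request:
{"api": "carry_out", "payload": {
  "series": [
    [[-0.6,3.8,-2,0,0,-0.11,0],[-1.2,7.6,-4,0,0,-0.22,0],[-1.8,11.4,-6,0,0,-0.33,0],[-2.4,15.2,-8,0,0,-0.44,0],[-3,19,-9.5,0,0,-0.55,0]]
  ]
}}

```text
clock: 65.4
eef_pos: [522.4, 46.7, 195.6]
tool_rot: [3.141, -0.002, 0.528]
force: [0.8, 0.4, -0.0]
width: 11.0
```

```bash
python3 - <<'E'
from h import *
st();plan([460,-150,210],1.2)
E
```

```text
t 65.4 pos [522.4  46.7 195.6] rot [ 3.141e+00 -2.000e-03  5.280e-01] F [ 0.8  0.4 -0. ] w 11.0
move cm [-15.29  13.86  -1.46] rv [ 0.001 -0.002 -0.672] deg 38.5 width 11.0
```

Request:
{"api": "carry_out", "payload": {
  "series": [
    [[-2.9,2.6,-0.3,0,0,-0.12,0],[-5.8,5.2,-0.6,0,0,-0.24,0],[-8.7,7.8,-0.9,0,0,-0.36,0],[-11.6,10.4,-1.2,0,0,-0.48,0],[-14.5,13,-1.5,0,0,-0.6,0]]
  ]
}}

```text
clock: 65.82
eef_pos: [460.7, -138.5, 209.6]
tool_rot: [3.14, -0.0, 1.127]
force: [-0.2, 0.3, -0.1]
width: 11.1
```

```bash
python3 - <<'E'
from h import *
st();plan([444,-220,210],1.517);print(read_state()['qpos'].round(2))
E
```

```text
t 65.82 pos [ 460.7 -138.5  209.6] rot [ 3.14  -0.     1.127] F [-0.2  0.3 -0.1] w 11.1
move cm [-8.08  1.99 -0.04] rv [ 0.001 -0.    -0.39 ] deg 22.3 width 11.1
[-0.17  0.43  0.57  1.98 -0.32  0.81  0.14]
```

Request:
{"api": "carry_out", "payload": {
  "series": [
    [[-2,0.5,0,0,0,-0.1,0],[-4,1,0,0,0,-0.2,0],[-6,1.5,0,0,0,-0.3,0],[-7.5,1.9,0,0,0,-0.39,0],[-8,2,0,0,0,-0.39,0]]
  ]
}}

```text
clock: 66.23
eef_pos: [443.9, -220.8, 209.6]
tool_rot: [3.14, 0.002, 1.509]
force: [0.2, -1.2, 0.7]
width: 11.2
```

Request:
{"api": "carry_out", "payload": {
  "series": [
    [[0,0,0,0,0,0,0],[0,0,0,0,0,0,0],[0,0,0,0,0,0,0]]
  ]
}}

```text
clock: 66.48
eef_pos: [445.2, -216.0, 208.6]
tool_rot: [-3.141, -0.001, 1.512]
force: [-0.2, 0.1, -0.3]
width: 11.5
```

```bash
python3 - <<'E'
from h import *
d=grab('wrist');st();hang(1,48,-32.3,182)
for c,_ in whitedot(d,(248,190,272,230))[:3]: print(c,held_dot(d,c))
E
```

```text
t 66.53 pos [ 445.3 -215.9  208.5] rot [-3.141e+00 -1.000e-03  1.513e+00] F [ 0.5  0.4 -0.4] w 11.0
move cm [-7.03  0.4   2.65] rv [-0.    -0.001 -0.004] deg 0.2 width 11.0
[259.5 206.9] [ 24.7757727   -0.66111564 -28.98261019]
```

Request:
{"api": "carry_out", "payload": {
  "series": [
    [[-2.2,0.1,0,0,0,0,0],[-4.4,0.2,0,0,0,0,0],[-6.2,0.4,0.5,0,0,0,0],[-6.9,0.4,1.5,0,0,0,0],[-7.1,0.4,2.4,0,0,0,0]]
  ]
}}

```text
clock: 66.95
eef_pos: [444.8, -288.9, 183.8]
tool_rot: [3.142, 0.0, 1.511]
force: [0.8, 1.3, -0.6]
width: 11.4
```

Request:
{"api": "carry_out", "payload": {
  "series": [
    [[0,0,0,0,0,0,0],[0,0,0,0,0,0,0],[0,0,0,0,0,0,0]]
  ]
}}

```text
clock: 67.2
eef_pos: [444.9, -286.9, 184.3]
tool_rot: [-3.141, -0.001, 1.513]
force: [0.4, 0.1, -0.4]
width: 11.3
```

```bash
python3 - <<'E'
from h import *
st();hang(1,47.5,-31,165);hv('u1',175)
E
```

```text
t 67.2 pos [ 444.9 -286.9  184.3] rot [-3.141e+00 -1.000e-03  1.513e+00] F [ 0.4  0.1 -0.4] w 11.3
move cm [-0.12  0.04  1.93] rv [-0.001 -0.001 -0.004] deg 0.2 width 11.3
```

Request:
{"api": "carry_out", "payload": {
  "series": [
    [[-0.1,0.05,0.5,0,0,-0.004,0],[-0.1,0.05,1,0,0,-0.004,0],[-0.1,0.05,1.5,0,0,-0.004,0],[-0.1,0.05,1.8,0,0,-0.004,0],[-0.1,0.05,1.8,0,0,-0.004,0]]
  ]
}}

```text
clock: 67.72
eef_pos: [444.6, -289.1, 165.6]
tool_rot: [-3.14, -0.001, 1.516]
force: [-0.3, 0.3, -0.2]
width: 11.5
```

```bash
python3 - <<'E'
from h import *
st();hang(1,47.5,-31,154);hang(1,42,-31,138.5);hv('u2',175)
E
```

```text
t 67.72 pos [ 444.6 -289.1  165.6] rot [-3.140e+00 -1.000e-03  1.516e+00] F [-0.3  0.3 -0.2] w 11.5
move cm [0.1  0.05 1.16] rv [-0.002 -0.001 -0.001] deg 0.1 width 11.5
move cm [-0.45  0.05  2.71] rv [-0.002 -0.001 -0.001] deg 0.1 width 11.5
```

Request:
{"api": "carry_out", "payload": {
  "series": [
    [[0.1,0.05,0.3,0,0,0,0],[0.1,0.05,0.6,0,0,0,0],[0.1,0.05,0.9,0,0,0,0],[0.1,0.05,1.1,0,0,0,0],[0.1,0.05,1.1,0,0,0,0]]
  ]
}}

```text
clock: 68.23
eef_pos: [445.4, -288.3, 155.1]
tool_rot: [-3.141, -0.0, 1.516]
force: [-1.3, 0.9, -0.3]
width: 11.7
```

```bash
python3 - <<'E'
from h import *
st(); hang(1,42,-31,138.5); hv('u3',175)
E
```

```text
t 68.23 pos [ 445.4 -288.3  155.1] rot [-3.141 -0.     1.516] F [-1.3  0.9 -0.3] w 11.7
move cm [-0.53 -0.03  1.66] rv [-0.001 -0.    -0.001] deg 0.1 width 11.7
```

View pics/u3.png

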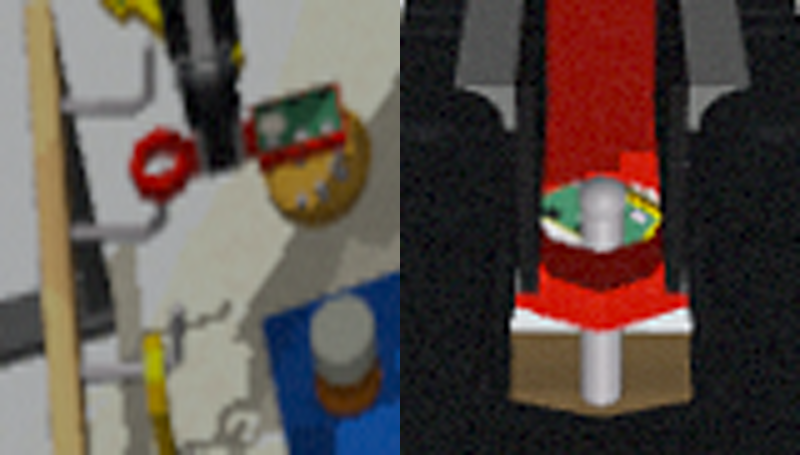

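The wrist half shows the wire tip at (600,190) already through the eye and centred sideways, so I'm lowering.

Request:
{"api": "carry_out", "payload": {
  "series": [
    [[-0.1,0,0.35,0,0,0,0],[-0.25,0,0.7,0,0,0,0],[-0.4,0,1.05,0,0,0,0],[-0.5,0,1.4,0,0,0,0],[-0.5,0,1.6,0,0,0,0]]
  ]
}}

```text
clock: 68.75
eef_pos: [445.1, -293.8, 138.9]
tool_rot: [-3.141, -0.0, 1.515]
force: [0.3, 0.0, -0.7]
width: 11.3
```

```bash
python3 - <<'E'
from h import *
st(); hang(1,42,-31,138.5); hv('u4',175)
E
```

```text
t 68.75 pos [ 445.1 -293.8  138.9] rot [-3.141 -0.     1.515] F [ 0.3  0.  -0.7] w 11.3
move cm [ 0.01 -0.03  0.04] rv [-0.001 -0.    -0.002] deg 0.1 width 11.3
```

View pics/u4.png

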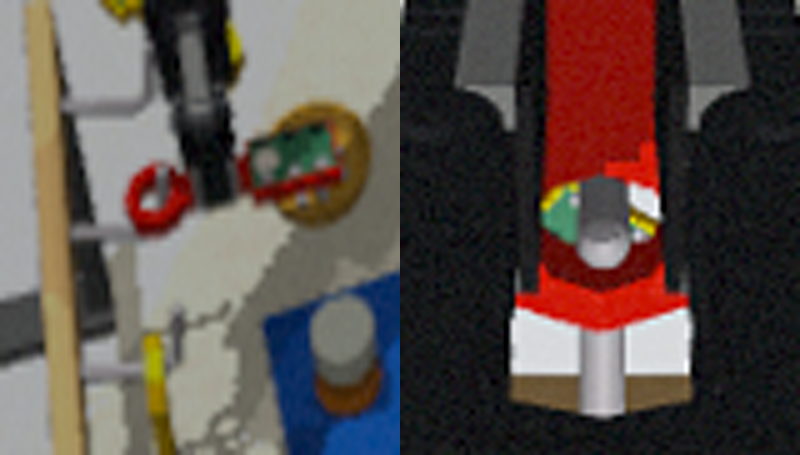

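The tip stands up through the eye and the forces are near zero, so I'm releasing.

Request:
{"api": "carry_out", "payload": {
  "series": [
    [[0,0,0.1,0,0,0,0],[0,0,0.1,0,0,0,4],[0,0,0.1,0,0,0,4],[0,0,0.1,0,0,0,4],[0,0,0.1,0,0,0,4]]
  ]
}}

```text
clock: 69.27
eef_pos: [445.5, -293.6, 138.7]
tool_rot: [3.141, 0.0, 1.516]
force: [0.6, 0.5, -0.4]
width: 40.1
```

Request:
{"api": "carry_out", "payload": {
  "series": [
    [[0,0,0,0,0,0,4],[0,0,0,0,0,0,4],[0,0,-2,0,0,0,4],[2,0,-4,0,0,0,4],[4,0,-7,0,0,0,4]]
  ]
}}

```text
clock: 69.68
eef_pos: [446.1, -253.5, 207.8]
tool_rot: [-3.138, -0.001, 1.513]
force: [-0.0, -0.0, 0.9]
width: 39.9
```

Request:
{"api": "carry_out", "payload": {
  "series": [
    [[3,0,-2,0,0,0,4],[6,0,-3,0,0,0,4],[9,0,-3,0,0,0,4],[12,0,-3,0,0,0,4],[15,0,-3,0,0,0,4]]
  ]
}}

```text
clock: 70.1
eef_pos: [455.9, -102.5, 239.1]
tool_rot: [3.141, -0.0, 1.516]
force: [1.0, -0.5, -0.4]
width: 39.9
```

```bash
python3 - <<'E'
from h import *
st()
for n in('scene','top'):
    cv2.imwrite(f'pics/f1_{n}.png',get_image(n)['img'])
a=cv2.imread('pics/f1_scene.png');b=cv2.imread('pics/f1_top.png')
cv2.imwrite('pics/f1.png',cv2.resize(np.hstack([a,b]),(800,300)))
E
```

```text
t 70.1 pos [ 455.9 -102.5  239.1] rot [ 3.141 -0.     1.516] F [ 1.  -0.5 -0.4] w 39.9
```

View pics/f1_scene.png

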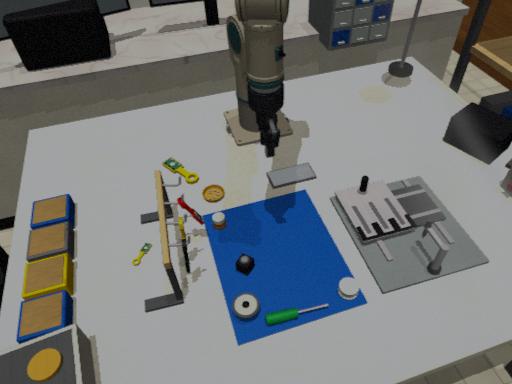

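View pics/f1_top.png

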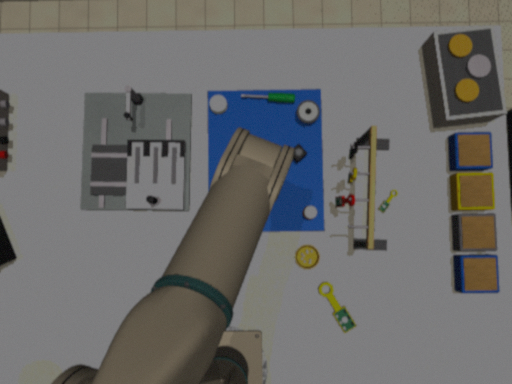

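Red is on hook1 and still swinging, seen at (190,210) in the scene view. The carrier looks homed. I'll wait, then check everything.

Request:
{"api": "carry_out", "payload": {
  "series": [
    [[3,0,0,0,0,0,4],[6,0,0,0,0,0,4],[9,0,0,0,0,0,4],[12,0,0,0,0,0,4],[15,0,0,0,0,0,4]]
  ]
}}

```text
clock: 70.62
eef_pos: [464.2, 46.5, 238.8]
tool_rot: [3.141, 0.0, 1.515]
force: [0.9, -0.5, -0.3]
width: 40.1
```

Request:
{"api": "carry_out", "payload": {
  "series": [
    [[2,0,0,0,0,0,4],[4,0,0,0,0,0,4],[6,0,0,0,0,0,4],[6,0,0,0,0,0,4],[6,0,0,0,0,0,4]]
  ]
}}

```text
clock: 71.03
eef_pos: [467.5, 106.1, 238.5]
tool_rot: [-3.142, 0.0, 1.518]
force: [-0.4, -0.8, -0.8]
width: 39.9
```

Request:
{"api": "carry_out", "payload": {
  "series": [
    [[0,0,0,0,0,0,4],[0,0,0,0,0,0,4],[0,0,0,0,0,0,4],[0,0,0,0,0,0,4],[0,0,0,0,0,0,4]]
  ]
}}

```text
clock: 71.45
eef_pos: [467.5, 105.2, 238.7]
tool_rot: [3.142, 0.0, 1.515]
force: [-0.3, 0.5, 0.4]
width: 40.6
```

Request:
{"api": "carry_out", "payload": {
  "series": [
    [[0,0,0,0,0,0,4],[0,0,0,0,0,0,4],[0,0,0,0,0,0,4],[0,0,0,0,0,0,4],[0,0,0,0,0,0,4]]
  ]
}}

```text
clock: 71.87
eef_pos: [467.4, 105.9, 238.6]
tool_rot: [-3.142, -0.0, 1.516]
force: [0.5, 0.0, 0.7]
width: 40.0
```

Request:
{"api": "carry_out", "payload": {
  "series": [
    [[0,0,0,0,0,0,4],[0,0,0,0,0,0,4],[0,0,0,0,0,0,4],[0,0,0,0,0,0,4],[0,0,0,0,0,0,4]]
  ]
}}

```text
clock: 72.28
eef_pos: [467.4, 105.9, 238.6]
tool_rot: [3.142, -0.0, 1.516]
force: [0.2, -0.3, 0.2]
width: 40.0
```

Request:
{"api": "carry_out", "payload": {
  "series": [
    [[0,0,0,0,0,0,4],[0,0,0,0,0,0,4],[0,0,0,0,0,0,4],[0,0,0,0,0,0,4],[0,0,0,0,0,0,4]]
  ]
}}

```text
clock: 72.7
eef_pos: [467.4, 105.9, 238.6]
tool_rot: [-3.142, 0.0, 1.516]
force: [-0.4, 0.0, 0.2]
width: 39.4
```

Request:
{"api": "carry_out", "payload": {
  "series": [
    [[0,0,0,0,0,0,4],[0,0,0,0,0,0,4],[0,0,0,0,0,0,4],[0,0,0,0,0,0,4],[0,0,0,0,0,0,4]]
  ]
}}

```text
clock: 73.12
eef_pos: [467.4, 105.8, 238.6]
tool_rot: [-3.142, 0.0, 1.516]
force: [0.3, -0.1, -0.0]
width: 40.1
```

Request:
{"api": "carry_out", "payload": {
  "series": [
    [[0,0,0,0,0,0,4],[0,0,0,0,0,0,4],[0,0,0,0,0,0,4],[0,0,0,0,0,0,4],[0,0,0,0,0,0,4]]
  ]
}}

```text
clock: 73.53
eef_pos: [467.4, 105.9, 238.6]
tool_rot: [-3.142, 0.0, 1.516]
force: [-0.4, 0.1, -0.3]
width: 39.8
```

```bash
ls pics | tr '\n' ' '; sed -n 1,200p h.py; python3 - <<'E'
from h import *
st()
s=get_image('scene');t=get_image('top');w=get_image('wrist')
a=cv2.resize(s['img'][160:310,130:280],(400,400),interpolation=2)
b=cv2.resize(t['img'][80:220,70:210],(400,400),interpolation=2)
cv2.imwrite('pics/f2.png',np.hstack([a,b]))
cv2.imwrite('pics/f2_w.png',w['img']);cv2.imwrite('pics/f2_t.png',t['img']);cv2.imwrite('pics/f2_s.png',s['img'])
E
```

```text
a_scene.npz a_scene.png a_top.npz a_top.png a_wrist.npz a_wrist.png b1.png b2.png b3.png b4.png c1.png c2.png c3.png c4.png d1.png d1t.png d2.png d3.png d4.png e1.png e2.png e3.png e3t.png e4.png e5.png f1.png f1_scene.png f1_top.png f2.png f3.png f4.png f5.png f6.png g1.png g2.png g3.png g4.png g5.png g6.png h1.png h2.png h3.png h4.png h5.png h6.png h7.png h8.png i1.png i2.png i3.png j1.png k1.png k1s.png k2.png k2s.png k3.png k4.png k5.png k6s.png k7s.png l1.png l1z.png l2.png l3.png m1.png m2.png m3.png m4.png m5.png n1.png n2.png p1.png p1s.png p1z.png p2s.png p2z.png p3s.png p3z.png p4s.png p4z.png p5s.png p5z.png p6s.png p6z.png p7s.png q1.png q2.png q3.png r1.png r2.png r3.png r4.png r5s.png s1.png s2.png s3.png u1.png u2.png u3.png u4.png import numpy as np, cv2
from scipy.spatial.transform import Rotation as Ro
from cell import read_state,get_image
def toolT():
    s=read_state(); T=np.eye(4); T[:3,:3]=Ro.from_euler('xyz',s['tool_rot']).as_matrix(); T[:3,3]=s['eef_pos']; return T
def grab(n,save=None):
    if n=='wrist':
        Tt=toolT(); d=get_image(n); d['T']=Tt@d['T_too
[... 4188 characters left out ...]
x*ax+sy*ay; plan([*tg,s[2,3]],-0.0285)
V=np.array([0.054,0.9985]); BEAM={3:np.array([570.7,-373.5]),2:np.array([505.8,-370.]),1:np.array([440.9,-366.5])}
def hang(i,out,eyex,z):
    """TCP so that eye centre is 'out' mm from beam on hook i; eyex = eye in tool x (neg)"""
    p=BEAM[i]+(out-eyex)*V; plan([*p,z],1.517)
def hv(tag,y0=190):
    d=grab('wrist');s=grab('scene')
    a=cv2.resize(s['img'][y0-5:y0+60,150:230],None,fx=5,fy=7,interpolation=cv2.INTER_CUBIC)
    b=cv2.resize(d['img'][250:340,220:300],None,fx=5,fy=5.06,interpolation=cv2.INTER_CUBIC)
    cv2.imwrite(f'pics/{tag}.png',np.hstack([a,b[:455]]))
t 73.53 pos [467.4 105.9 238.6] rot [-3.142  0.     1.516] F [-0.4  0.1 -0.3] w 39.8
```

View pics/f2.png

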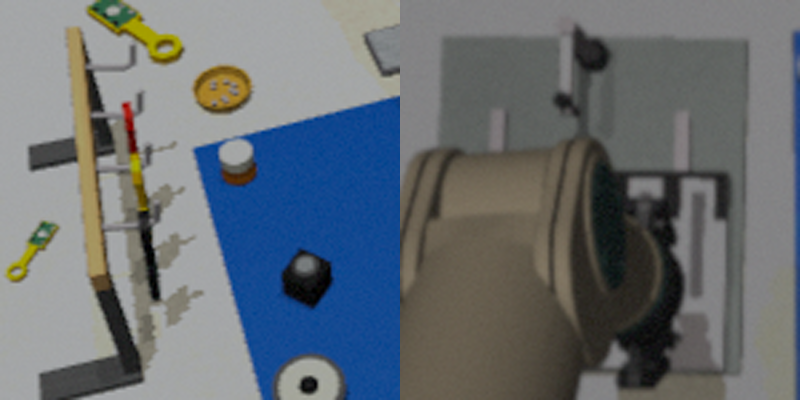

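View pics/f2_w.png

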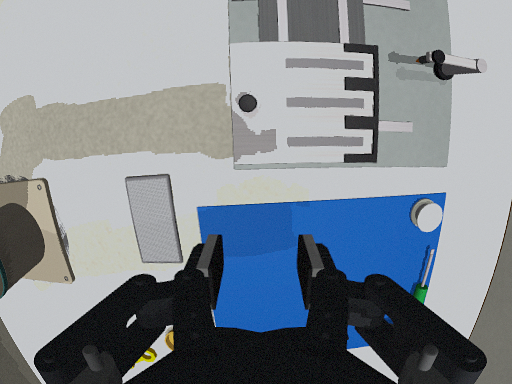

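All three hang on the rack. Next I'll measure the knob position, check the paddles for stillness over a few seconds, and compare the bystanders with the first pictures.

```bash
python3 - <<'E'
from h import *
d=grab('wrist')
v=d['img'].max(2)[85:120,232:266]; m=(v<60).astype(np.uint8)
n,l,s,c=cv2.connectedComponentsWithStats(m); i=1+np.argmax(s[1:,4]); p=c[i]+[232,85]
print('knob',p.round(1),s[i],onz(d,[p],84)[0].round(1))
a=cv2.imread('pics/a_scene.png');b=cv2.imread('pics/f2_s.png')
df=cv2.absdiff(a,b).max(2); cv2.imwrite('pics/z1.png',np.hstack([cv2.resize(df*2,(800,600))]))
E
```

```text
knob [245.7 103.5] [  7   9  18  18 121] [456.  181.2  84. ]
```

Request:
{"api": "carry_out", "payload": {
  "series": [
    [[-3,0,0,0,0,0,4],[-6,0,0,0,0,0,4],[-9,0,0,0,0,0,4],[-12,0,0,0,0,0,4],[-15,0,0,0,0,0,4]]
  ]
}}

```text
clock: 74.15
eef_pos: [458.9, -45.2, 238.7]
tool_rot: [3.141, -0.0, 1.516]
force: [-0.1, -0.2, -0.4]
width: 40.2
```

Request:
{"api": "carry_out", "payload": {
  "series": [
    [[0,0,0,0,0,0,4],[0,0,0,0,0,0,4],[0,0,0,0,0,0,4],[0,0,0,0,0,0,4],[0,0,0,0,0,0,4]]
  ]
}}

```text
clock: 74.57
eef_pos: [459.3, -42.5, 238.5]
tool_rot: [-3.141, -0.0, 1.518]
force: [0.9, -0.1, 1.2]
width: 40.1
```

Request:
{"api": "carry_out", "payload": {
  "series": [
    [[0,0,0,0,0,0,4],[0,0,0,0,0,0,4],[0,0,0,0,0,0,4],[0,0,0,0,0,0,4],[0,0,0,0,0,0,4]]
  ]
}}

```text
clock: 74.98
eef_pos: [459.2, -43.8, 238.6]
tool_rot: [-3.142, -0.0, 1.516]
force: [-0.3, 0.3, 0.3]
width: 39.8
```

Request:
{"api": "carry_out", "payload": {
  "series": [
    [[0,0,0,0,0,0,4],[0,0,0,0,0,0,4],[0,0,0,0,0,0,4],[0,0,0,0,0,0,4],[0,0,0,0,0,0,4]]
  ]
}}

```text
clock: 75.4
eef_pos: [459.1, -44.0, 238.6]
tool_rot: [-3.142, -0.0, 1.516]
force: [0.2, 0.7, 0.5]
width: 40.2
```

```bash
python3 - <<'E'
from h import *
st()
s=grab('scene','f3_s');t=grab('top','f3_t')
b=cv2.imread('pics/f2_s.png')
D=cv2.absdiff(s['img'],b).max(2)[190:280,165:200]; print('rack diff max',D.max(), 'n>40',(D>40).sum())
v=t['img'].max(2)[185:215,140:165]
a=cv2.resize(s['img'][180:280,150:210],(380,600),interpolation=2)
c=cv2.resize(t['img'][120:220,340:400],(380,600),interpolation=2)
cv2.imwrite('pics/f3.png',np.hstack([a,c]))
E
```

```text
t 75.4 pos [459.1 -44.  238.6] rot [-3.142 -0.     1.516] F [0.2 0.7 0.5] w 40.2
rack diff max 17 n>40 0
```

View pics/f3.png

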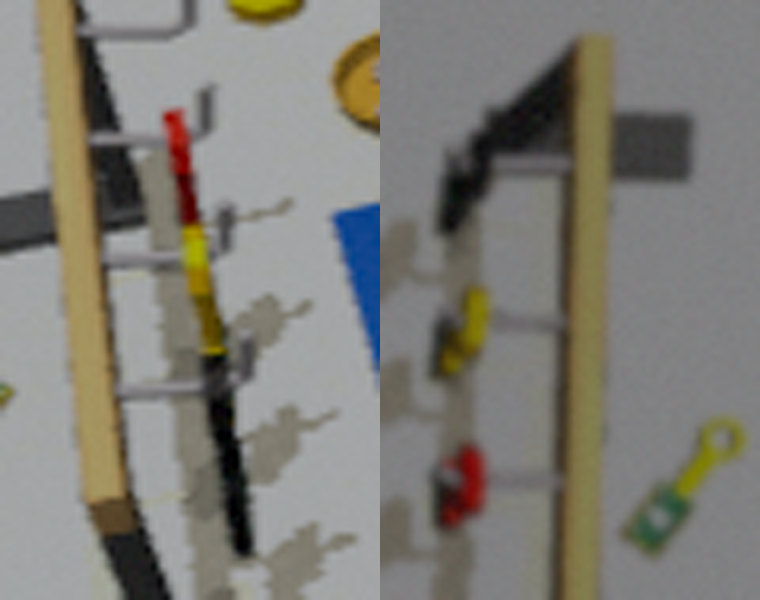

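View pics/z1.png

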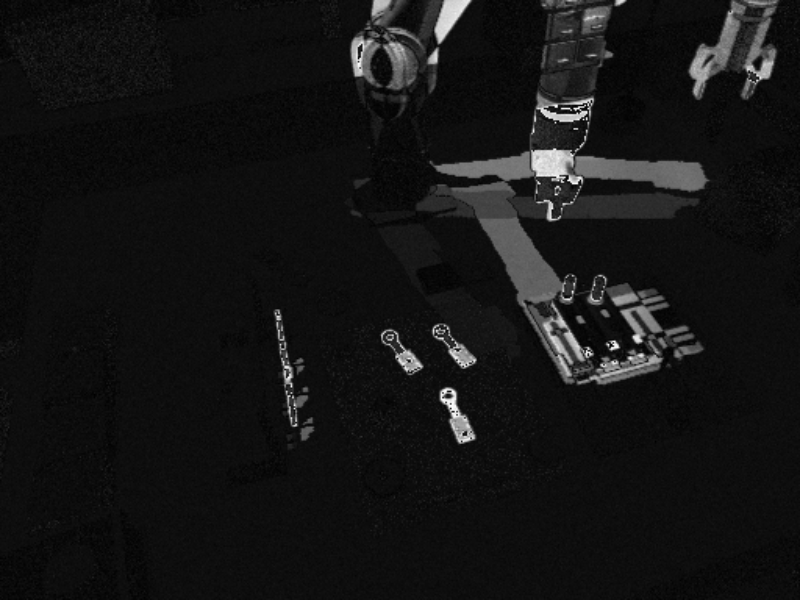

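```bash
python3 - <<'E'
import cv2,numpy as np,glob
b=cv2.imread('pics/f3_s.png')
for f in sorted(glob.glob('pics/*s.png')):
    a=cv2.imread(f); 
    if a is None or a.shape!=b.shape: print(f,None if a is None else a.shape); continue
    r=(slice(180,245),slice(335,372))
    g=lambda x:cv2.cvtColor(x[r],6).astype(np.float32)
    print(f,np.round(cv2.phaseCorrelate(g(a),g(b)),2), round(float(cv2.absdiff(a[r],b[r]).mean()),1))
E
ls -la --time-sort pics | head -40
```

```text
Traceback (most recent call last):
ValueError: setting an array element with a sequence. The requested array has an inhomogeneous shape after 1 dimensions. The detected shape was (2,) + inhomogeneous part.
ls: unrecognized option '--time-sort'
Try 'ls --help' for more information.
```

```bash
python3 - <<'E'
import cv2,numpy as np,glob
b=cv2.imread('pics/f3_s.png')
for f in sorted(glob.glob('pics/*.png'),key=__import__('os').path.getmtime):
    a=cv2.imread(f)
    if a.shape!=b.shape: continue
    r=(slice(180,245),slice(330,372))
    g=lambda x:cv2.cvtColor(x[r],6).astype(np.float32)
    p,q=cv2.phaseCorrelate(g(a),g(b)); m=cv2.absdiff(a[r],b[r]).mean()
    if m<40: print(f,np.round(p,2),round(q,2), round(float(m),1))
E
```

```text
pics/a_scene.png [0.54 0.29] 0.51 26.7
pics/e3t.png [ 0.59 -0.3 ] 0.21 38.0
pics/f1_scene.png [ 0.47 -0.03] 1.02 1.9
pics/f2_s.png [ 0.49 -0.14] 0.94 9.1
pics/f3_s.png [0.5 0. ] 1.0 0.0
```

I have no picture of the carrier from just after homing to compare with. There is plenty of time, so I'll check the stops directly by gently pressing the knob again.

Request:
{"api": "carry_out", "payload": {
  "series": [
    [[4,0,0,0,0,0,5],[8,0,0,0,0,0,5],[12,0,0,0,0,0,5],[16,0,0,0,0,0,5],[19,0,0,0,0,0,5]]
  ]
}}

```text
clock: 75.92
eef_pos: [469.3, 149.7, 238.6]
tool_rot: [3.142, -0.001, 1.518]
force: [1.0, -0.2, 0.4]
width: 50.0
```

Request:
{"api": "carry_out", "payload": {
  "series": [
    [[2,0,0,0,0,0,5],[3.5,0,0,0,0,0,5],[3.5,0,0,0,0,0,5],[3.5,0,0,0,0,0,5],[3.5,0,0,0,0,0,5]]
  ]
}}

```text
clock: 76.33
eef_pos: [471.5, 179.3, 238.6]
tool_rot: [-3.141, 0.001, 1.514]
force: [-0.6, -0.4, 0.2]
width: 50.4
```

```bash
python3 - <<'E'
from h import *
st(); plan([457,182.3,120],1.5423)
d=grab('wrist','v1')
E
```

```text
t 76.33 pos [471.5 179.3 238.6] rot [-3.141e+00  1.000e-03  1.514e+00] F [-0.6 -0.4  0.2] w 50.4
move cm [ 0.23 -1.46 11.86] rv [-0.     0.001 -0.028] deg 1.6 width 50.4
```

View pics/v1.png

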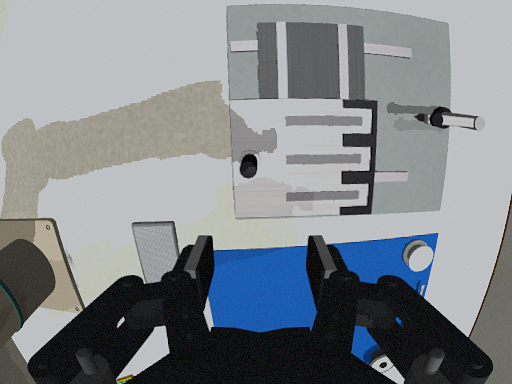

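The wrist view shows the knob at (248,165) and nothing in the way, so I'm descending.

Request:
{"api": "carry_out", "payload": {
  "series": [
    [[0.1,-0.7,2,0,0,-0.028,5],[0.2,-1.4,4,0,0,-0.028,5],[0.25,-1.45,7,0,0,-0.028,5],[0.25,-1.45,10,0,0,-0.028,5],[0.25,-1.45,11.8,0,0,-0.028,5]]
  ]
}}

```text
clock: 76.8
eef_pos: [456.0, 182.1, 118.6]
tool_rot: [-3.139, 0.002, 1.542]
force: [-0.4, -0.0, 0.8]
width: 49.8
```

Request:
{"api": "carry_out", "payload": {
  "series": [
    [[0,0,0,0,0,0,5],[0,0,0,0,0,0,5],[0,0,0,0,0,0,5]]
  ]
}}

```text
clock: 77.05
eef_pos: [458.3, 183.4, 121.7]
tool_rot: [3.14, -0.001, 1.542]
force: [0.1, 0.5, -0.5]
width: 49.8
```

```bash
python3 - <<'E'
from h import *
st(); plan([457,182.3,25],1.5423)
d=grab('wrist','v2')
E
```

```text
t 77.05 pos [458.3 183.4 121.7] rot [ 3.140e+00 -1.000e-03  1.542e+00] F [ 0.1  0.5 -0.5] w 49.8
move cm [-0.12 -0.15  9.67] rv [ 0.002 -0.001 -0.   ] deg 0.1 width 49.8
```

View pics/v2.png

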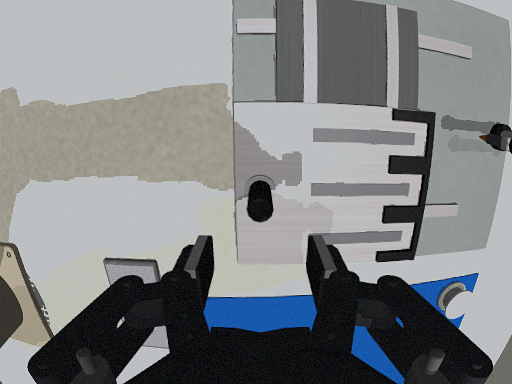

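Request:
{"api": "carry_out", "payload": {
  "series": [
    [[-0.05,-0.05,2,0,0,0,5],[-0.05,-0.05,4,0,0,0,5],[-0.05,-0.05,5.5,0,0,0,5],[-0.05,-0.05,7,0,0,0,5],[-0.05,-0.05,8,0,0,0,5]]
  ]
}}

```text
clock: 77.52
eef_pos: [457.5, 183.8, 40.8]
tool_rot: [3.14, -0.001, 1.544]
force: [0.6, 0.3, 0.3]
width: 50.1
```

Request:
{"api": "carry_out", "payload": {
  "series": [
    [[0,0,0.5,0,0,0,5],[0,0,1,0,0,0,5],[0,0,1.5,0,0,0,5],[0,0,1.5,0,0,0,5],[0,0,1.5,0,0,0,5]]
  ]
}}

```text
clock: 77.93
eef_pos: [456.9, 183.6, 25.9]
tool_rot: [3.141, -0.0, 1.544]
force: [-0.1, -0.0, -0.1]
width: 49.9
```

```bash
python3 - <<'E'
from h import *
st(); plan([457,182.3,25],1.5423)
d=grab('wrist','v3')
E
```

```text
t 77.93 pos [456.9 183.6  25.9] rot [ 3.141 -0.     1.544] F [-0.1 -0.  -0.1] w 49.9
move cm [-0.13  0.01  0.09] rv [ 0.    -0.     0.001] deg 0.1 width 49.9
```

View pics/v3.png

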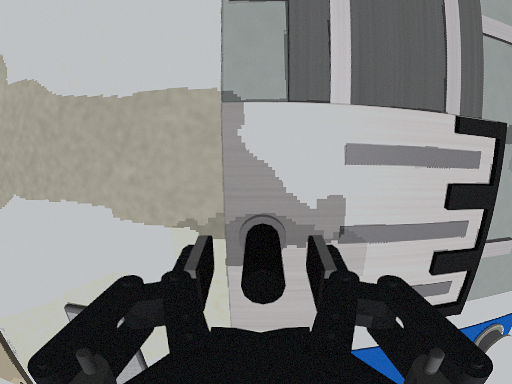

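Request:
{"api": "carry_out", "payload": {
  "series": [
    [[-0.13,0,0.05,0,0,0,3],[-0.13,0,0.05,0,0,0,1],[-0.13,0,0.05,0,0,0,1],[-0.13,0,0.05,0,0,0,1],[-0.13,0,0.05,0,0,0,1]]
  ]
}}

```text
clock: 78.4
eef_pos: [458.2, 182.2, 25.6]
tool_rot: [3.139, -0.0, 1.543]
force: [3.7, -1.2, 4.1]
width: 18.8
```

Request:
{"api": "carry_out", "payload": {
  "series": [
    [[-0.2,-0.2,0,0,0,0,1],[-0.4,-0.4,0,0,0,0,1],[-0.5,-0.5,0,0,0,0,1],[-0.5,-0.5,0,0,0,0,1],[-0.5,-0.5,0,0,0,0,1]]
  ]
}}

```text
clock: 78.82
eef_pos: [458.5, 182.2, 25.7]
tool_rot: [3.129, -0.006, 1.546]
force: [12.5, 9.6, -7.6]
width: 18.4
```

The knob did not move under about 12 N and 10 N, so the carrier was already on both stops. I'm releasing while still lightly pressed.

Request:
{"api": "carry_out", "payload": {
  "series": [
    [[0.2,0.25,0,0,0,0,1],[0.2,0.25,0,0,0,0,1],[0.2,0.25,0,0,0,0,5],[0.2,0.25,0,0,0,0,5],[0.2,0.25,0,0,0,0,5]]
  ]
}}

```text
clock: 79.23
eef_pos: [452.5, 179.0, 24.8]
tool_rot: [-3.139, 0.001, 1.544]
force: [-0.0, -0.7, 0.3]
width: 50.3
```

Request:
{"api": "carry_out", "payload": {
  "series": [
    [[0.1,0.25,0,0,0,0,5],[0.1,0.25,-2,0,0,0,5],[0.1,0.25,-5,0,0,0,5],[0.1,0.25,-8,0,0,0,5],[0.1,0.25,-11,0,0,0,5]]
  ]
}}

```text
clock: 79.65
eef_pos: [455.6, 179.7, 135.9]
tool_rot: [-3.14, 0.001, 1.543]
force: [0.8, 0.9, 0.2]
width: 50.0
```

Request:
{"api": "carry_out", "payload": {
  "series": [
    [[0,0,-3,0,0,0,5],[0,0,-6,0,0,0,5],[-2,0,-8,0,0,0,5],[-6,0,-8,0,0,0,5],[-10,0,-8,0,0,0,5]]
  ]
}}

```text
clock: 80.07
eef_pos: [454.3, 80.6, 216.3]
tool_rot: [3.139, -0.001, 1.548]
force: [0.9, -0.9, 0.4]
width: 50.1
```

Request:
{"api": "carry_out", "payload": {
  "series": [
    [[0,0,0,0,0,0,5],[0,0,0,0,0,0,5],[0,0,0,0,0,0,5],[0,0,0,0,0,0,5],[0,0,0,0,0,0,5]]
  ]
}}

```text
clock: 80.48
eef_pos: [453.7, 81.6, 214.8]
tool_rot: [-3.141, -0.0, 1.546]
force: [0.6, 0.3, 0.7]
width: 50.1
```

Request:
{"api": "carry_out", "payload": {
  "series": [
    [[0,0,0,0,0,0,5],[0,0,0,0,0,0,5],[0,0,0,0,0,0,5],[0,0,0,0,0,0,5],[0,0,0,0,0,0,5]]
  ]
}}

```text
clock: 80.9
eef_pos: [453.9, 80.4, 215.0]
tool_rot: [-3.141, 0.0, 1.544]
force: [0.3, 0.2, -0.4]
width: 50.0
```

```bash
python3 - <<'E'
from h import *
st()
s=grab('scene','f4_s'); b=cv2.imread('pics/f1_scene.png')
f=cv2.imread('pics/f3_s.png')
D=cv2.absdiff(s['img'],f).max(2)[190:280,165:200]; print('rack n>40',(D>40).sum())
r=(slice(180,245),slice(330,372))
g=lambda x:cv2.cvtColor(x[r],6).astype(np.float32)
print(np.subtract(cv2.phaseCorrelate(g(f),g(s['img']))[0],cv2.phaseCorrelate(g(f),g(f))[0]).round(2))
E
```

```text
t 80.9 pos [453.9  80.4 215. ] rot [-3.141  0.     1.544] F [ 0.3  0.2 -0.4] w 50.0
rack n>40 0
[-0.05  0.03]
```

View pics/f4_s.png

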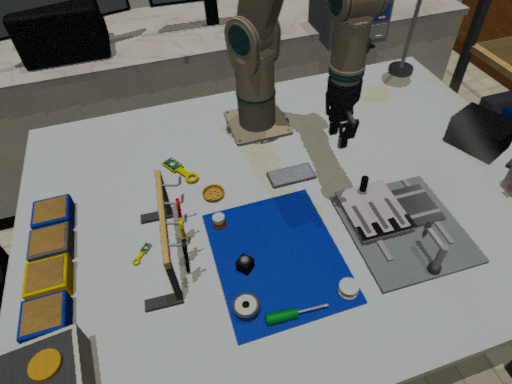

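The paddles hang still, the carrier is home and has not moved, and the arm is clear of everything. Handing in.

```bash
python3 -c "
from cell import finish_job; print(finish_job())"
```

```text
the job is handed in; nothing more can be done
None
```

The job is done and was handed in at about 81 s of the 210 s allowed.

- **Nests and pointer:** I laid all three paddles in nests. I then slid the carrier by its knob and held the pointer over red, then yellow, then black for more than 2 s each. By my checks it stood within about 0.6 mm of each dot's centre.
- **Carrier home:** I pushed the carrier to both stops before hanging the paddles. After hanging I pressed the knob again with about 12 N and 10 N. It did not move, so the carrier was already on both stops.
- **Hanging:** Black hangs on hook 3, yellow on hook 2 and red on hook 1. Yellow had been knocked aside in its nest, so I picked it up from where it lay.

**Last checks**
- Scene pictures taken seconds apart show no movement at the rack, and the paddles hang straight.
- Comparing the first picture with a later one shows nothing changed but the paddles, the carrier, the arm and shadows. The pointer, the other things on the bench and the look-alikes had not moved.
- The arm was clear of everything at hand-in.

**Disagreement:** the camera put the knob about 1.4 mm from its home reference. That is within the 2 mm calibration error, and the press on the stops settled it.

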